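# Clamp freshly glued watch heads in the curing jig

## Task

The glued watch heads have to cure under pressure: put every watch head glass up into a nest of the round clamp jig, then lower the pressure plate over the stud until it lies level on its stops. Start the big hex nut on the stud by backing it off until its thread drops in, then run it down clockwise until it sits on the plate's hub, and last of all wind the timer's key clockwise as far as it goes. Do not disturb the bottle, the screwdriver or the suction cup.

Things in the scene. Friction and masses are not known exactly. Their poses are not given: they have to be found in the camera images.
- jig: Fixed clamp jig: dark round steel base, 196 mm across, top 11 mm above the bench, with four nests, four stop pins (10 mm thick, tops 25.6 mm above the bench, 80 mm from the axis, midway between nests) and a central upright steel stud with a coarse right-hand three-start thread. Origin: centre of the base's underside, on the stud's axis; z up; x points to nest 1.
- stud_end (a point): On the stud's axis, level with the flat end face of its thread, 65.1 mm above the bench. Thread: 28 mm over the crests, core 19 mm, falls 24 mm a turn, reaches 20 mm down; shank below 27 mm. Three grooves a third of a turn apart open in the end face, each over 32 degrees; at the clockwise end of each flat land between them a blunt thread end stands 3.5 mm proud.
- nest1 (a point): Nest 1: centre of its floor, 12 mm above the bench, 62 mm from the stud's axis. A round pocket 45 mm across inside a low aluminium rim that stands 4 mm above the nest's floor and is 52 mm across outside. Nests 1, 2, 3, 4 lie along x, y, -x, -y of the jig; any watch may go in any nest.
- nest2 (a point): Nest 2: centre of its floor, 12 mm above the bench, 62 mm from the stud's axis. A round pocket 45 mm across inside a low aluminium rim that stands 4 mm above the nest's floor and is 52 mm across outside. Nests 1, 2, 3, 4 lie along x, y, -x, -y of the jig; any watch may go in any nest.
- nest3 (a point): Nest 3: centre of its floor, 12 mm above the bench, 62 mm from the stud's axis. A round pocket 45 mm across inside a low aluminium rim that stands 4 mm above the nest's floor and is 52 mm across outside. Nests 1, 2, 3, 4 lie along x, y, -x, -y of the jig; any watch may go in any nest.
- nest4 (a point): Nest 4: centre of its floor, 12 mm above the bench, 62 mm from the stud's axis. A round pocket 45 mm across inside a low aluminium rim that stands 4 mm above the nest's floor and is 52 mm across outside. Nests 1, 2, 3, 4 lie along x, y, -x, -y of the jig; any watch may go in any nest.
- watch1_mid (a point): Centre (half-way up) of a round watch head without strap: aluminium disc 40 mm across and 13 mm tall with black glass on top (z up = glass up), a 3 mm crown on its +x side; 45 g. May be absent.
- watch2_mid (a point): Centre (half-way up) of a round watch head without strap: aluminium disc 40 mm across and 13 mm tall with black glass on top (z up = glass up), a 3 mm crown on its +x side; 45 g. May be absent.
- watch3_mid (a point): Centre (half-way up) of a round watch head without strap: aluminium disc 40 mm across and 13 mm tall with black glass on top (z up = glass up), a 3 mm crown on its +x side; 45 g. May be absent.
- watch4_mid (a point): Centre (half-way up) of a round watch head without strap: aluminium disc 40 mm across and 13 mm tall with black glass on top (z up = glass up), a 3 mm crown on its +x side; 45 g. May be absent.
- plate_hub (a point): Axis of the loose pressure plate, 15 mm above its underside, half-way up its hub. Aluminium disc 176 mm across, 8 mm thick, 0.42 kg, with a round hub 48 mm across rising 14 mm above the disc; a 34 mm hole goes through both. z up out of the hub. Lying on the stops this point is 40.6 mm above the bench and the hub's top 47.6 mm.
- nut_mid (a point): Centre of the loose brass hex nut: 44 mm across flats, 51 across corners, 28 mm tall, 0.2 kg; it lies the way up it goes on. Its x axis is square to one pair of flats, z is its axis. The bore is 31 mm, narrowed to 20.4 mm near the top to fit the pilot; three small thread teeth stand low in it (toward x and 120 degrees either side). Seated on the hub this point is 61.6 mm above the bench.
- key_grip (a point): On the axis of the timer's key, 62.5 mm above the bench, at the height to grip it. The key is an upright steel wing 40 mm long (along its own x), 9 mm thick and 22 mm tall (top at 73 mm) on top of a fixed round white timer housing 68 mm across and 46 mm tall.
- key (a joint): Winding angle of the timer's key in rad: 0 unwound, grows clockwise seen from above, stops at 4.0 fully wound. Sprung (up to 0.08 N m), but its click holds it wherever it is let go; turning takes about 0.2 N m.
- ipa: Bystander: amber bottle 52 mm across, 120 mm tall; origin at the centre of its underside.
- driver: Bystander: screwdriver lying on the bench, 160 mm long along its x; origin at the bench, mid-length.
- puller: Bystander: small grey suction cup with a knob, 48 mm across, 36 mm tall; origin at the centre of its underside.
- nose_tip (a point): Tip of the smooth pilot that rises from the stud's end face, on the axis, 95.4 mm above the bench: 19 mm thick for 23 mm above the end face, then tapering over 7 mm to 10 mm. It centres the nut.
- nut_foot (a point): Centre of the nut's underside. Set on the stud at a chance angle it mostly rides on the end face, about 63.5 mm up (67 on a blunt end), and will not screw on: clockwise its teeth meet the blunt ends. Backed off (counter-clockwise from above, under a third of a turn) while free to sink, it drops to about 57 mm; then clockwise it runs down 24 mm a turn to 47.6. It stays where it is left.
There are look-alikes about, which are no part of the job. Leave any purple look-alike of the part that bears watch3_mid alone.

How it is judged:
On the way, in this order (a step that is already met when the one before it is completed fails the run):
1. every watch head lies flat in a nest (((horizontal distance between watch1_mid and nest1 below 0.0045 m and z of watch1_mid in the frame of nest1 between 0.0045 and 0.0085 m) or (horizontal distance between watch1_mid and nest2 below 0.0045 m and z of watch1_mid in the frame of nest2 between 0.0045 and 0.0085 m) or (horizontal distance between watch1_mid and nest3 below 0.0045 m and z of watch1_mid in the frame of nest3 between 0.0045 and 0.0085 m) or (horizontal distance between watch1_mid and nest4 below 0.0045 m and z of watch1_mid in the frame of nest4 between 0.0045 and 0.0085 m)) and angle between each of watch1_mid, watch2_mid, watch3_mid, watch4_mid's own z axis and vertical below 0.12 rad and ((horizontal distance between watch2_mid and nest1 below 0.0045 m and z of watch2_mid in the frame of nest1 between 0.0045 and 0.0085 m) or (horizontal distance between watch2_mid and nest2 below 0.0045 m and z of watch2_mid in the frame of nest2 between 0.0045 and 0.0085 m) or (horizontal distance between watch2_mid and nest3 below 0.0045 m and z of watch2_mid in the frame of nest3 between 0.0045 and 0.0085 m) or (horizontal distance between watch2_mid and nest4 below 0.0045 m and z of watch2_mid in the frame of nest4 between 0.0045 and 0.0085 m)) and ((horizontal distance between watch3_mid and nest1 below 0.0045 m and z of watch3_mid in the frame of nest1 between 0.0045 and 0.0085 m) or (horizontal distance between watch3_mid and nest2 below 0.0045 m and z of watch3_mid in the frame of nest2 between 0.0045 and 0.0085 m) or (horizontal distance between watch3_mid and nest3 below 0.0045 m and z of watch3_mid in the frame of nest3 between 0.0045 and 0.0085 m) or (horizontal distance between watch3_mid and nest4 below 0.0045 m and z of watch3_mid in the frame of nest4 between 0.0045 and 0.0085 m)) and ((horizontal distance between watch4_mid and nest1 below 0.0045 m and z of watch4_mid in the frame of nest1 between 0.0045 and 0.0085 m) or (horizontal distance between watch4_mid and nest2 below 0.0045 m and z of watch4_mid in the frame of nest2 between 0.0045 and 0.0085 m) or (horizontal distance between watch4_mid and nest3 below 0.0045 m and z of watch4_mid in the frame of nest3 between 0.0045 and 0.0085 m) or (horizontal distance between watch4_mid and nest4 below 0.0045 m and z of watch4_mid in the frame of nest4 between 0.0045 and 0.0085 m))), for 0.2 s.
2. the pressure plate lies level on its stops, over the stud, with the watches in their nests (all of step 1 and horizontal distance between plate_hub and jig below 0.006 m and z of plate_hub in the frame of jig between 0.039 and 0.0421 m and angle between plate_hub's own z axis and vertical below 0.04 rad), for 0.2 s.
3. the nut's thread has dropped into the stud's thread (horizontal distance between nut_mid and stud_end below 0.004 m and angle between nut_mid's own z axis and vertical below 0.12 rad and z of nut_mid in the frame of jig below 0.073 m), for 0.2 s.
4. the nut is run down onto the hub (horizontal distance between nut_mid and stud_end below 0.004 m and angle between nut_mid's own z axis and vertical below 0.12 rad and z of nut_mid in the frame of plate_hub between 0.019 and 0.0228 m and horizontal distance between plate_hub and jig below 0.006 m and z of plate_hub in the frame of jig between 0.039 and 0.0421 m and angle between plate_hub's own z axis and vertical below 0.04 rad), for 0.2 s.
5. the timer is fully wound (value of joint key above 3.8 rad), for 0.2 s.
At the end, for the whole second after the job is handed in: Each watch head flat, glass up and fully down (2 mm) in a nest, within 4.5 mm of its centre; plate level on its stops, within 6 mm of the stud's axis; nut threaded on, level, sitting on the hub within 1.8 mm; key wound to 3.75 rad or more; all at rest (all of step 1 and all of step 4 and value of joint key above 3.75 rad and linear speed of each of nut, plate below 0.02 m/s); the robot touches nothing.
It fails at once if the bottle is disturbed (moved over 3 cm) (distance of ipa from where it was at the start of the episode above 0.03 m).
It fails at once if the screwdriver is disturbed (moved over 3 cm) (distance of driver from where it was at the start of the episode above 0.03 m).
It fails at once if the suction cup is disturbed (moved over 3 cm) (distance of puller from where it was at the start of the episode above 0.03 m).
Of watch1, watch2, watch3, watch4 only 2 to 4 are there at a start; the rules pass over those that are not, and their reading is None.
At some moment in a run one of watch1, watch2, watch3, watch4, nut may be knocked a few centimetres aside while the robot is not near it.
It also fails if it takes over 210 s, if anything falls off the work surface, if the arm or the gripper's body presses on something with over 40 N, if the wrist force passes 120 N, or if a joint passes its speed limit or range.

## Robot

A 6-joint arm with a two-finger parallel gripper is mounted at the origin on the work surface. World frame = base frame: x ahead of the robot, y to its left, z up, the work surface at z = 0. Lengths are in m, angles in rad, forces in N, time in s.
With the tool pointing down it reaches from about 0.375 to 0.9 m from the base axis. Payload 3.1 kg.
Tool frame: the origin (TCP) lies midway between the tips of the shut fingers; the grasp point (between the pads) lies 19 mm behind it; z points along the fingers, y is the direction in which the jaws open and shut (so a half turn about z gives the same grasp; the last joint's range is limited). The gripper opens to 85 mm and grips with 20 to 120 N. Pads are 22 mm wide; open, the fingers measure 114 mm over their backs; the gripper's body (76 mm by 85 mm) begins 54 mm behind the grasp point. The pads swing forward as they close: fully open they stand 13 mm farther back than shut.
Start: joints at [0.929, 0.527, 1.433, -0, 1.181, -0.178], TCP at [0.279, 0.559, 0.206] pointing down, gripper open.
Joint ranges: [-3.08, 3.08], [-0.75, 2.2], [0.22, 2.44], [-1.43, 4.57], [0, 2.65], [-2.85, 2.85]. Speed limits (rad/s): [2.79, 2.79, 3.14, 3.14, 3.14, 3.14].

## Interface

Orientations are given as a unit quaternion [x, y, z, w].
In Python, from station import manip gives the robot as it stands. The module is installed in compiled form; this text tells all that it offers.
- The arm moves only by the tool drive_tool, never from a script. Its argument "deltas" is one flat list of numbers, 4 for each row, row after row: the shift along the tool's x, y, z in cm, then the turn about the tool's z in degrees. A call has 1 to 12 rows; each row is the pose to reach, as a shift and turn from the pose measured when the call began, along the tool's axes at that moment; what a row does not reach only later rows make up. A row lasts 1/10 s, in which the tool goes at most 50 mm and 8.59 degrees, less where a joint would pass 70% of its speed; a pose out of reach is approached as far as the arm can. A call with a gripper value outside its range is refused whole. "hand" is the finger opening in cm, from 0 to 8.54, set as the call begins (left out, the last holds). The fingers move at their own pace and stop on an object; "squeeze" is the grip in N (left out, the last holds). Time passes only in rows, so rows that repeat a pose let the fingers close. It gives the time, the measured TCP pose, the force and the opening at its end, in the units of the state.
- manip.sense(): the state, without advancing time (a new reading comes with each control period).
- manip.snapshot(name): name is "scene" or "top" or "wrist"; returns a dict with "frame" (400x640x3 uint8, red, green, blue), "depth" (400x640 float32, m along the optical axis (not along the pixel's ray), 0 where there is no reading), "fx", "fy", "cx", "cy" (pixels), "R" (3x3) and "t" (3): a world point X has camera coordinates R X + t. Camera axes: x right, y down, z forward; pixel columns grow to the right and rows downward; lengths in m; the calibration is good to about 2 mm. A picture is of the moment at which its call begins.
- manip.sign_off(): hands the job in, once; it reports no verdict.
The state is a dict: "t": time; "q": joint angles; "qd": joint speeds; "tau": joint torques, N m; "tcp_pos": TCP position; "tool_rot": TCP orientation; "force": force on the tool from outside, world axes, zero at the start; "ft_torque": the same for the moment, N m; "finger_gap": opening from 0.0 (shut) to 1.0 (fully open).
Only numpy, scipy, OpenCV 4.12 (cv2) and the standard library are available. Lean on these libraries where they do the work, as an engineer would, in place of code of your own. Each camera call takes 0.05 s, during which the arm holds its last target.

## Working session

There is one attempt and no reset: what is moved stays moved. The work goes in short steps, Python scripts to look and compute and a tool call to move; the robot and the scene stay as the last step left them, time stands still between calls to the robot, and variables do not carry over. Pictures are saved under pics/ and viewed, and the job is handed in when it is done.

Besides the shell and the picture viewer there is one more tool, called after "Call:" in YAML: its name, and indented under it one key for each argument. drive_tool: Moves the arm, as the interface text tells. Its arguments: {"type":"object","properties":{"deltas":{"type":"array"},"hand":{"type":"number"},"squeeze":{"type":"number"}},"required":["deltas"]}

```bash
mkdir -p pics; cat > h.py <<'E'
import numpy as np, cv2
from station import manip
def snap(n,f=None):
    s=manip.snapshot(n)
    if f: cv2.imwrite('pics/'+f,s['frame'][:,:,::-1])
    return s
def world(s,u,v,z=None):
    d=np.array([(u-s['cx'])/s['fx'],(v-s['cy'])/s['fy'],1.])
    o=-s['R'].T@s['t']; r=s['R'].T@d
    if z is None:
        return o+r*s['depth'][int(round(v)),int(round(u))]
    return o+r*(z-o[2])/r[2]
def proj(s,X):
    c=s['R']@np.array(X)+s['t']; return c[0]/c[2]*s['fx']+s['cx'],c[1]/c[2]*s['fy']+s['cy']
E
python3 - <<'E'
from h import *
for n in ['scene','top','wrist']:
    s=snap(n,n+'0.png'); np.savez(n+'0.npz',**s); print(n,-s['R'].T@s['t'],s['fx'],s['R'][2])
print(manip.sense())
E
```

```text
scene [ 1.23591857 -0.11404654  0.86600768] 431.8576962963266 [-0.65184657  0.06872021 -0.75523081]
top [ 0.45042461 -0.03220171  1.08773924] 421.88608408958106 [ 0.09449087  0.02122969 -0.99529934]
wrist [0.2053047  0.5950082  0.37271997] 282.2382179049341 [ 0.28352891 -0.14334548 -0.94818955]
{'t': 0.15, 'q': array([ 9.29493544e-01,  5.28278852e-01,  1.43361772e+00,  3.11010436e-05,
        1.18140752e+00, -1.78479602e-01]), 'qd': array([-1.44568220e-03, -3.15494779e-03, -4.33365759e-03,  1.10478831e-05,
        1.07622459e-03,  1.52555898e-03]), 'tau': array([-2.09402492e-04, -4.42746913e+01, -1.78275043e+01, -2.83779209e-04,
        5.54282597e-03,  3.20468303e-06]), 'tcp_pos': array([0.27863854, 0.55878434, 0.20523925]), 'tool_rot': array([ 2.29357388e-01,  9.73341901e-01, -7.79103683e-04, -3.54202250e-04]), 'force': array([-0.0829175 ,  0.37975687, -0.33327999]), 'ft_torque': array([-0.01667623,  0.02980537, -0.05034241]), 'finger_gap': 1.003813542884042}
```

View pics/scene0.png

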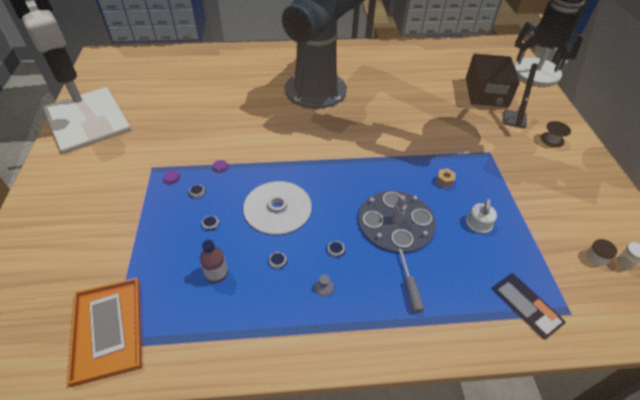

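View pics/top0.png

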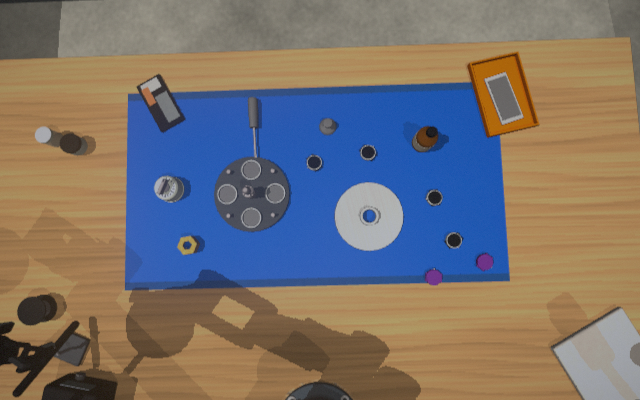

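View pics/wrist0.png

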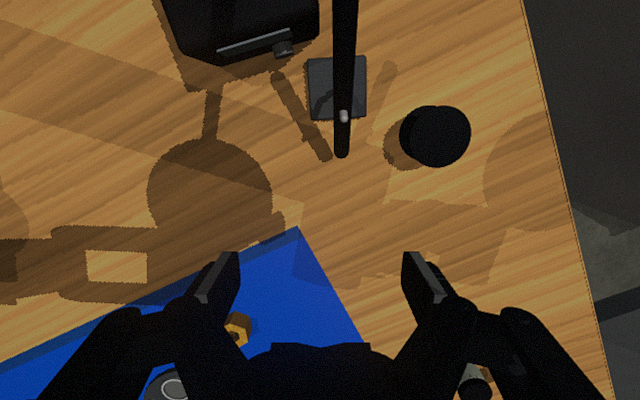

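The top view shows four dark round watch heads, at (314,162), (368,152), (434,197) and (454,240). The purple discs at (433,276) and (485,261) are the look-alikes to leave alone. Next I'll enlarge the image to confirm this.

```bash
python3 - <<'E'
from h import *
s=dict(np.load('top0.npz')); f=s['frame'][:,:,::-1]
a=cv2.resize(f[130:290,300:500],None,fx=4,fy=4,interpolation=cv2.INTER_CUBIC)[:600]
cv2.imwrite('pics/c1.png',a)
a=cv2.resize(f[140:260,140:300],None,fx=5,fy=5,interpolation=cv2.INTER_CUBIC)
cv2.imwrite('pics/c2.png',a)
E
```

```text
(no output)
```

View pics/c1.png

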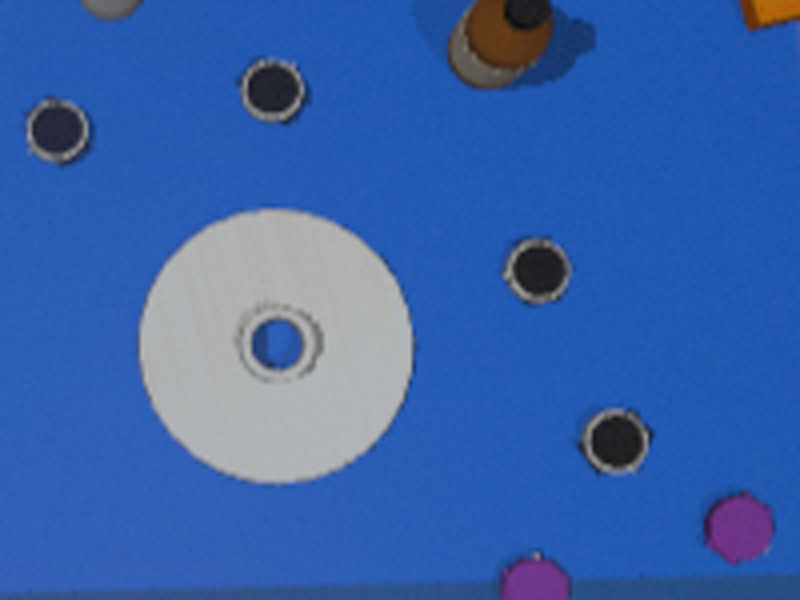

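View pics/c2.png

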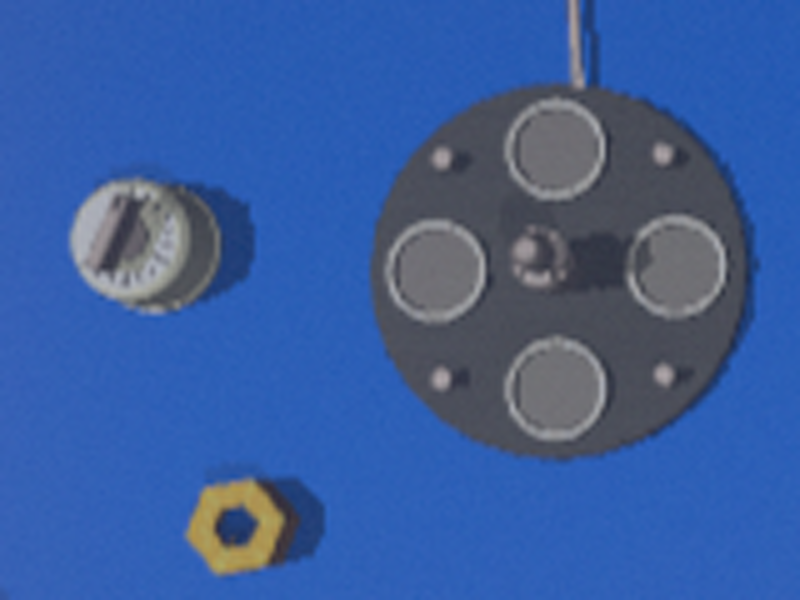

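Enlarged, all four watches show black glass in a grey rim, so they are glass up. The purple ones are plainly different. The jig centre is at about (251,194), the nut at (187,245), the key at (165,187) and the plate at (369,216). Next I'll measure them.

```bash
cat >> h.py <<'E'
def blob(mask,lo=10):
    n,l,st,c=cv2.connectedComponentsWithStats(mask.astype(np.uint8))
    return [(c[i],st[i]) for i in range(1,n) if st[i][4]>=lo]
def pose():
    m=manip.sense(); x,y,z,w=m['tool_rot']
    from scipy.spatial.transform import Rotation as R
    return m['tcp_pos'],R.from_quat(m['tool_rot']).as_matrix(),m
def go(x,y,z,yaw=None):
    """deltas in cm/deg to have TCP at x,y,z; yaw=world deg of jaw (tool y) axis (mod 180)"""
    p,R,m=pose(); d=R.T@(np.array([x,y,z])-p)*100
    cur=np.degrees(np.arctan2(R[1,1],R[0,1])); t=0
    if yaw is not None:
        t=-((yaw-cur+90)%180-90)
    print('d',d.round(2),'turn',round(t,1),'curyaw',round(cur,1),'tcp',p.round(4),'q6',m['q'][5].round(2),'t',round(m['t'],2),'F',m['force'].round(1),'tilt',R[:,2].round(4),'gap',round(m['finger_gap'],3))
E
python3 - <<'E'
from h import *
s=dict(np.load('top0.npz')); f=s['frame'].astype(int); r,g,b=f[...,0],f[...,1],f[...,2]
hsv=cv2.cvtColor(s['frame'],cv2.COLOR_RGB2HSV)
roi=np.zeros(r.shape,bool); roi[96:284,130:505]=1
nb=roi&~((hsv[...,0]>95)&(hsv[...,0]<122)&(hsv[...,1]>150))
for name,m,z in [('dark',roi&(f.max(2)<75),.013),('gold',roi&(hsv[...,0]<35)&(hsv[...,1]>110)&(r>100),.028),('white',roi&(f.min(2)>120),.008),('purple',roi&(r>90)&(b>100)&(g<80),.013)]:
    for c,st in blob(m): print(name,c.round(1),st,world(s,*c,z).round(4))
for u,v in [(369,216),(251,194),(314,162)]: print(world(s,u,v))
go(0.5,0,.25)
E
```

```text
dark [163.8 115.6] [142  96  43  36 445] [0.7923 0.3865 0.013 ]
dark [256.6 113.1] [255  99   3  30  37] [0.7908 0.1412 0.013 ]
dark [333.3 125.1] [330 121   6   8  23] [ 0.7521 -0.0585  0.013 ]
dark [431.4 132.2] [426 127  12  13 121] [ 0.7251 -0.3111  0.013 ]
dark [421.3 143.2] [416 137  14  11  23] [ 0.6971 -0.2838  0.013 ]
dark [416.5 148.5] [412 143  12   9  15] [ 0.6834 -0.2706  0.013 ]
dark [367.7 151.8] [362 146  13  12 117] [ 0.6788 -0.1452  0.013 ]
dark [313.7 161.9] [308 156  12  12 111] [ 0.6567 -0.005   0.013 ]
dark [258.7 192.1] [252 187  14  12 110] [0.5821 0.1384 0.013 ]
dark [434.3 197.1] [428 191  13  13 121] [ 0.5564 -0.3098  0.013 ]
dark [453.9 239.9] [448 234  13  13 128] [ 0.4469 -0.353   0.013 ]
dark [196.2 244.2] [193 237   7  16  35] [0.453  0.3002 0.013 ]
gold [150.1  99.8] [144  96  12  10  73] [0.831  0.4172 0.028 ]
gold [492.2 123.7] [476  96  29  98 815] [ 0.7384 -0.4618  0.028 ]
gold [186.8 244.9] [178 237  18  17 167] [0.4519 0.3194 0.028 ]
gold [481.5 282.8] [451 282  54   2  67] [ 0.3403 -0.4099  0.028 ]
white [167.8 101.6] [165  96   6  11  33] [0.8
[... 635 characters left out ...]
[243 188   4   4  14] [0.5907 0.1761 0.008 ]
white [247.  195.2] [245 194   5   3  12] [0.5755 0.1697 0.008 ]
white [251.4 217.6] [241 207  20  21  92] [0.5175 0.159  0.008 ]
white [272.2 214.5] [271 213   3   4  10] [0.5239 0.1052 0.008 ]
white [227.9 215.4] [227 214   3   4  11] [0.5248 0.2197 0.008 ]
purple [484.7 261.9] [477 254  16  17 185] [ 0.3901 -0.4265  0.013 ]
purple [433.5 276.9] [426 270  16  14 185] [ 0.3561 -0.2973  0.013 ]
[ 0.51375862 -0.1436734  -0.00158816]
[0.57272013 0.15072271 0.05652559]
[ 0.65710528 -0.00572095  0.00915756]
d [-44.75 -40.12  -4.42] turn 0 curyaw 63.5 tcp [0.2786 0.5588 0.2052] q6 -0.18 t 0.15 F [-0.1  0.4 -0.3] tilt [-0.001  -0.0014 -1.    ] gap 1.004
```

```bash
python3 - <<'E'
from h import *
go(0.50,0.157,.2,90)
E
```

```text
d [-37.75 -26.07   0.56] turn -26.5 curyaw 63.5 tcp [0.2786 0.5588 0.2052] q6 -0.18 t 0.15 F [-0.1  0.4 -0.3] tilt [-0.001  -0.0014 -1.    ] gap 1.004
```

Call:
drive_tool:
  deltas: [-37.8,-26.1,0.5,-26.5,-37.8,-26.1,0.5,-26.5,-37.8,-26.1,0.5,-26.5,-37.8,-26.1,0.5,-26.5,-37.8,-26.1,0.5,-26.5,-37.8,-26.1,0.5,-26.5,-37.8,-26.1,0.5,-26.5,-37.8,-26.1,0.5,-26.5,-37.8,-26.1,0.5,-26.5,-37.8,-26.1,0.5,-26.5,-37.8,-26.1,0.5,-26.5,-37.8,-26.1,0.5,-26.5]

```text
t: 1.35
tcp_pos: [0.4999, 0.1564, 0.2003]
tool_rot: [0.001, 1.0, -0.0, -0.001]
force: [-0.4, 1.1, 0.6]
finger_gap: 1.0
```

```bash
python3 - <<'E'
from h import *
s=snap('wrist','w1.png'); np.savez('w1.npz',**s); go(0.50,0.157,.2,90)
E
```

```text
d [-0.05 -0.01  0.03] turn -0.0 curyaw 90.0 tcp [0.4995 0.1571 0.2003] q6 -1.48 t 1.4 F [-0.2  0.  -1.6] tilt [-0.0023 -0.001  -1.    ] gap 1.001
```

View pics/w1.png

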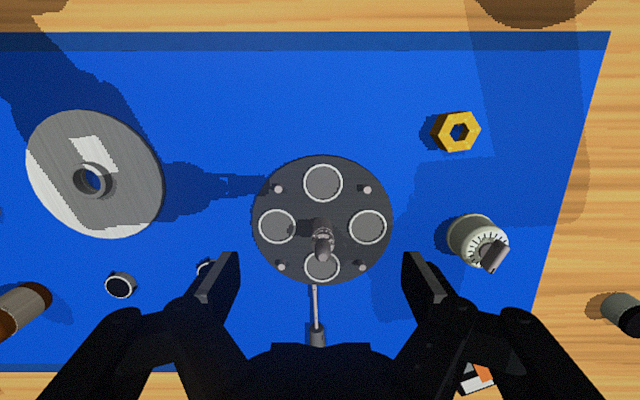

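The wrist view shows the jig with nests at (323,183), (277,227), (367,227) and (321,266), the nut at (457,132) and the key at (495,257). Next I'll fit the rims.

```bash
cat >> h.py <<'E'
def ringfit(s,u,v,z,r0,r1,ch=None,pol=0,n=72):
    """centre of a ring edge: along world rays from approx centre, find brightness max between radii"""
    g=cv2.cvtColor(s['frame'],cv2.COLOR_RGB2GRAY).astype(np.float32) if ch is None else ch.astype(np.float32)
    c=world(s,u,v,z)[:2]
    for it in range(4):
        P=[]
        for a in np.linspace(0,2*np.pi,n,endpoint=False):
            rr=np.linspace(r0,r1,60); uv=np.array([proj(s,(c[0]+r*np.cos(a),c[1]+r*np.sin(a),z)) for r in rr],np.float32)
            p=cv2.remap(g,uv[None,:,0].copy(),uv[None,:,1].copy(),cv2.INTER_LINEAR)[0]
            if pol: p=np.gradient(cv2.GaussianBlur(p[None],(1,1),0)[0] if 0 else np.convolve(np.pad(p,4,'edge'),np.ones(9)/9,'valid'))*pol
            k=np.argmax(p)
            if 2<k<57: P.append((c[0]+rr[k]*np.cos(a),c[1]+rr[k]*np.sin(a)))
        P=np.array(P)
        for j in range(3):
            A=np.c_[2*P,np.ones(len(P))]; x=np.linalg.lstsq(A,(P**2).sum(1),rcond=None)[0]
            R=np.sqrt(x[2]+x[0]**2+x[1]**2); e=abs(np.hypot(*(P-x[:2]).T)-R)
            P=P[e<max(2.0*np.median(e),.0005)]
        c=x[:2]
    return c,R,len(P)
E
python3 - <<'E'
from h import *
s=dict(np.load('w1.npz'));t=dict(np.load('top0.npz'))
for nm,s,pts in [('w',s,[(323,183),(277,227),(367,227),(321,266)]),('t',t,[(251,217),(276,193),(227,194),(251,170)])]:
    C=[]
    for p in pts:
        c,R,n=ringfit(s,*p,.016,.020,.030); C.append(c); print(nm,c.round(4),R.round(4),n)
    C=np.array(C); print('ctr',C.mean(0).round(4),(C[0]+C[3])/2,(C[1]+C[2])/2, 'axes',np.degrees(np.arctan2(*(C[3]-C[0])[::-1])).round(2),np.degrees(np.arctan2(*(C[2]-C[1])[::-1])).round(2), np.hypot(*(C[3]-C[0])),np.hypot(*(C[2]-C[1])))
s=t
for p in [(314,162),(368,152),(434,197),(454,240)]:
    c,R,n=ringfit(s,*p,.013,.015,.026); print('watch',c.round(4),R.round(4),n)
    c,R,n=ringfit(s,*p,.013,.008,.020,pol=1); print('watchg',c.round(4),R.round(4),n)
E
```

```text
w [0.5163 0.159 ] 0.024 64
w [0.5776 0.0964] 0.024 63
w [0.5789 0.2203] 0.024 67
w [0.6401 0.1577] 0.024 53
ctr [0.5782 0.1583] [0.57820517 0.15833379] [0.57827818 0.15834153] axes -0.58 89.39 0.12374499639858394 0.12386369868835716
t [0.5176 0.1595] 0.0239 41
t [0.5789 0.0967] 0.0239 41
t [0.5799 0.2209] 0.024 43
t [0.6419 0.1582] 0.0239 41
ctr [0.5796 0.1588] [0.57972557 0.15885307] [0.57937989 0.15881489] axes -0.6 89.53 0.12429899543018724 0.12416836803432413
watch [ 0.6566 -0.0054] 0.0185 62
watchg [ 0.6566 -0.0052] 0.016 49
watch [ 0.6786 -0.1452] 0.0186 47
watchg [ 0.6787 -0.145 ] 0.0161 43
watch [ 0.5567 -0.3096] 0.0184 48
watchg [ 0.5562 -0.3098] 0.0159 49
watch [ 0.4464 -0.3527] 0.0183 38
watchg [ 0.4467 -0.3526] 0.0161 52
```

```bash
python3 - <<'E'
from h import *
go(0.72,-0.075,.15,90)
E
```

```text
d [-22.06 -23.2    5.  ] turn -0.0 curyaw 90.0 tcp [0.4995 0.1571 0.2003] q6 -1.48 t 1.4 F [-0.2  0.  -1.6] tilt [-0.0023 -0.001  -1.    ] gap 1.001
```

Call:
drive_tool:
  deltas: [-22,-23.2,5,0,-22,-23.2,5,0,-22,-23.2,5,0,-22,-23.2,5,0,-22,-23.2,5,0,-22,-23.2,5,0,-22,-23.2,5,0,-22,-23.2,5,0,-22,-23.2,5,0]

```text
t: 2.3
tcp_pos: [0.7184, -0.0729, 0.1492]
tool_rot: [-0.001, 1.0, 0.0, -0.002]
force: [1.0, 0.1, 0.5]
finger_gap: 0.996
```

```bash
python3 - <<'E'
from h import *
s=snap('wrist','w2.png'); np.savez('w2.npz',**s); go(0.56,-.30,.15,90)
E
```

```text
d [ 15.87 -22.72   0.04] turn 0.1 curyaw 90.1 tcp [ 0.7182 -0.0724  0.1497] q6 -1.83 t 2.35 F [-0.4  0.6  0. ] tilt [-4.4e-03  2.0e-04 -1.0e+00] gap 1.004
```

View pics/w2.png

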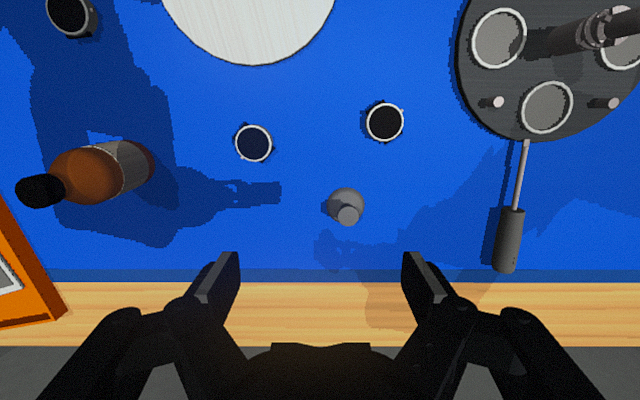

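Watches at (385,121) and (253,142). The suction cup is at (346,205) and the bottle at (95,172). Next I'll crop to find the crowns.

```bash
python3 - <<'E'
from h import *
s=dict(np.load('w2.npz'))
for p in [(385,121),(253,142)]:
    for a in [(.013,.015,.026,0),(.013,.008,.02,1)]:
        c,R,n=ringfit(s,*p,*a[:3],pol=a[3]); print(c.round(4),R.round(4),n)
f=s['frame'][:,:,::-1]
cv2.imwrite('pics/c3.png',np.hstack([cv2.resize(f[v-30:v+30,u-30:u+30],None,fx=6,fy=6,interpolation=cv2.INTER_CUBIC) for u,v in [(385,121),(253,142)]]))
E
```

```text
[ 0.6554 -0.0059] 0.0182 72
[ 0.6555 -0.0058] 0.0169 72
[ 0.6775 -0.1453] 0.0182 71
[ 0.6775 -0.1455] 0.017 72
```

View pics/c3.png

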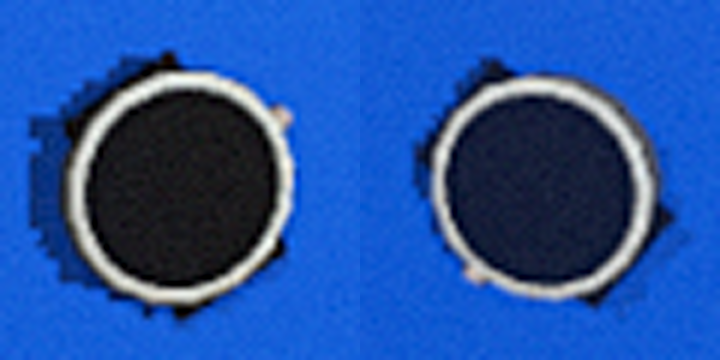

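Call:
drive_tool:
  deltas: [13.9,-26.0,0,0,13.9,-26.0,0,0,13.9,-26.0,0,0,13.9,-26.0,0,0,13.9,-26.0,0,0,13.9,-26.0,0,0,13.9,-26.0,0,0,13.9,-26.0,0,0]

```text
t: 3.15
tcp_pos: [0.5792, -0.3315, 0.1509]
tool_rot: [-0.001, 1.0, 0.001, -0.002]
force: [-0.2, 0.5, 0.9]
finger_gap: 0.998
```

```bash
python3 - <<'E'
from h import *
s=snap('wrist','w3.png'); np.savez('w3.npz',**s); go(0.56,-.30,.15,90)
E
```

```text
d [1.97 3.07 0.09] turn 0.2 curyaw 90.2 tcp [ 0.5798 -0.3306  0.1508] q6 -2.26 t 3.2 F [ 0.4  0.4 -0.3] tilt [-0.0043  0.0012 -1.    ] gap 1.005
```

View pics/w3.png

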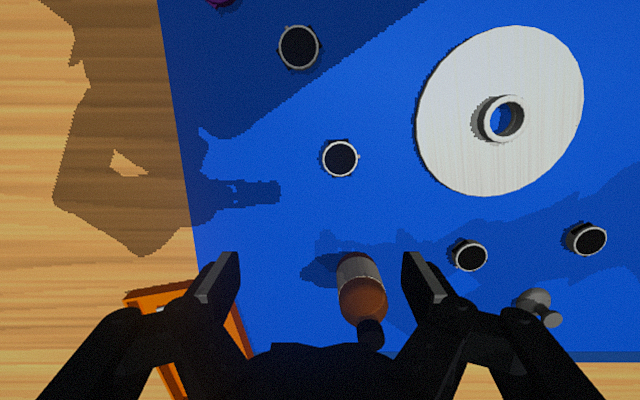

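Watch at (340,158), another at (298,47), and the bottle at (362,290). In the crops the crown is a light nub, up-right on watch 1 and lower-left on watch 2. There are dark lug stubs at the other diagonals.

```bash
python3 - <<'E'
from h import *
s=dict(np.load('w3.npz'))
for p in [(340,158),(298,47)]:
    for a in [(.013,.015,.026,0),(.013,.008,.02,1)]:
        c,R,n=ringfit(s,*p,*a[:3],pol=a[3]); print(c.round(4),R.round(4),n)
# rectified top-down crops: +x up, +y left, 10px/mm -> 60mm
out=[]
for f,c in [('w2',(.6555,-.0058)),('w2',(.6775,-.1454)),('w3',None),('w3',None)]:
    s=dict(np.load(f+'.npz'))
    if c is None:
        c=ringfit(s,*[(340,158),(298,47)][len(out)-2],.013,.015,.026)[0]
    g=np.linspace(-.032,.032,300); X=c[0]-g[:,None]+0*g[None]; Y=c[1]-g[None]+0*g[:,None]
    P=np.stack([X,Y,np.full_like(X,.0065)],-1)@s['R'].T+s['t']
    u=(P[...,0]/P[...,2]*s['fx']+s['cx']).astype(np.float32);v=(P[...,1]/P[...,2]*s['fy']+s['cy']).astype(np.float32)
    im=cv2.remap(s['frame'][:,:,::-1].copy(),u,v,cv2.INTER_CUBIC)
    cv2.circle(im,(150,150),int(.020/.064*300),(0,255,255),1); cv2.putText(im,str(len(out)+1),(5,25),0,.8,(255,255,255),2)
    out.append(im)
cv2.imwrite('pics/c4.png',np.vstack([np.hstack(out[:2]),np.hstack(out[2:])]))
E
```

```text
[ 0.5552 -0.3104] 0.0182 70
[ 0.5553 -0.3105] 0.0169 72
[ 0.4458 -0.3533] 0.0181 70
[ 0.4457 -0.3533] 0.017 72
```

View pics/c4.png

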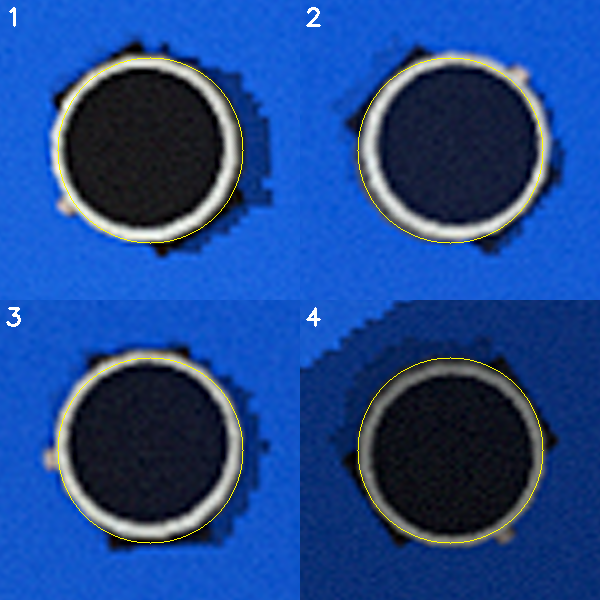

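Crown angles in world degrees are W1≈123, W2≈-43, W3≈96 and W4≈-147. I'll grip 30° off each crown, clear of the lugs, starting with W3.

```bash
python3 - <<'E'
from h import *
go(0.556,-0.310,.06,66)
go(0.556,-0.310,.001,66)
E
```

```text
d [2.34 2.06 9.09] turn 24.2 curyaw 90.2 tcp [ 0.5798 -0.3306  0.1508] q6 -2.26 t 3.2 F [ 0.4  0.4 -0.3] tilt [-0.0043  0.0012 -1.    ] gap 1.005
d [ 2.31  2.05 14.99] turn 24.2 curyaw 90.2 tcp [ 0.5798 -0.3306  0.1508] q6 -2.26 t 3.2 F [ 0.4  0.4 -0.3] tilt [-0.0043  0.0012 -1.    ] gap 1.005
```

Call:
drive_tool:
  deltas: [2.3,2.05,4,8,2.3,2.05,8,16,2.3,2.05,9.5,24.2,2.3,2.05,9.5,24.2,2.3,2.05,9.5,24.2,2.3,2.05,9.5,24.2,2.3,2.05,9.5,24.2]
  hand: 5.5
  squeeze: 30

```text
t: 3.9
tcp_pos: [0.5577, -0.3103, 0.0576]
tool_rot: [0.207, 0.978, -0.001, -0.001]
force: [-0.6, -0.3, 0.0]
finger_gap: 0.645
```

```bash
python3 - <<'E'
from h import *
s=snap('wrist','w4.png'); go(0.556,-.31,.001,66)
E
```

```text
d [ 0.13 -0.01  5.64] turn 0.1 curyaw 66.1 tcp [ 0.5574 -0.3104  0.0574] q6 -1.83 t 3.95 F [0.6 1.  0.1] tilt [-2.1e-03 -5.0e-04 -1.0e+00] gap 0.642
```

View pics/w4.png

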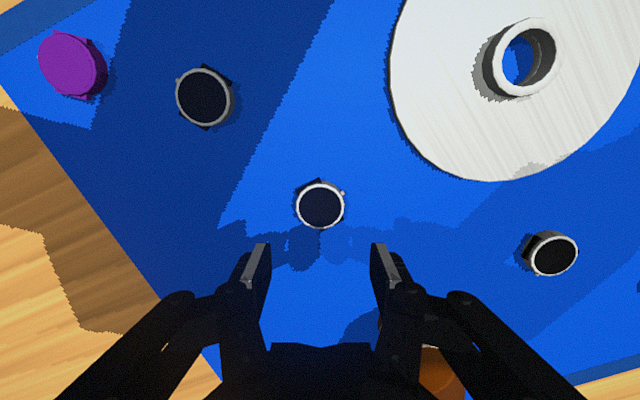

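Call:
drive_tool:
  deltas: [0.1,0,2,0,0.1,0,4,0,0.1,0,5.2,0,0.1,0,5.6,0,0.1,0,5.6,0,0.1,0,5.6,0]

```text
t: 4.55
tcp_pos: [0.5569, -0.3105, 0.0021]
tool_rot: [0.207, 0.978, -0.001, -0.0]
force: [0.4, 0.2, 0.4]
finger_gap: 0.645
```

Call:
drive_tool:
  deltas: [0,0,0,0,0,0,0,0,0,0,0,0,0,0,0,0,0,0,0,0,0,0,0,0,0,0,0,0]
  hand: 3.5
  squeeze: 30

```text
t: 5.25
tcp_pos: [0.5568, -0.3105, 0.002]
tool_rot: [0.207, 0.978, -0.001, -0.0]
force: [0.2, 0.3, 0.7]
finger_gap: 0.409
```

```bash
python3 - <<'E'
from h import *
s=snap('wrist','w5.png'); go(0.5794,.0966,.08,0)
E
```

```text
d [14.45 38.11 -7.85] turn 66.1 curyaw 66.1 tcp [ 0.5568 -0.3105  0.0021] q6 -1.83 t 5.3 F [-0.1  0.3  0.1] tilt [-0.001  -0.0013 -1.    ] gap 0.412
```

View pics/w5.png

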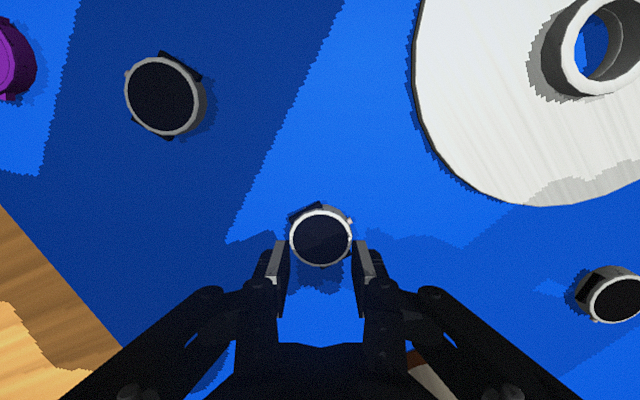

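```bash
python3 - <<'E'
from h import *
s=snap('wrist'); p,R,m=pose()
for x,y,z in [(0,0,0),(0,.0175,-.005),(0,-.0175,-.005),(.011,.0175,-.005),(-.011,.0175,-.005),(.011,-.0175,-.027)]:
    print((x,y,z),np.round(proj(s,p+R@np.array([x,y,z])),1))
c,RR,n=ringfit(s,320,237,.013,.015,.026); print(c,RR,n)
u,v=275,250
for u,v in [(320,237),(320,262),(278,245),(272,280),(363,245),(367,280)]: print(u,v,world(s,u,v).round(4), ((world(s,u,v)-p)@R).round(4))
E
```

```text
(0, 0, 0) [320.9 234. ]
(0, 0.0175, -0.005) [348.4 237.4]
(0, -0.0175, -0.005) [293.5 237.4]
(0.011, 0.0175, -0.005) [348.9 221.6]
(-0.011, 0.0175, -0.005) [347.8 252.7]
(0.011, -0.0175, -0.027) [289.4 237.6]
[ 0.55512599 -0.31046376] 0.018145033044749324 65
320 237 [ 0.5534 -0.3096  0.0135] [ 0.0036 -0.0006 -0.0115]
320 262 [ 0.5699 -0.317   0.0125] [-0.0146 -0.0006 -0.0105]
278 245 [ 0.5375 -0.3265  0.0381] [ 0.0113 -0.0225 -0.036 ]
272 280 [ 0.5398 -0.3261  0.0658] [ 0.0093 -0.0213 -0.0637]
363 245 [ 0.5558 -0.286   0.0375] [ 0.011   0.0219 -0.0355]
367 280 [ 0.5565 -0.2887  0.0656] [ 0.0091  0.0197 -0.0636]
```

```bash
python3 - <<'E'
from h import *
s=snap('wrist'); p,R,m=pose()
a=cv2.resize(s['frame'][190:310,240:400,::-1],None,fx=5,fy=5,interpolation=cv2.INTER_CUBIC); cv2.imwrite('pics/c5.png',a)
# all points in tool frame: finger region
V,U=np.mgrid[190:330,230:410]; D=s['depth'][190:330,230:410]
C=np.stack([(U-s['cx'])/s['fx']*D,(V-s['cy'])/s['fy']*D,D],-1); W=(C-s['t'])@s['R']; T=(W-p)@R
mk=(W[...,2]>.02)&(D>0)
for sgn in (1,-1):
    k=mk&(T[...,1]*sgn>0); t=T[k]; i=np.argsort(-t[:,2])[:8]; print(t[i].round(4), U[k][i],V[k][i])
E
```

```text
[[-0.0054  0.0173 -0.0253]
 [-0.0057  0.0172 -0.0259]
 [-0.0083  0.0173 -0.026 ]
 [ 0.0084  0.0173 -0.026 ]
 [-0.0069  0.0172 -0.0262]
 [-0.0086  0.0172 -0.0265]
 [-0.006   0.0172 -0.0266]
 [-0.0072  0.0172 -0.0267]] [351 351 351 352 351 351 351 351] [262 263 267 241 265 268 264 266]
[[-0.0057 -0.0179 -0.0248]
 [-0.0057 -0.0178 -0.026 ]
 [ 0.0073 -0.0179 -0.0263]
 [ 0.0086 -0.0179 -0.0263]
 [-0.0081 -0.0179 -0.0263]
 [ 0.0068 -0.0179 -0.0265]
 [-0.0058 -0.0177 -0.0268]
 [ 0.0082 -0.0178 -0.0269]] [290 290 289 289 290 289 290 289] [262 263 243 241 267 244 264 242]
```

View pics/c5.png

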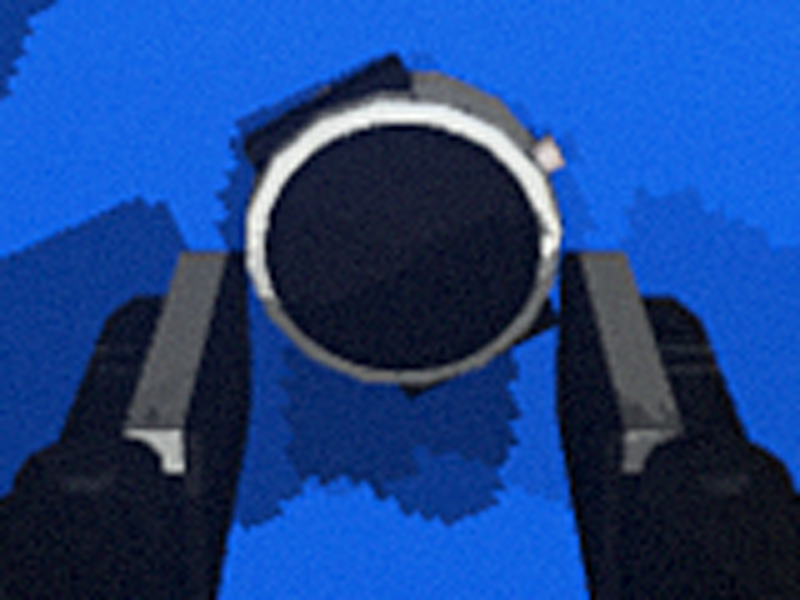

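Call:
drive_tool:
  deltas: [0,0,0,0,0,0,0,0,0,0,0,0]
  hand: 3.2

```text
t: 5.7
tcp_pos: [0.5569, -0.3105, 0.0021]
tool_rot: [0.207, 0.978, -0.001, -0.0]
force: [-0.6, -0.6, 0.3]
finger_gap: 0.376
```

```bash
python3 - <<'E'
from h import *
s=snap('wrist'); p,R,m=pose(); print(m['finger_gap'])
a=cv2.resize(s['frame'][190:310,240:400,::-1],None,fx=5,fy=5,interpolation=cv2.INTER_CUBIC); cv2.imwrite('pics/c6.png',a)
E
```

```text
0.37528976397502345
```

View pics/c6.png

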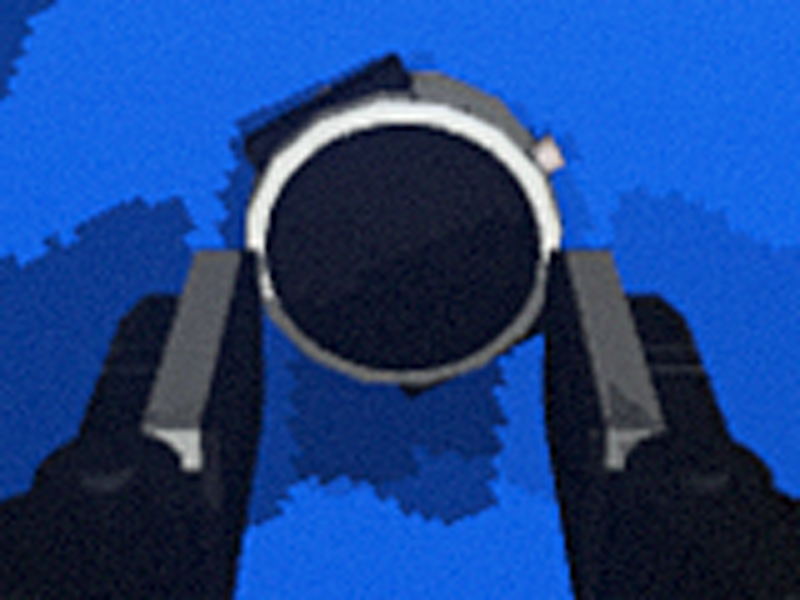

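```bash
python3 - <<'E'
from h import *
s=snap('wrist'); p,R,m=pose()
Rc=R.T@s['R'].T; tc=R.T@(-s['R'].T@s['t']-p)   # cam in tool
print('cam in tool',tc, Rc[:,2])
for n,ss,pp,RR in [('now',s,p,R)]+[(f,dict(np.load(f+'.npz')),None,None) for f in ('w1','w2')]:
    D=ss['depth']; V,U=np.mgrid[0:400,0:640]
    C=np.stack([(U-ss['cx'])/ss['fx']*D,(V-ss['cy'])/ss['fy']*D,D],-1)
    T=C@Rc.T+tc
    mk=(D>0)&(D<.30)&(abs(T[...,0])<.02)&(abs(T[...,1])<.06)&(T[...,2]<-.02 if n=='now' else T[...,2]<.03)
    for sg in (1,-1):
        t=T[mk&(T[...,1]*sg>0)]; print(n,sg,len(t),t[np.argsort(-t[:,2])[:3]].round(4).tolist(), 'inner y',np.abs(t[:,1]).min().round(4))
go(0,0,0)
s=snap('scene'); u,v=map(int,proj(s,p)); a=cv2.resize(s['frame'][v-50:v+30,u-50:u+50,::-1],None,fx=7,fy=7,interpolation=cv2.INTER_CUBIC); cv2.imwrite('pics/c7.png',a)
E
```

```text
cam in tool [ 0.08184501 -0.00055139 -0.16757009] [-3.18098853e-01  1.37851954e-04  9.48057541e-01]
now 1 18962 [[0.0067, 0.0157, -0.0252], [0.0049, 0.0158, -0.0253], [0.003, 0.0158, -0.0254]] inner y 0.0
now -1 19016 [[0.0064, -0.0163, -0.0259], [0.0072, -0.0163, -0.0261], [0.0054, -0.0163, -0.0263]] inner y 0.0
w1 1 14222 [[-0.0044, 0.0428, -0.0371], [0.002, 0.0426, -0.0375], [-0.0046, 0.0426, -0.0377]] inner y 0.0
w1 -1 13754 [[0.002, -0.0433, -0.0375], [0.0004, -0.0434, -0.0378], [-0.0031, -0.0431, -0.038]] inner y 0.0
w2 1 14225 [[0.0019, 0.0426, -0.0374], [-0.0034, 0.0425, -0.0377], [0.001, 0.0426, -0.0378]] inner y 0.0
w2 -1 13703 [[-0.0048, -0.0434, -0.0374], [0.0015, -0.0433, -0.0376], [0.0071, -0.0432, -0.038]] inner y 0.0
d [63.49  5.79  0.22] turn 0 curyaw 66.1 tcp [ 0.5568 -0.3105  0.002 ] q6 -1.83 t 5.8 F [0.4 0.  0.8] tilt [-0.0011 -0.0013 -1.    ] gap 0.373
```

View pics/c7.png

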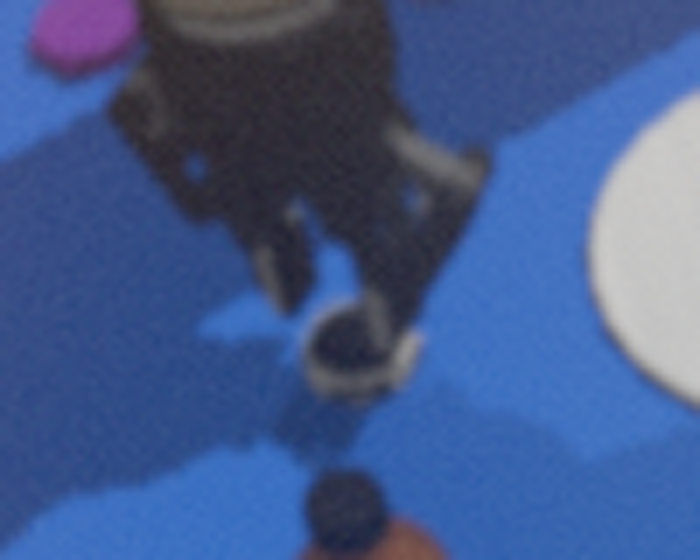

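The crops show the pad tips hovering above the watch. Depth puts the real tips about 25 mm behind the reported TCP (37 mm when fully open). I'll open and go lower in small steps, watching the force.

Call:
drive_tool:
  deltas: [0,0,0,0,0,0,0,0,0,0,0,0,0,0,0.3,0,0,0,0.6,0,0,0,0.9,0,0,0,1.2,0,0,0,1.2,0]
  hand: 5.5

```text
t: 6.65
tcp_pos: [0.5565, -0.3102, -0.0106]
tool_rot: [0.207, 0.978, -0.0, -0.001]
force: [-0.5, 0.3, -1.1]
finger_gap: 0.644
```

```bash
python3 - <<'E'
from h import *
s=snap('wrist'); p,R,m=pose(); go(.556,-.31,-.019,66)
a=cv2.resize(s['frame'][190:310,240:400,::-1],None,fx=5,fy=5,interpolation=cv2.INTER_CUBIC); cv2.imwrite('pics/c8.png',a)
E
```

```text
d [0.07 0.01 0.86] turn 0.1 curyaw 66.1 tcp [ 0.5566 -0.3103 -0.0104] q6 -1.83 t 6.7 F [-0.1 -0.5 -0.5] tilt [-1.6e-03 -8.0e-04 -1.0e+00] gap 0.648
```

View pics/c8.png

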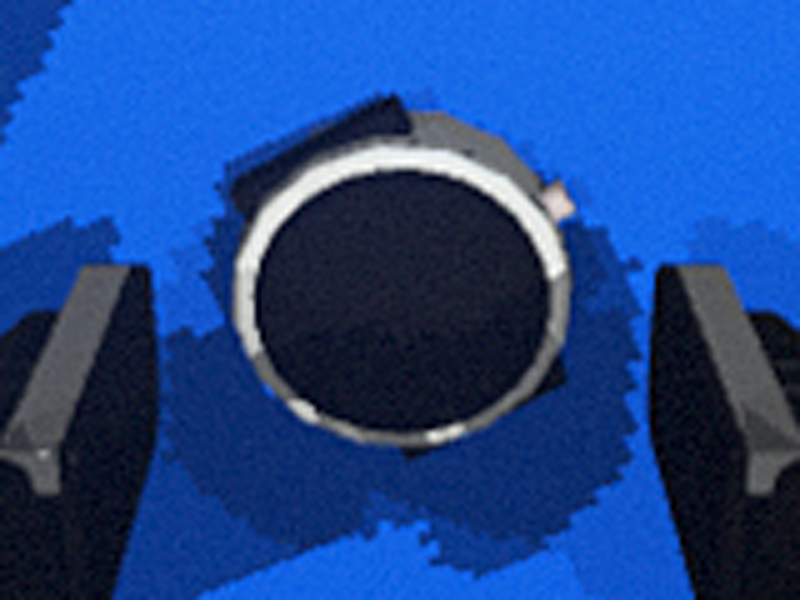

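No force at -10 mm, so the tips are indeed set back. I'll go on down and grip.

Call:
drive_tool:
  deltas: [0,0,0.4,0,0,0,0.8,0,0,0,0.9,0,0,0,0.9,0]

```text
t: 7.1
tcp_pos: [0.5564, -0.3102, -0.0198]
tool_rot: [0.207, 0.978, -0.0, -0.001]
force: [-0.7, 0.1, -0.4]
finger_gap: 0.645
```

Call:
drive_tool:
  deltas: [0,0,0,0,0,0,0,0,0,0,0,0,0,0,0,0,0,0,0,0,0,0,0,0]
  hand: 3.0
  squeeze: 30

```text
t: 7.7
tcp_pos: [0.5566, -0.3104, -0.0194]
tool_rot: [0.207, 0.978, -0.001, -0.001]
force: [0.2, -0.1, 3.0]
finger_gap: 0.444
```

```bash
python3 - <<'E'
from h import *
s=snap('wrist'); p,R,m=pose(); go(.5794,.0966,.05,0)
a=cv2.resize(s['frame'][190:310,240:400,::-1],None,fx=5,fy=5,interpolation=cv2.INTER_CUBIC); cv2.imwrite('pics/c9.png',a)
E
```

```text
d [14.43 38.11 -6.98] turn 66.1 curyaw 66.1 tcp [ 0.5566 -0.3104 -0.0195] q6 -1.83 t 7.75 F [-0.1 -0.1  3.5] tilt [-1.7e-03 -8.0e-04 -1.0e+00] gap 0.44
```

View pics/c9.png

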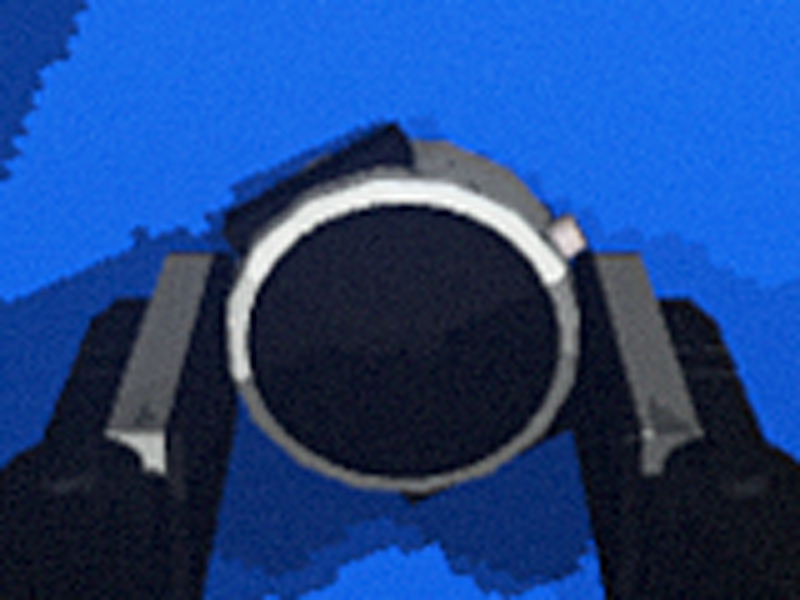

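Call:
drive_tool:
  deltas: [0,0,-2,0,0,0,-6,0,0,0,-10,0,0,0,-12,0,0,0,-12,0]

```text
t: 8.25
tcp_pos: [0.5588, -0.3117, 0.1039]
tool_rot: [0.207, 0.978, -0.002, 0.002]
force: [-0.3, 0.2, -0.7]
finger_gap: 0.445
```

```bash
cat >> h.py <<'E'
def held(s,u,v,topz):
    p,R,m=pose(); c,RR,n=ringfit(s,u,v,topz,.015,.026); 
    o=R.T@(np.array([c[0],c[1],p[2]])-p); print('held offset tool(mm)',(o*1000).round(2),RR.round(4),n); return o
E
python3 - <<'E'
from h import *
s=snap('wrist','w6.png'); p,R,m=pose(); 
held(s,320,255,p[2]+.0195+.013)
go(.5783,.0966,.10,0)
E
```

```text
held offset tool(mm) [-1.93 -0.9   0.  ] 0.0183 57
d [14.61 38.07  0.07] turn 66.1 curyaw 66.1 tcp [ 0.5574 -0.3107  0.1017] q6 -1.83 t 8.3 F [-0.   0.6 -0.1] tilt [ 4.0e-04 -2.5e-03 -1.0e+00] gap 0.446
```

View pics/w6.png

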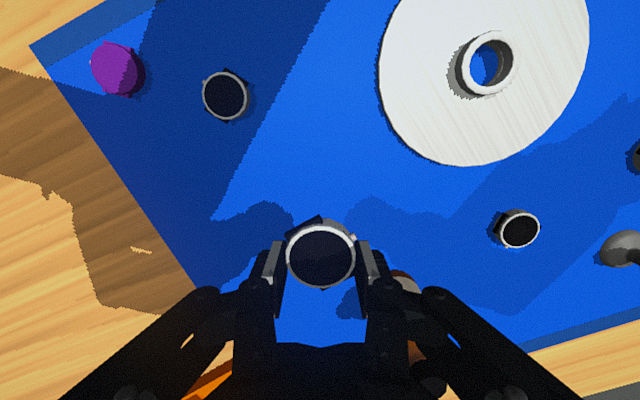

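Call:
drive_tool:
  deltas: [14.6,38.1,0,66.1,14.6,38.1,0,66.1,14.6,38.1,0,66.1,14.6,38.1,0,66.1,14.6,38.1,0,66.1,14.6,38.1,0,66.1,14.6,38.1,0,66.1,14.6,38.1,0,66.1,14.6,38.1,0,66.1,14.6,38.1,0,66.1,14.6,38.1,0,66.1,14.6,38.1,0,66.1]

```text
t: 9.5
tcp_pos: [0.5777, 0.0957, 0.0995]
tool_rot: [0.708, 0.707, -0.002, 0.0]
force: [-0.4, -0.7, 0.5]
finger_gap: 0.443
```

```bash
python3 - <<'E'
from h import *
go(.5783,.0966,.03,-.5)
E
```

```text
d [0.11 0.07 6.95] turn 0.4 curyaw -0.1 tcp [0.5777 0.0957 0.0995] q6 -0.02 t 9.5 F [-0.4 -0.7  0.5] tilt [-0.002  -0.0029 -1.    ] gap 0.443
```

Call:
drive_tool:
  deltas: [0.1,0.1,3,0.4,0.1,0.1,6,0.4,0.1,0.1,7,0.4,0.1,0.1,7,0.4,0.1,0.1,7,0.4]

```text
t: 10.0
tcp_pos: [0.5793, 0.0957, 0.03]
tool_rot: [0.71, 0.704, -0.001, 0.001]
force: [0.7, 0.3, -0.3]
finger_gap: 0.446
```

```bash
python3 - <<'E'
from h import *
s=snap('wrist','w7.png'); p,R,m=pose(); np.savez('w7.npz',**s)
held(s,320,235,p[2]+.0195+.013)
go(.5783,.0966,-.0075,-.5)
E
```

```text
held offset tool(mm) [17.24 -1.86 -0.05] 0.0206 51
d [ 0.08 -0.14  3.8 ] turn -0.0 curyaw -0.5 tcp [0.5797 0.0959 0.0305] q6 -0.01 t 10.05 F [-0.3 -0.8 -0.4] tilt [ 2.0e-04 -2.9e-03 -1.0e+00] gap 0.448
```

View pics/w7.png

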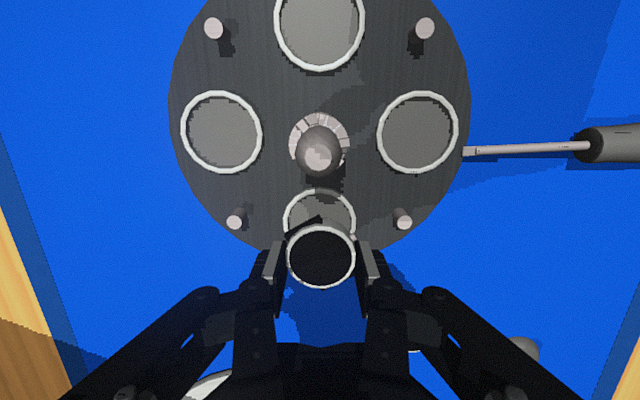

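The held watch is at (320,256). Its nest is behind at (320,212), with the other nests at (319,25), (221,131) and (418,131).

```bash
python3 - <<'E'
from h import *
s=dict(np.load('w7.npz')); p,R,m=pose()
held(s,320,256,p[2]+.0195+.013)
a,_,n1=ringfit(s,221,131,.016,.020,.030);b,_,n2=ringfit(s,418,131,.016,.020,.030); c,_,n3=ringfit(s,319,25,.016,.020,.03)
print(a.round(4),b.round(4),c.round(4),n1,n2,n3,(a+b)/2)
E
```

```text
held offset tool(mm) [ 0.98 -0.62 -0.  ] 0.0181 57
[0.5166 0.1596] [0.6403 0.1586] [0.5792 0.2203] 61 60 39 [0.57842161 0.15911637]
```

```bash
python3 - <<'E'
from h import *
go(.5783,.0957,-.0065,-.5)
E
```

```text
d [-0.01 -0.14  3.7 ] turn -0.0 curyaw -0.5 tcp [0.5797 0.0959 0.0305] q6 -0.01 t 10.05 F [-0.3 -0.8 -0.4] tilt [ 2.0e-04 -2.9e-03 -1.0e+00] gap 0.448
```

Call:
drive_tool:
  deltas: [0,-0.14,1,0,0,-0.14,2,0,0,-0.14,2.6,0,0,-0.14,3.0,0,0,-0.14,3.3,0,0,-0.14,3.6,0,0,-0.14,3.7,0,0,-0.14,3.7,0]

```text
t: 10.85
tcp_pos: [0.5783, 0.0958, -0.0066]
tool_rot: [0.71, 0.704, -0.001, 0.001]
force: [-0.2, 0.0, -0.8]
finger_gap: 0.447
```

```bash
python3 - <<'E'
from h import *
s=snap('wrist','w8.png'); go(.5783,.0957,-.0075,-.5)
E
```

```text
d [-0.01 -0.01  0.11] turn -0.0 curyaw -0.5 tcp [ 0.5784  0.0958 -0.0064] q6 -0.01 t 10.9 F [ 1.1  0.1 -0.8] tilt [ 4.0e-04 -2.9e-03 -1.0e+00] gap 0.444
```

View pics/w8.png

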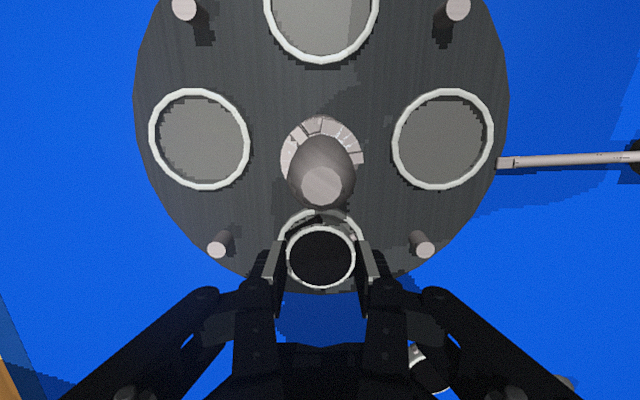

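Call:
drive_tool:
  deltas: [0,0,0.1,0,0,0,0.15,0,0,0,0.15,0]

```text
t: 11.2
tcp_pos: [0.5787, 0.0958, -0.0075]
tool_rot: [0.71, 0.704, -0.001, 0.001]
force: [-0.4, -0.2, 3.5]
finger_gap: 0.443
```

Call:
drive_tool:
  deltas: [0,0,0,0,0,0,0,0,0,0,0,0,0,0,0,0,0,0,-3,0,0,0,-7,0,0,0,-9,0,0,0,-9,0]
  hand: 5.0

```text
t: 12.0
tcp_pos: [0.5811, 0.0961, 0.0858]
tool_rot: [0.71, 0.704, 0.002, 0.004]
force: [0.1, -0.2, 0.4]
finger_gap: 0.584
```

```bash
python3 - <<'E'
from h import *
s=snap('wrist','w9.png');np.savez('w9.npz',**s); go(.447,-.353,.10,3)
E
```

```text
d [-45.03 -12.86  -1.52] turn -3.5 curyaw -0.5 tcp [0.5797 0.0961 0.084 ] q6 -0.01 t 12.05 F [-0.3  1.1 -0.8] tilt [ 0.0045 -0.0031 -1.    ] gap 0.582
```

View pics/w9.png

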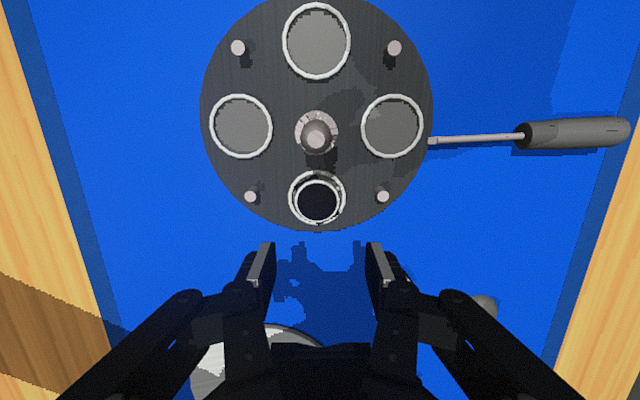

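The first watch now sits in its nest at (317,199). I'll check that it is centred and down.

```bash
cat >> h.py <<'E'
def chk(s,u,v):
    a,R,n=ringfit(s,u,v,.025,.015,.0205); w=world(s,*[round(x) for x in proj(s,(a[0],a[1],.025))]); print('watch',a.round(4),R.round(4),n,'depth z ctr',w[2].round(4)); return a
E
python3 - <<'E'
from h import *
s=dict(np.load('w9.npz')); chk(s,317,201)
a,_,_=ringfit(s,317,199,.016,.0225,.030); print('rim',a)
g=[]
for dx,dy in [(0,0),(.012,0),(-.012,0),(0,.012),(0,-.012)]:
    w=world(s,*proj(s,(.578+dx,.0965+dy,.025))); g.append(round(w[2],4))
print(g)
# jig centre from the 3 others
P=[ringfit(s,*q,.016,.020,.030)[0] for q in [(241,125),(392,125),(316,40)]]; print(np.round(P,4))
E
```

```text
watch [0.5783 0.0965] 0.0182 60 depth z ctr 0.0245
rim [0.57801609 0.09650637]
[np.float64(0.0255), np.float64(0.0251), np.float64(0.0249), np.float64(0.0252), np.float64(0.0247)]
[[0.5166 0.1594]
 [0.6404 0.1583]
 [0.5791 0.2207]]
```

```bash
python3 - <<'E'
from h import *
go(.4463,-.353,.04,63)
E
```

```text
d [-45.01 -12.95   4.48] turn -63.5 curyaw -0.5 tcp [0.5797 0.0961 0.084 ] q6 -0.01 t 12.05 F [-0.3  1.1 -0.8] tilt [ 0.0045 -0.0031 -1.    ] gap 0.582
```

Call:
drive_tool:
  deltas: [-5,-1.5,0,-8,-45,-12.95,0,-63.5,-45,-12.95,0,-63.5,-45,-12.95,0,-63.5,-45,-12.95,0,-63.5,-45,-12.95,0,-63.5,-45,-12.95,0,-63.5,-45,-12.95,0,-63.5,-45,-12.95,3,-63.5,-45,-12.95,4.5,-63.5,-45,-12.95,4.5,-63.5,-45,-12.95,4.5,-63.5]
  hand: 5.5

```text
t: 13.25
tcp_pos: [0.4444, -0.3533, 0.0373]
tool_rot: [0.235, 0.972, 0.0, 0.001]
force: [0.0, 0.3, 1.1]
finger_gap: 0.648
```

```bash
python3 - <<'E'
from h import *
s=snap('wrist','w10.png'); go(.4463,-.353,-.0195,63); 
c,RR,n=ringfit(s,320,215,.013,.015,.026); print(c,RR,n)
E
```

```text
d [-0.15 -0.06  5.77] turn -0.1 curyaw 62.9 tcp [ 0.4451 -0.3518  0.0382] q6 -1.97 t 13.3 F [-0.3  0.7  0.8] tilt [ 2.e-03  5.e-04 -1.e+00] gap 0.646
[ 0.44535975 -0.35326723] 0.018191018160701417 72
```

View pics/w10.png

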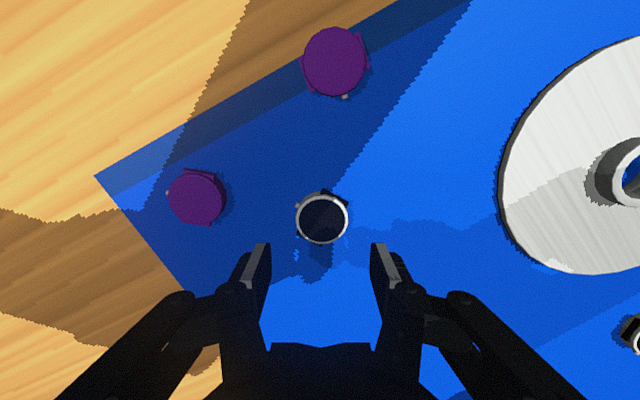

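The watch (black glass, not purple) is at (322,218), between the fingers.

Call:
drive_tool:
  deltas: [-0.1,-0.1,2,0,-0.1,-0.1,4,0,-0.1,-0.1,5.2,0,-0.1,-0.1,5.8,0,-0.1,-0.1,5.8,0,-0.1,-0.1,5.8,0]

```text
t: 13.9
tcp_pos: [0.4462, -0.3529, -0.0192]
tool_rot: [0.234, 0.972, 0.0, 0.001]
force: [0.5, 0.1, -0.1]
finger_gap: 0.645
```

Call:
drive_tool:
  deltas: [0,0,0,0,0,0,0,0,0,0,0,0,0,0,0,0,0,0,0,0,0,0,0,0]
  hand: 3.0

```text
t: 14.5
tcp_pos: [0.4468, -0.3532, -0.018]
tool_rot: [0.234, 0.972, -0.0, 0.002]
force: [0.3, 1.2, 5.6]
finger_gap: 0.443
```

Call:
drive_tool:
  deltas: [0,0,-2,0,0,0,-6,0,0,0,-10,0,0,0,-12,0,0,0,-12,0]

```text
t: 15.0
tcp_pos: [0.448, -0.3551, 0.1055]
tool_rot: [0.234, 0.972, -0.002, 0.005]
force: [0.3, -0.4, 0.3]
finger_gap: 0.443
```

```bash
python3 - <<'E'
from h import *
s=snap('wrist','w11.png'); p,R,m=pose(); held(s,320,255,p[2]+.0195+.013)
go(.5166,.1594,.10,89.5)
E
```

```text
held offset tool(mm) [-0.51 -1.08  0.  ] 0.0182 56
d [17.17 48.88  0.18] turn -26.6 curyaw 62.9 tcp [ 0.4469 -0.3539  0.1034] q6 -1.97 t 15.05 F [-0.2 -0.9 -1.5] tilt [ 0.0063 -0.004  -1.    ] gap 0.437
```

View pics/w11.png

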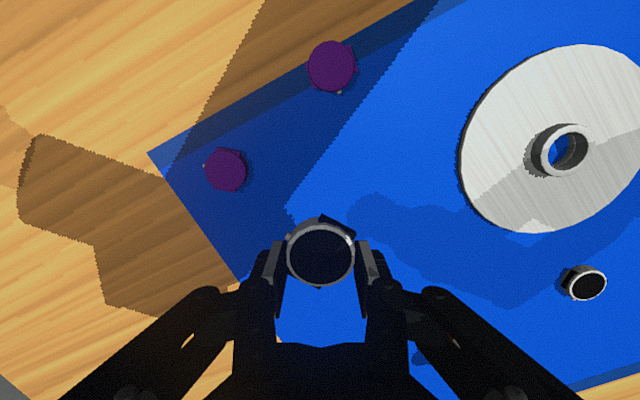

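Call:
drive_tool:
  deltas: [17.2,48.9,0,-26.6,17.2,48.9,0,-26.6,17.2,48.9,0,-26.6,17.2,48.9,0,-26.6,17.2,48.9,0,-26.6,17.2,48.9,0,-26.6,17.2,48.9,0,-26.6,17.2,48.9,0,-26.6,17.2,48.9,0,-26.6,17.2,48.9,0,-26.6,17.2,48.9,3,-26.6,17.2,48.9,7,-26.6]

```text
t: 16.25
tcp_pos: [0.5181, 0.1628, 0.0311]
tool_rot: [0.002, 1.0, -0.002, 0.005]
force: [0.5, -1.1, -1.0]
finger_gap: 0.441
```

Call:
drive_tool:
  deltas: [0,0,0,0,0,0,0,0,0,0,0,0]

```text
t: 16.55
tcp_pos: [0.5187, 0.1623, 0.0319]
tool_rot: [0.002, 1.0, -0.002, 0.006]
force: [-0.3, -0.4, -0.5]
finger_gap: 0.444
```

```bash
python3 - <<'E'
from h import *
s=snap('wrist','w12.png'); p,R,m=pose(); np.savez('w12.npz',**s); held(s,320,256,p[2]+.0195+.013)
go(.5166,.1594,-.0065,89.5)
E
```

```text
held offset tool(mm) [ 3.44 -0.45 -0.04] 0.0179 56
d [ 0.31 -0.28  3.89] turn 0.2 curyaw 89.7 tcp [0.5192 0.1623 0.0324] q6 -1.46 t 16.6 F [ 1.7  0.3 -0.4] tilt [ 0.013  -0.003  -0.9999] gap 0.443
```

View pics/w12.png

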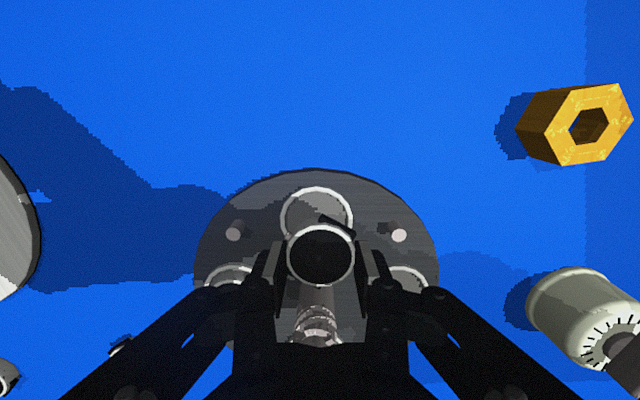

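```bash
cat >> h.py <<'E'
def held2(s,u,v,dz=.0325):
    f=dict(np.load('w7.npz'))
    Rc=np.load('camtool.npz')['Rc'];tc=np.load('camtool.npz')['tc']
    R=s['R'].T@Rc.T; p=-s['R'].T@s['t']-R@tc
    c,RR,n=ringfit(s,u,v,p[2]+dz,.015,.026)
    o=R.T@(np.array([c[0],c[1],p[2]+dz])-p); print('tcp at snap',p.round(4),'held world',c.round(4),'off tool mm',(o*1000).round(2),RR.round(4),n); return c-p[:2]
E
python3 - <<'E'
from h import *
p,R,m=pose(); s=snap('wrist'); 
p2,R2,m2=pose(); print(p,p2, R[:,2],R2[:,2])
# cam in tool, from the settled earlier measurement
tc=np.array([0.08184501,-0.00055139,-0.16757009]); 
# build Rc from current averaged
import scipy.spatial.transform as T
Rc=T.Rotation.from_matrix([R.T@s['R'].T,R2.T@s['R'].T]).mean().as_matrix(); tcs=[Q.T@(-s['R'].T@s['t']-q) for Q,q in((R,p),(R2,p2))]; print(tcs,Rc.round(4))
np.savez('camtool.npz',Rc=Rc,tc=np.mean(tcs,0))
held2(s,320,256)
for q in [(231,283),(412,283),(316,217)]: print(ringfit(s,*q,.016,.02,.03))
E
```

```text
[0.51920622 0.16229287 0.03244811] [0.51939946 0.16226684 0.03272897] [ 0.0130225  -0.00304508 -0.99991057] [ 0.01363771 -0.00298262 -0.99990255]
[array([ 0.0820714 , -0.00045849, -0.16757631]), array([ 0.08216546, -0.00043036, -0.16734866])] [[ 0.     -0.9482 -0.3178]
 [ 1.     -0.      0.    ]
 [-0.     -0.3178  0.9482]]
tcp at snap [0.5193 0.1623 0.0326] held world [0.5166 0.1619] off tool mm [  2.23  -0.52 -32.53] 0.0178 64
(array([0.57434979, 0.0881289 ]), np.float64(0.025189362235793766), 43)
(array([0.56634567, 0.23438198]), np.float64(0.025662144304536196), 50)
(array([0.51649702, 0.1588909 ]), np.float64(0.024616923356701143), 40)
```

Call:
drive_tool:
  deltas: [0.28,-0.29,0,0,0.28,-0.29,0,0,0.28,-0.29,0,0,0.28,-0.29,0,0,0.28,-0.29,0,0,0.28,-0.29,0,0]

```text
t: 17.25
tcp_pos: [0.5166, 0.1594, 0.0327]
tool_rot: [0.002, 1.0, -0.001, 0.007]
force: [0.6, 0.3, -0.7]
finger_gap: 0.441
```

```bash
python3 - <<'E'
from h import *
go(.5166,.1594,-.0065,89.5)
s=snap('wrist'); held2(s,320,256)
go(.5166,.1594,-.0065,89.5); print(pose()[2]['qd'].round(4))
E
```

```text
d [0.05 0.01 3.92] turn 0.2 curyaw 89.7 tcp [0.5166 0.1594 0.0327] q6 -1.47 t 17.25 F [ 0.6  0.3 -0.7] tilt [ 0.0136 -0.003  -0.9999] gap 0.441
tcp at snap [0.5167 0.1594 0.0328] held world [0.5139 0.1589] off tool mm [  2.3   -0.59 -32.53] 0.0179 60
d [0.05 0.01 3.91] turn 0.2 curyaw 89.7 tcp [0.5166 0.1594 0.0326] q6 -1.47 t 17.3 F [ 0.   0.1 -0.9] tilt [ 0.0136 -0.003  -0.9999] gap 0.447
[-0.0006  0.0016 -0.0005 -0.0002 -0.0012  0.0011]
```

```bash
python3 - <<'E'
from h import *
go(.5193,.1599,-.0055,89.5)
E
```

```text
d [-0.22  0.06  3.82] turn 0.2 curyaw 89.7 tcp [0.5166 0.1594 0.0326] q6 -1.47 t 17.3 F [ 0.   0.1 -0.9] tilt [ 0.0136 -0.003  -0.9999] gap 0.447
```

Call:
drive_tool:
  deltas: [-0.22,0.06,0.5,0,-0.22,0.06,1.5,0,-0.22,0.06,2.5,0,-0.22,0.06,3.0,0,-0.22,0.06,3.4,0,-0.22,0.06,3.7,0,-0.22,0.06,3.8,0,-0.22,0.06,3.8,0]

```text
t: 18.1
tcp_pos: [0.5193, 0.1599, -0.0054]
tool_rot: [0.002, 1.0, -0.001, 0.007]
force: [-0.5, 0.5, -0.2]
finger_gap: 0.443
```

```bash
python3 - <<'E'
from h import *
go(.5193,.1599,-.0075,89.5); s=snap('wrist','w13.png'); held2(s,320,256)
E
```

```text
d [0.   0.   0.21] turn 0.2 curyaw 89.7 tcp [ 0.5193  0.1599 -0.0054] q6 -1.46 t 18.1 F [-0.5  0.5 -0.2] tilt [ 0.0135 -0.003  -0.9999] gap 0.443
tcp at snap [ 0.5194  0.1599 -0.0053] held world [0.5164 0.1596] off tool mm [  2.5   -0.42 -32.54] 0.0181 48
```

View pics/w13.png

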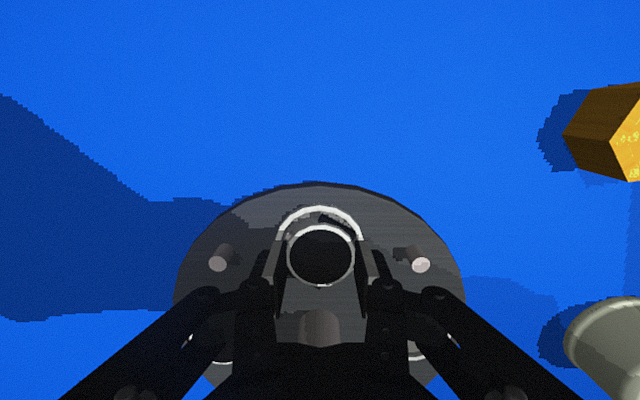

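Call:
drive_tool:
  deltas: [0,0,0.1,0,0,0,0.2,0,0,0,0.2,0,0,0,0.2,0]

```text
t: 18.55
tcp_pos: [0.5199, 0.1599, -0.006]
tool_rot: [0.002, 1.0, -0.001, 0.008]
force: [-1.6, -0.0, 7.1]
finger_gap: 0.441
```

Call:
drive_tool:
  deltas: [0,0,0,0,0,0,0,0,0,0,0,0,0,0,0,0,0,0,-3,0,0,0,-7,0,0,0,-9,0,0,0,-11,0,0,0,-11,0,0,0,-11,0,0,0,-11,0]
  hand: 5.0

```text
t: 19.65
tcp_pos: [0.5172, 0.1602, 0.1028]
tool_rot: [0.002, 1.0, -0.002, 0.006]
force: [-0.4, -0.8, 0.2]
finger_gap: 0.584
```

```bash
python3 - <<'E'
from h import *
s=snap('wrist','w14.png');np.savez('w14.npz',**s); go(.6780,-.1453,.10,-73)
print(proj(s,(.5166,.1594,.025)))
chk(s,*proj(s,(.5166,.1594,.025)));chk(s,*proj(s,(.5783,.0965,.025)))
t=snap('top','t2.png')
for q in [(.5175,.1595,.025),(.579,.0966,.025)]: chk(t,*proj(t,q))
E
```

```text
d [-16.22 -30.46   0.56] turn -17.3 curyaw 89.7 tcp [0.5172 0.1601 0.1026] q6 -1.47 t 19.7 F [ 0.  -0.4  0. ] tilt [ 0.0125 -0.0031 -0.9999] gap 0.587
(np.float64(320.06652770881914), np.float64(194.92781998279727))
watch [0.5184 0.1597] 0.0182 68 depth z ctr 0.0258
watch [0.5782 0.0967] 0.0186 35 depth z ctr 0.1471
watch [0.5183 0.1595] 0.0176 41 depth z ctr 0.196
watch [0.5796 0.0967] 0.0184 33 depth z ctr 0.0224
```

View pics/w14.png

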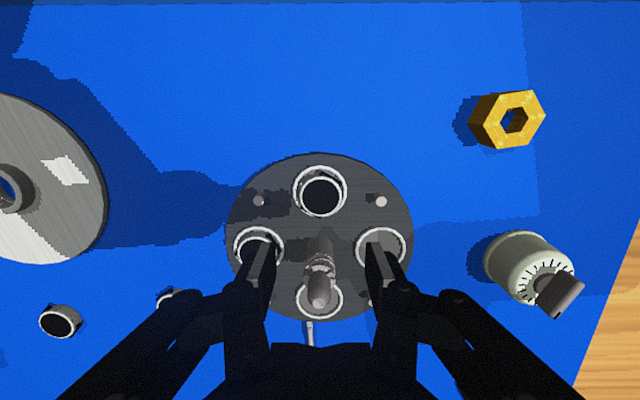

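View pics/t2.png

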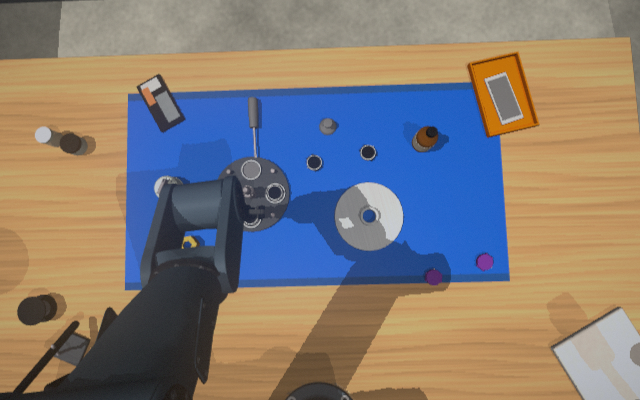

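```bash
cat >> h.py <<'E'
def flat(s,c,r=.014,z=.025):
    P=[]
    for dx in np.linspace(-r,r,9):
        for dy in np.linspace(-r,r,9):
            if dx*dx+dy*dy<r*r: P.append(world(s,*proj(s,(c[0]+dx,c[1]+dy,z))))
    P=np.array(P); A=np.c_[P[:,:2]-c,np.ones(len(P))]; x=np.linalg.lstsq(A,P[:,2],rcond=None)[0]; print('slope',x[:2].round(3),'z',x[2].round(4))
E
python3 - <<'E'
from h import *
s=dict(np.load('w14.npz')); flat(s,(.5184,.1597)); flat(s,(.578,.047+.0495),z=.025)
s=dict(np.load('w9.npz')); flat(s,(.5783,.0965))
E
```

```text
slope [0.008 0.019] z 0.0248
slope [-2.002 -0.197] z 0.0104
slope [0.017 0.005] z 0.0249
```

Call:
drive_tool:
  deltas: [-16.2,-30.5,0,-17.3,-16.2,-30.5,0,-17.3,-16.2,-30.5,0,-17.3,-16.2,-30.5,0,-17.3,-16.2,-30.5,0,-17.3,-16.2,-30.5,0,-17.3,-16.2,-30.5,0,-17.3,-16.2,-30.5,3,-17.3,-16.2,-30.5,6,-17.3,-16.2,-30.5,6,-17.3,-16.2,-30.5,6,-17.3,-16.2,-30.5,6,-17.3]
  hand: 5.5

```text
t: 20.95
tcp_pos: [0.6795, -0.1457, 0.0468]
tool_rot: [-0.148, 0.989, -0.003, 0.007]
force: [0.7, -0.3, -0.4]
finger_gap: 0.646
```

```bash
python3 - <<'E'
from h import *
s=snap('wrist','w15.png'); c,RR,n=ringfit(s,*proj(s,(.6775,-.1454,.013)),.013,.015,.026); print(c,RR,n); go(.678,-.1453,-.0195,107); 
E
```

```text
[ 0.67737702 -0.14574249] 0.018157244018810414 72
d [0.24 0.16 6.68] turn 0.1 curyaw 107.1 tcp [ 0.6797 -0.1458  0.0473] q6 -2.24 t 21.0 F [0.1 0.  0.5] tilt [ 0.0153 -0.0042 -0.9999] gap 0.643
```

View pics/w15.png

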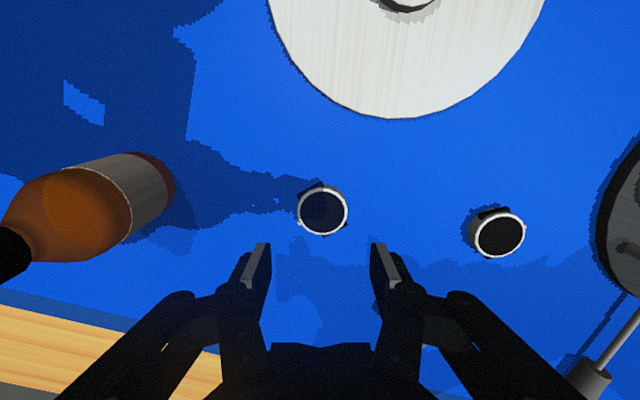

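The watch at (322,209) is centred between the fingers and the bottle is well clear.

Call:
drive_tool:
  deltas: [0.25,0.15,2,0,0.25,0.15,4,0,0.25,0.15,6,0,0.25,0.15,6.6,0,0.25,0.15,6.65,0,0.25,0.15,6.65,0]

```text
t: 21.6
tcp_pos: [0.679, -0.1456, -0.0178]
tool_rot: [-0.148, 0.989, -0.004, 0.008]
force: [-0.2, -0.8, 0.3]
finger_gap: 0.647
```

Call:
drive_tool:
  deltas: [0,0,0,0,0,0,0,0,0,0,0,0,0,0,0,0,0,0,0,0,0,0,0,0]
  hand: 3.0

```text
t: 22.2
tcp_pos: [0.6802, -0.1459, -0.0158]
tool_rot: [-0.149, 0.989, -0.004, 0.01]
force: [-0.9, 0.7, 6.2]
finger_gap: 0.438
```

Call:
drive_tool:
  deltas: [0,0,-2,0,0,0,-6,0,0,0,-10,0,0,0,-12,0,0,0,-12,0,0,0,-12,0,0,0,-12,0,0,0,-12,0]

```text
t: 23.0
tcp_pos: [0.6764, -0.1447, 0.1019]
tool_rot: [-0.148, 0.989, -0.004, 0.008]
force: [0.7, -0.3, -0.3]
finger_gap: 0.435
```

```bash
python3 - <<'E'
from h import *
s=snap('wrist','w16.png'); held2(s,320,256); go(.6404,.1583,.10,89.5); 
E
```

```text
tcp at snap [ 0.6764 -0.1446  0.1021] held world [ 0.6719 -0.1463] off tool mm [  4.29  -0.53 -32.56] 0.0176 61
d [-5.430e+00  3.004e+01  1.000e-02] turn 17.6 curyaw 107.1 tcp [ 0.6767 -0.1448  0.1021] q6 -2.24 t 23.05 F [-0.4  0.6 -1.1] tilt [ 0.017  -0.0048 -0.9998] gap 0.436
```

View pics/w16.png

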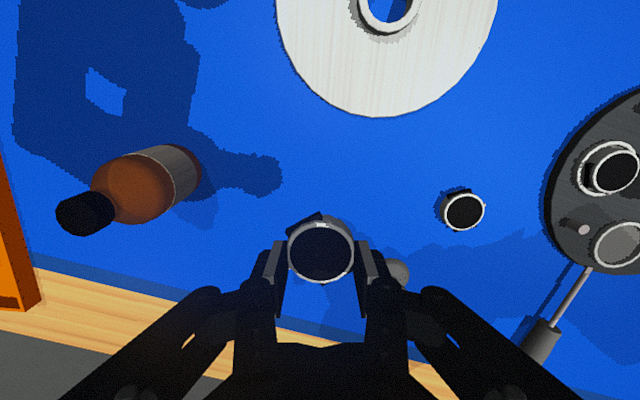

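```bash
python3 - <<'E'
from h import *
s=snap('wrist'); held2(s,320,251,.0288); held2(s,320,251,.0325)
p,R,m=pose()
# depth plane of watch top in tool frame
for dx in (-.012,0,.012):
    w=world(s,*proj(s,(.6719+dx,-.146,p[2]+.029))); print(((w-p)@R).round(4))
for dy in (-.012,.012):
    w=world(s,*proj(s,(.6719,-.146+dy,p[2]+.029))); print(((w-p)@R).round(4))
E
```

```text
tcp at snap [ 0.6766 -0.1447  0.1023] held world [ 0.6742 -0.1457] off tool mm [  2.11  -0.53 -28.83] 0.0181 69
tcp at snap [ 0.6766 -0.1447  0.1023] held world [ 0.6721 -0.1463] off tool mm [  4.25  -0.53 -32.56] 0.0176 68
[ 0.0156  0.0037 -0.0282]
[ 0.0035  0.0001 -0.027 ]
[-0.0074 -0.0034 -0.028 ]
[ 0.0079 -0.0114 -0.0285]
[ 0.0005  0.0117 -0.028 ]
```

Call:
drive_tool:
  deltas: [-5.4,30,0,17.6,-5.4,30,0,17.6,-5.4,30,0,17.6,-5.4,30,0,17.6,-5.4,30,0,17.6,-5.4,30,0,17.6,-5.4,30,0,17.6,-5.4,30,3,17.6,-5.4,30,6,17.6,-5.4,30,6,17.6,-5.4,30,6,17.6,-5.4,30,6,17.6]

```text
t: 24.3
tcp_pos: [0.6429, 0.1569, 0.0416]
tool_rot: [0.005, 1.0, -0.002, 0.01]
force: [1.0, -0.4, -0.9]
finger_gap: 0.435
```

```bash
python3 - <<'E'
from h import *
s=snap('wrist','w17.png'); d=held2(s,320,251,.0285); n=np.array([.6404,.1583])-d; print(n); go(n[0],n[1],-.001,89.5)
p,R,m=pose()
for dx in (-.012,0,.012):
    w=world(s,*proj(s,(p[0]+d[0]+dx,p[1]+d[1],p[2]+.029))); print(((w-p)@R).round(4))
E
```

```text
tcp at snap [0.6429 0.1569 0.0417] held world [0.6406 0.1566] off tool mm [  1.77  -0.54 -28.54] 0.018 67
[0.64275686 0.15868561]
d [0.12 0.18 4.29] turn -0.1 curyaw 89.4 tcp [0.643  0.157  0.0419] q6 -1.48 t 24.35 F [ 0.1  0.6 -0.4] tilt [ 0.0207 -0.0048 -0.9998] gap 0.432
[ 0.0136 -0.0007 -0.029 ]
[ 0.001  -0.0005 -0.0277]
[-0.0102 -0.0004 -0.0288]
```

View pics/w17.png

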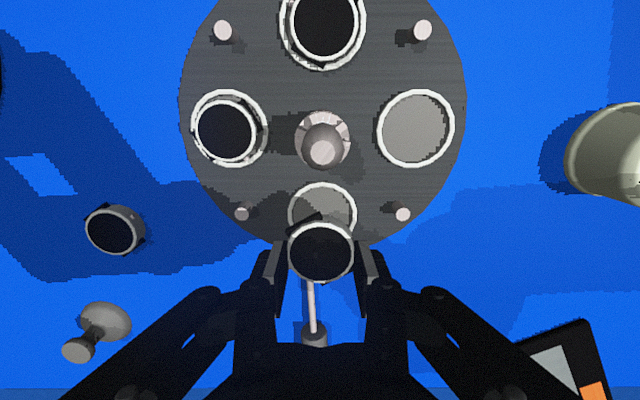

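Call:
drive_tool:
  deltas: [0.12,0.18,0.5,0,0.12,0.18,1.5,0,0.12,0.18,2.5,0,0.12,0.18,3.2,0,0.12,0.18,3.7,0,0.12,0.18,4.0,0,0.12,0.18,4.2,0,0.12,0.18,4.3,0,0.12,0.18,4.4,0,0.12,0.18,4.4,0]

```text
t: 25.35
tcp_pos: [0.6429, 0.1587, -0.002]
tool_rot: [0.005, 1.0, -0.002, 0.011]
force: [-0.4, -0.1, -0.3]
finger_gap: 0.438
```

```bash
python3 - <<'E'
from h import *
s=snap('wrist','w18.png'); d=held2(s,320,251,.0285); n=np.array([.6404,.1583])-d; print(n); go(n[0],n[1],-.003,89.5)
E
```

```text
tcp at snap [ 0.6429  0.1586 -0.0018] held world [0.6406 0.1583] off tool mm [  1.78  -0.54 -28.54] 0.0181 53
[0.64279759 0.15868356]
d [0.01 0.   0.11] turn -0.1 curyaw 89.4 tcp [ 0.6429  0.1587 -0.0019] q6 -1.48 t 25.4 F [ 0.2 -0.1 -0.3] tilt [ 0.0211 -0.0048 -0.9998] gap 0.433
```

View pics/w18.png

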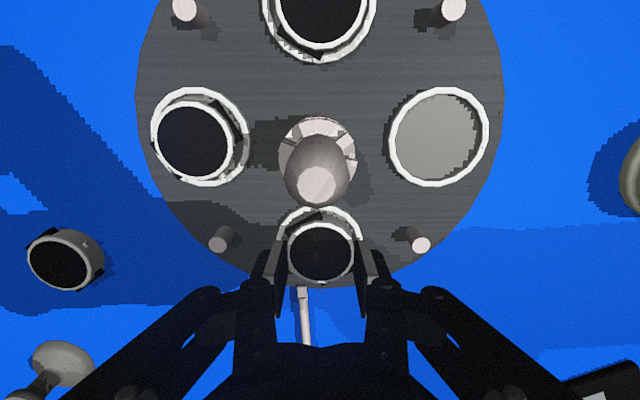

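Call:
drive_tool:
  deltas: [0,0,0.1,0,0,0,0.2,0,0,0,0.2,0]

```text
t: 25.7
tcp_pos: [0.6432, 0.1587, -0.0036]
tool_rot: [0.005, 1.0, -0.002, 0.011]
force: [-0.9, -0.2, -0.1]
finger_gap: 0.435
```

Call:
drive_tool:
  deltas: [0,0,0,0,0,0,0,0,0,0,0,0,0,0,0,0,0,0,-3,0,0,0,-7,0,0,0,-9,0,0,0,-11,0,0,0,-11,0,0,0,-11,0,0,0,-11,0]
  hand: 5.0

```text
t: 26.8
tcp_pos: [0.6397, 0.1591, 0.1048]
tool_rot: [0.005, 1.0, -0.002, 0.009]
force: [1.0, -0.0, -0.0]
finger_gap: 0.585
```

```bash
python3 - <<'E'
from h import *
s=snap('wrist','w19.png');np.savez('w19.npz',**s); 
c=chk(s,*proj(s,(.6404,.1583,.025))); flat(s,c)
go(.656,-.0056,.10,93)
E
```

```text
watch [0.6408 0.1584] 0.0181 53 depth z ctr 0.0256
slope [ 0.007 -0.001] z 0.0249
d [ -1.79 -16.45   0.57] turn -3.6 curyaw 89.4 tcp [0.6396 0.1591 0.1046] q6 -1.48 t 26.85 F [0.6 0.1 0.7] tilt [ 0.0185 -0.005  -0.9998] gap 0.587
```

View pics/w19.png

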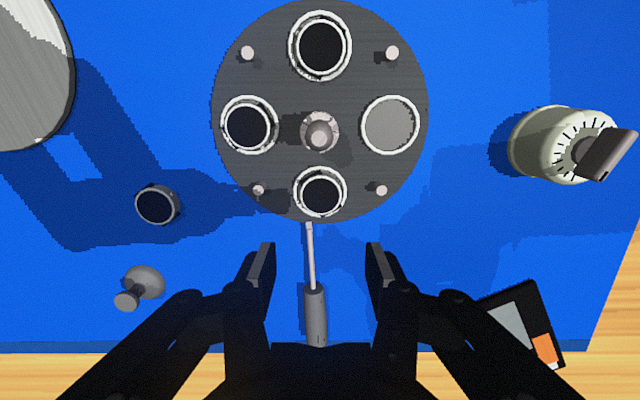

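```bash
python3 - <<'E'
from h import *
s=dict(np.load('w19.npz')); print(ringfit(s,157,205,.013,.015,.026))
E
```

```text
(array([ 0.6551144 , -0.00545144]), np.float64(0.018207829259524085), 71)
```

Call:
drive_tool:
  deltas: [-1.8,-16.5,0,-3.6,-1.8,-16.5,0,-3.6,-1.8,-16.5,0,-3.6,-1.8,-16.5,1,-3.6,-1.8,-16.5,4,-3.6,-1.8,-16.5,6,-3.6,-1.8,-16.5,6,-3.6,-1.8,-16.5,6,-3.6,-1.8,-16.5,6,-3.6]
  hand: 5.5

```text
t: 27.75
tcp_pos: [0.6578, -0.006, 0.0464]
tool_rot: [-0.027, 1.0, -0.003, 0.01]
force: [-0.5, 0.4, 1.1]
finger_gap: 0.641
```

```bash
python3 - <<'E'
from h import *
s=snap('wrist','w20.png'); c,RR,n=ringfit(s,*proj(s,(.6556,-.0058,.013)),.013,.015,.026); print(c,RR,n); go(c[0]+.0012,c[1],-.0195,93); 
E
```

```text
[ 0.65522164 -0.00577958] 0.018191230443892904 72
d [0.3  0.07 6.63] turn 0.1 curyaw 93.1 tcp [ 0.658  -0.006   0.0468] q6 -1.8 t 27.8 F [-0.3 -0.1  0.2] tilt [ 0.0207 -0.0053 -0.9998] gap 0.646
```

View pics/w20.png

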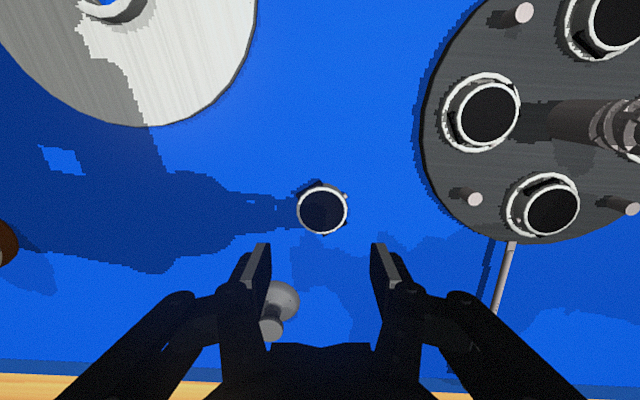

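The watch at (323,209) is centred. I'll descend and grip.

Call:
drive_tool:
  deltas: [0.3,0.05,2,0,0.3,0.05,4,0,0.3,0.05,6,0,0.3,0.05,6.6,0,0.3,0.05,6.7,0,0.3,0.05,6.7,0,0.3,0.05,6.7,0]

```text
t: 28.5
tcp_pos: [0.6575, -0.0061, -0.0189]
tool_rot: [-0.027, 1.0, -0.003, 0.011]
force: [0.3, 0.6, -0.3]
finger_gap: 0.645
```

Call:
drive_tool:
  deltas: [0,0,0,0,0,0,0,0,0,0,0,0,0,0,0,0,0,0,0,0,0,0,0,0]
  hand: 3.0

```text
t: 29.1
tcp_pos: [0.6583, -0.0063, -0.0174]
tool_rot: [-0.027, 1.0, -0.003, 0.012]
force: [-0.8, 0.7, 5.7]
finger_gap: 0.442
```

Call:
drive_tool:
  deltas: [0,0,-2,0,0,0,-6,0,0,0,-10,0,0,0,-12,0,0,0,-12,0,0,0,-12,0,0,0,-12,0,0,0,-12,0]

```text
t: 29.9
tcp_pos: [0.6539, -0.0053, 0.1005]
tool_rot: [-0.027, 1.0, -0.003, 0.011]
force: [0.5, 0.1, -0.3]
finger_gap: 0.441
```

```bash
cat >> h.py <<'E'
def topdz(s,d):
    Rc=np.load('camtool.npz')['Rc'];tc=np.load('camtool.npz')['tc']
    R=s['R'].T@Rc.T; p=-s['R'].T@s['t']-R@tc
    z=[]
    for dx,dy in [(0,0),(.01,0),(-.01,0),(0,.01),(0,-.01),(.007,.007),(-.007,-.007)]:
        w=world(s,*proj(s,(p[0]+d[0]+dx,p[1]+d[1]+dy,p[2]+.03))); z.append((w-p)@R[:,2])
    print('dz',-np.mean(z).round(4)); return -np.mean(z)
E
python3 - <<'E'
from h import *
s=snap('wrist','w21.png'); d=held2(s,320,256,.031); dz=topdz(s,d); d=held2(s,320,253,dz); go(.5791,.2207,.10,-.5); 
E
```

```text
tcp at snap [ 0.654  -0.0053  0.1006] held world [ 0.6507 -0.006 ] off tool mm [  2.68  -0.73 -31.06] 0.018 50
dz 0.0299
tcp at snap [ 0.654  -0.0053  0.1006] held world [ 0.6514 -0.006 ] off tool mm [  2.03  -0.72 -29.91] 0.0182 48
d [ 6.28 22.98 -0.22] turn -86.4 curyaw 93.1 tcp [ 0.6542 -0.0054  0.1007] q6 -1.8 t 29.95 F [-0.8  0.5 -0.1] tilt [ 0.0217 -0.0055 -0.9997] gap 0.441
```

View pics/w21.png

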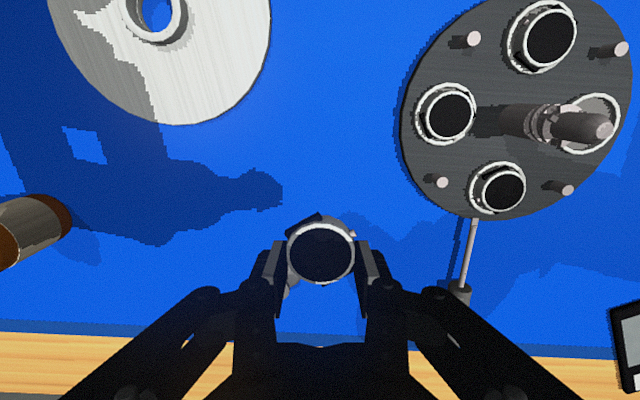

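Call:
drive_tool:
  deltas: [6.3,23,-3,93.6,6.3,23,-3,93.6,6.3,23,-3,93.6,6.3,23,-3,93.6,6.3,23,-3,93.6,6.3,23,-3,93.6,6.3,23,-3,93.6,6.3,23,-3,93.6,6.3,23,-3,93.6,6.3,23,-3,93.6,6.3,23,-3,93.6,6.3,23,-3,93.6]

```text
t: 31.15
tcp_pos: [0.5778, 0.2209, 0.1268]
tool_rot: [0.71, 0.704, 0.005, 0.009]
force: [0.1, 0.1, 0.3]
finger_gap: 0.439
```

```bash
python3 - <<'E'
from h import *
go(.5791,.2207,.04,-.5); 
E
```

```text
d [ 0.03 -0.04  8.68] turn -0.0 curyaw -0.5 tcp [0.5778 0.2209 0.1268] q6 0.21 t 31.15 F [0.1 0.1 0.3] tilt [ 0.0199 -0.0058 -0.9998] gap 0.439
```

Call:
drive_tool:
  deltas: [0,0,3,0,0,0,6,0,0,0,8,0,0,0,8.7,0,0,0,8.7,0,0,0,8.7,0,0,0,8.7,0]

```text
t: 31.85
tcp_pos: [0.5806, 0.2207, 0.0411]
tool_rot: [0.71, 0.704, 0.006, 0.01]
force: [-1.3, 0.5, 0.4]
finger_gap: 0.443
```

```bash
python3 - <<'E'
from h import *
s=snap('wrist','w22.png'); d=held2(s,320,253,.0299); dz=topdz(s,d); d=held2(s,320,253,dz); n=np.array([.5791,.2207])-d; print(n); go(n[0],n[1],-.002,-.5)
E
```

```text
tcp at snap [0.5808 0.2199 0.0412] held world [0.5797 0.2224] off tool mm [  2.38  -0.37 -29.93] 0.0182 51
dz 0.0302
tcp at snap [0.5808 0.2199 0.0412] held world [0.5797 0.2226] off tool mm [  2.54  -0.4  -30.28] 0.0181 55
[0.58017068 0.21799863]
d [-0.25 -0.13  4.31] turn 0.0 curyaw -0.5 tcp [0.5806 0.2207 0.0411] q6 0.21 t 31.9 F [-0.1 -0.1  0.1] tilt [ 0.0225 -0.0053 -0.9997] gap 0.441
```

View pics/w22.png

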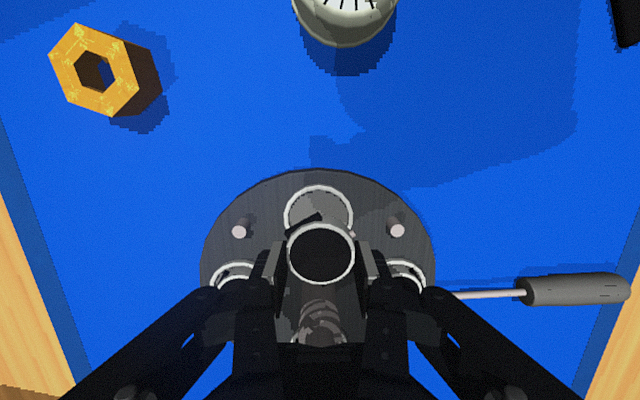

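```bash
python3 - <<'E'
from h import *
go(.5800,.2188,-.002,-.5)
E
```

```text
d [-0.17 -0.15  4.31] turn 0.0 curyaw -0.5 tcp [0.5806 0.2207 0.0411] q6 0.21 t 31.9 F [-0.1 -0.1  0.1] tilt [ 0.0225 -0.0053 -0.9997] gap 0.441
```

Call:
drive_tool:
  deltas: [-0.17,-0.15,0.5,0,-0.17,-0.15,1.5,0,-0.17,-0.15,2.5,0,-0.17,-0.15,3.2,0,-0.17,-0.15,3.7,0,-0.17,-0.15,4.0,0,-0.17,-0.15,4.2,0,-0.17,-0.15,4.3,0,-0.17,-0.15,4.3,0,-0.17,-0.15,4.3,0]

```text
t: 32.9
tcp_pos: [0.5802, 0.2188, -0.0016]
tool_rot: [0.71, 0.704, 0.006, 0.01]
force: [-0.0, -0.1, 0.6]
finger_gap: 0.434
```

```bash
python3 - <<'E'
from h import *
s=snap('wrist','w23.png'); d=held2(s,320,254,.0302); go(.5800,.2188,-.005,-.5)
E
```

```text
tcp at snap [ 0.5804  0.218  -0.0015] held world [0.5795 0.2207] off tool mm [  2.53  -0.2  -30.23] 0.0182 49
d [-0.   -0.03  0.34] turn 0.0 curyaw -0.5 tcp [ 0.5802  0.2188 -0.0016] q6 0.2 t 32.95 F [ 0.9  0.5 -0.6] tilt [ 0.0231 -0.0052 -0.9997] gap 0.436
```

View pics/w23.png

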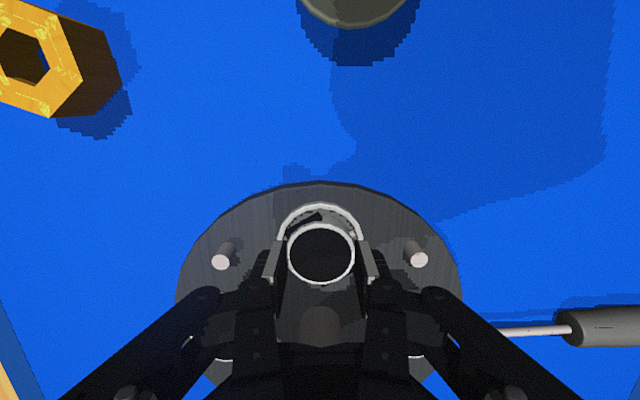

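Call:
drive_tool:
  deltas: [0,0,0.2,0,0,0,0.35,0,0,0,0.38,0,0,0,0.38,0]

```text
t: 33.35
tcp_pos: [0.5806, 0.219, -0.005]
tool_rot: [0.71, 0.704, 0.007, 0.01]
force: [0.1, 0.2, 3.6]
finger_gap: 0.44
```

Call:
drive_tool:
  deltas: [0,0,0,0,0,0,0,0,0,0,0,0,0,0,0,0,0,0,-3,0,0,0,-7,0,0,0,-11,0,0,0,-15,0,0,0,-15,0,0,0,-15,0,0,0,-15,0]
  hand: 5.0

```text
t: 34.45
tcp_pos: [0.5758, 0.2194, 0.1437]
tool_rot: [0.71, 0.704, 0.005, 0.009]
force: [-0.7, 0.3, -0.9]
finger_gap: 0.583
```

```bash
python3 - <<'E'
from h import *
s=snap('wrist','w24.png');np.savez('w24.npz',**s); 
c=chk(s,*proj(s,(.5791,.2207,.025))); flat(s,c)
go(.513,-.142,.20,0)
E
```

```text
watch [0.5798 0.2207] 0.0182 71 depth z ctr 0.0267
slope [-0.025 -0.006] z 0.0246
d [-36.22  -5.84  -5.6 ] turn -0.5 curyaw -0.5 tcp [0.5756 0.2194 0.1432] q6 0.2 t 34.5 F [ 0.  -0.2 -0.6] tilt [ 0.02   -0.0057 -0.9998] gap 0.583
```

View pics/w24.png

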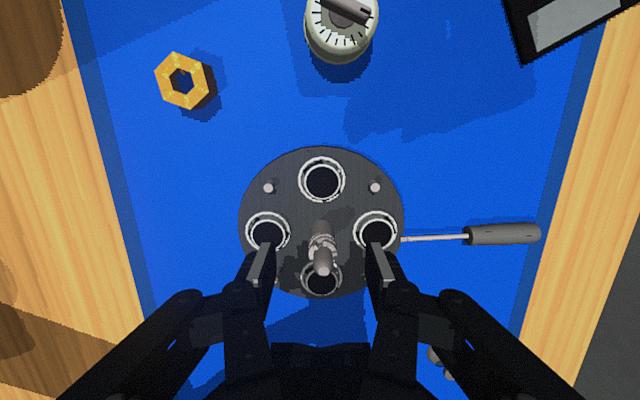

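All four watches are seated. Before moving the plate I'll measure how far back the palm is, because the pilot will stand between the fingers.

```bash
python3 - <<'E'
from h import *
s=dict(np.load('w24.npz')); Rc=np.load('camtool.npz')['Rc'];tc=np.load('camtool.npz')['tc']
for u,v in [(320,350),(320,360),(320,380),(280,360),(360,360),(320,395),(262,255),(255,280),(225,330),(200,300),(376,255)]:
    D=s['depth'][v,u]; C=np.array([(u-s['cx'])/s['fx']*D,(v-s['cy'])/s['fy']*D,D]); print(u,v,(Rc@C+tc).round(4))
t=snap('top','t3.png'); 
hsv=cv2.cvtColor(t['frame'],cv2.COLOR_RGB2HSV)
P=[(369,216)]
for z,r0,r1 in [(.008,.082,.095)]:
    c,R,n=ringfit(t,369,216,z,r0,r1,pol=-1); print(c,R,n)
E
```

```text
320 350 [ 0.0115 -0.0005 -0.1016]
320 360 [ 0.012  -0.0005 -0.1056]
320 380 [ 0.0114 -0.0005 -0.1112]
280 360 [ 0.0114 -0.0121 -0.105 ]
360 360 [ 0.0117  0.011  -0.1053]
320 395 [ 0.0117 -0.0005 -0.1156]
262 255 [ 0.0114 -0.0288 -0.0458]
255 280 [ 0.01   -0.0283 -0.0642]
225 330 [ 0.0179 -0.0288 -0.1004]
200 300 [ 0.0127 -0.0449 -0.0806]
376 255 [ 0.012   0.0266 -0.0468]
[ 0.51357152 -0.14153843] 0.08720170310034639 42
```

Call:
drive_tool:
  deltas: [-36.2,-5.9,0,0,-36.2,-5.9,0,0,-36.2,-5.9,0,0,-36.2,-5.9,0,0,-36.2,-5.9,0,0,-36.2,-5.9,0,0,-36.2,-5.9,0,0,-36.2,-5.9,0,0,-36.2,-5.9,0,0,-36.2,-5.9,4,0,-36.2,-5.9,8,0,-36.2,-5.9,8,0]
  hand: 6.5

```text
t: 35.75
tcp_pos: [0.5108, -0.1393, 0.0587]
tool_rot: [0.71, 0.704, 0.003, 0.002]
force: [-0.4, -0.0, 0.7]
finger_gap: 0.759
```

```bash
python3 - <<'E'
from h import *
s=snap('wrist','w25.png');np.savez('w25.npz',**s); 
print(proj(s,(.5124,-.1418,.022))); go(.5125,-.142,-.015,0)
E
```

```text
(np.float64(322.2480574920367), np.float64(215.5621680780405))
d [-0.17 -0.1   7.62] turn -0.4 curyaw -0.4 tcp [ 0.5126 -0.1402  0.0612] q6 -0.48 t 35.8 F [0.8 0.3 0.6] tilt [ 0.0123 -0.0015 -0.9999] gap 0.764
```

View pics/w25.png

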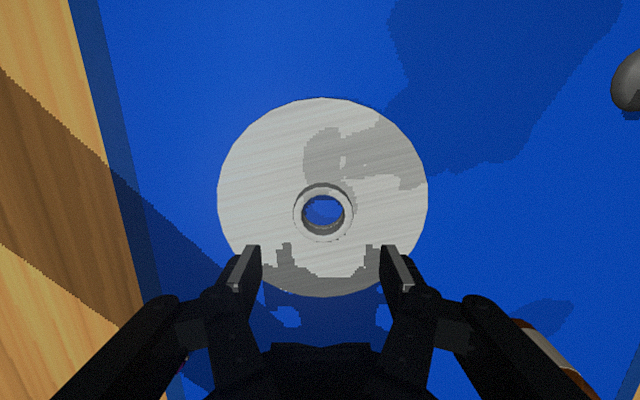

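```bash
python3 - <<'E'
from h import *
s=dict(np.load('w25.npz'));
print(ringfit(s,*proj(s,(.5124,-.1418,.008)),.008,.080,.097,ch=s['frame'][...,0],pol=-1))
print(ringfit(s,*proj(s,(.5124,-.1418,.022)),.022,.013,.022,ch=s['frame'][...,0],pol=1))
go(.5125,-.142,-.015,0)
E
```

```text
(array([ 0.5125798 , -0.14165226]), np.float64(0.08690584126336857), 56)
(array([ 0.51261265, -0.14157038]), np.float64(0.01707049874303476), 72)
d [-0.17 -0.1   7.62] turn -0.4 curyaw -0.4 tcp [ 0.5126 -0.1402  0.0612] q6 -0.48 t 35.8 F [0.8 0.3 0.6] tilt [ 0.0123 -0.0015 -0.9999] gap 0.764
```

Call:
drive_tool:
  deltas: [-0.2,-0.05,2,0,-0.2,-0.05,4,0,-0.2,-0.05,6,0,-0.2,-0.05,7,0,-0.2,-0.05,7.4,0,-0.2,-0.05,7.5,0,-0.2,-0.05,7.5,0]

```text
t: 36.5
tcp_pos: [0.5137, -0.1424, -0.0129]
tool_rot: [0.71, 0.704, 0.004, 0.006]
force: [-0.2, 0.0, 0.2]
finger_gap: 0.76
```

Call:
drive_tool:
  deltas: [0,0,0,0,0,0,0,0,0,0,0,0,0,0,0,0,0,0,0,0,0,0,0,0,0,0,0,0]
  hand: 4.0
  squeeze: 60

```text
t: 37.2
tcp_pos: [0.514, -0.1426, -0.0111]
tool_rot: [0.709, 0.705, 0.004, 0.006]
force: [-1.8, 0.8, 9.1]
finger_gap: 0.528
```

```bash
python3 - <<'E'
from h import *
s=snap('wrist','w26.png');np.savez('w26.npz',**s); go(.5125,-.142,-.015,0)
E
```

```text
d [ 0.06 -0.15  0.38] turn -0.3 curyaw -0.3 tcp [ 0.514  -0.1426 -0.0111] q6 -0.48 t 37.25 F [-1.9  0.6  8.9] tilt [ 0.0148 -0.0032 -0.9999] gap 0.526
```

View pics/w26.png

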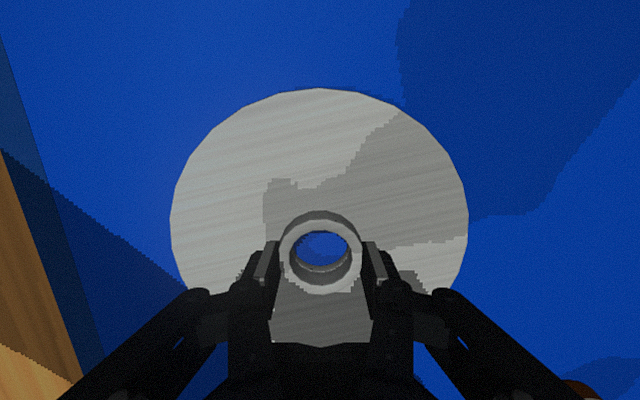

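Call:
drive_tool:
  deltas: [0,0,-1,0,0,0,-3,0,0,0,-6,0,0,0,-10,0,0,0,-14,0,0,0,-16,0,0,0,-16,0,0,0,-16,0]
  squeeze: 80

```text
t: 38.05
tcp_pos: [0.5109, -0.1417, 0.1487]
tool_rot: [0.709, 0.705, 0.004, 0.006]
force: [-0.7, 0.5, -3.7]
finger_gap: 0.513
```

```bash
python3 - <<'E'
from h import *
s=snap('wrist','w27.png');np.savez('w27.npz',**s); go(.579,.158,.15,-0.3)
p=pose()[0]
print(ringfit(s,*proj(s,(p[0],p[1],p[2]+.033)),p[2]+.033,.013,.022,ch=s['frame'][...,0],pol=1))
t=snap('scene','s3.png')
E
```

```text
d [29.98  6.7  -0.2 ] turn -0.0 curyaw -0.3 tcp [ 0.5103 -0.1414  0.1477] q6 -0.48 t 38.1 F [-0.2  0.5 -5.5] tilt [ 0.0122 -0.0018 -0.9999] gap 0.516
(array([ 0.51015651, -0.14093806]), np.float64(0.01719332283716304), 72)
```

View pics/w27.png

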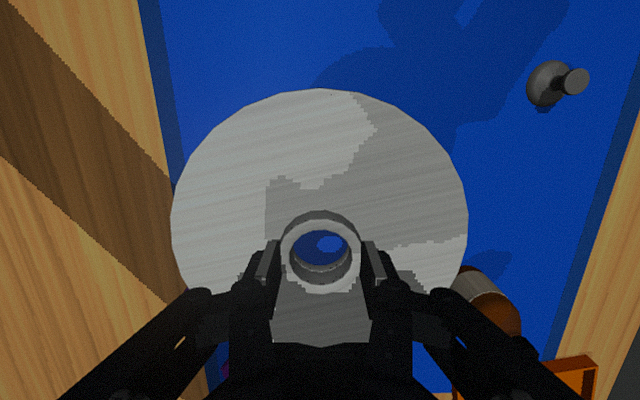

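View pics/s3.png

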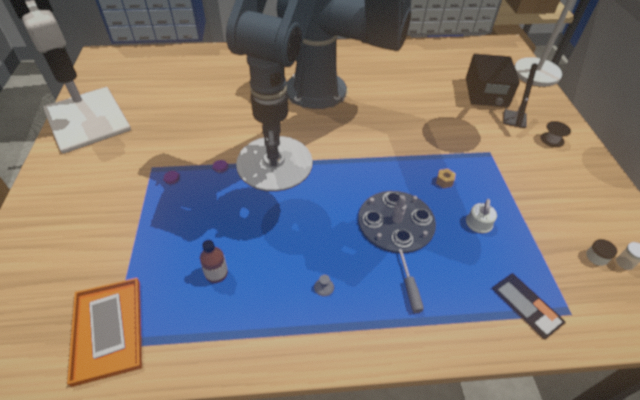

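Call:
drive_tool:
  deltas: [30,6.7,0,0,30,6.7,0,0,30,6.7,0,0,30,6.7,0,0,30,6.7,0,0,30,6.7,0,0,30,6.7,0,0,30,6.7,0,0,30,6.7,0,0,30,6.7,0,0,30,6.7,0,0,30,6.7,0,0]

```text
t: 39.35
tcp_pos: [0.5788, 0.1569, 0.1476]
tool_rot: [0.71, 0.704, 0.003, 0.004]
force: [-0.2, 0.3, -3.6]
finger_gap: 0.508
```

```bash
python3 - <<'E'
from h import *
s=snap('wrist','w28.png');np.savez('w28.npz',**s); p=pose()[0]
c=ringfit(s,*proj(s,(p[0],p[1],p[2]+.033)),p[2]+.033,.013,.022,ch=s['frame'][...,0],pol=1);print(c)
d=c[0]-p[:2]; print(d); go(.5785-d[0],.1587-d[1],.095,-0.5)
E
```

```text
(array([0.57821991, 0.15828802]), np.float64(0.017053752794950933), 70)
[-0.00066246  0.00107715]
d [ 0.05 -0.03  5.27] turn 0.1 curyaw -0.4 tcp [0.5789 0.1572 0.1477] q6 0.09 t 39.4 F [ 0.3  0.6 -3.8] tilt [ 0.0113 -0.0014 -0.9999] gap 0.51
```

View pics/w28.png

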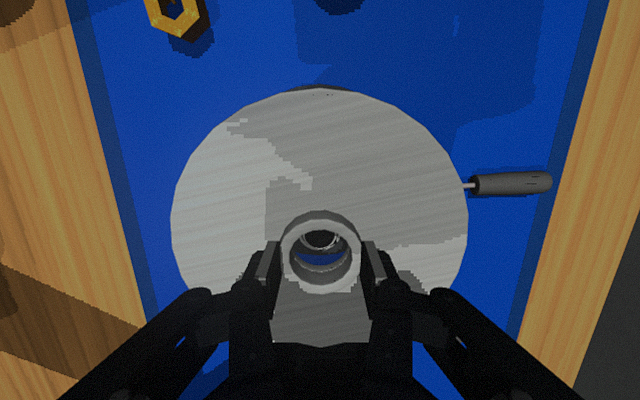

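Call:
drive_tool:
  deltas: [0.05,-0.03,2,0,0.05,-0.03,4,0,0.05,-0.03,6,0,0.05,-0.03,7,0,0.05,-0.03,7.5,0,0.05,-0.03,7.5,0,0.05,-0.03,7.5,0]

```text
t: 40.1
tcp_pos: [0.5802, 0.1576, 0.0735]
tool_rot: [0.71, 0.704, 0.004, 0.005]
force: [0.2, 0.5, -3.1]
finger_gap: 0.517
```

```bash
python3 - <<'E'
from h import *
s=snap('wrist','w29.png');np.savez('w29.npz',**s); p=pose()[0]
c=ringfit(s,*proj(s,(p[0],p[1],p[2]+.033)),p[2]+.033,.013,.022,ch=s['frame'][...,0],pol=1);print(c)
d=c[0]-p[:2]; print(d); go(.5785-d[0],.1587-d[1],.0145,-0.5)
a=cv2.resize(s['frame'][180:300,240:400,::-1],None,fx=5,fy=5,interpolation=cv2.INTER_CUBIC); cv2.imwrite('pics/c10.png',a)
E
```

```text
(array([0.57953164, 0.15904421]), np.float64(0.01707465295733306), 72)
[-0.00078633  0.00138873]
d [-0.03 -0.18  5.92] turn 0.1 curyaw -0.4 tcp [0.5803 0.1577 0.0737] q6 0.09 t 40.15 F [ 0.3  0.4 -3.3] tilt [ 0.0133 -0.0012 -0.9999] gap 0.51
```

View pics/c10.png

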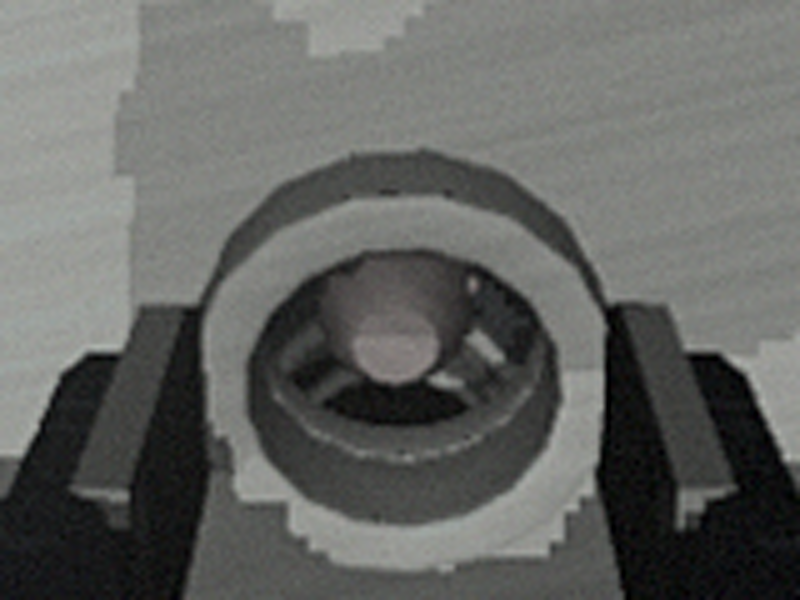

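The pilot tip is centred in the hub bore at (398,345) in the crop. I'll lower further.

Call:
drive_tool:
  deltas: [0,-0.1,1,0,0,-0.16,2,0,0,-0.16,3,0,0,-0.16,4,0,0,-0.16,4.8,0,0,-0.16,5.3,0,0,-0.16,5.5,0,0,-0.16,5.5,0]

```text
t: 40.95
tcp_pos: [0.5794, 0.1576, 0.0183]
tool_rot: [0.71, 0.704, 0.004, 0.005]
force: [0.6, 0.4, -4.1]
finger_gap: 0.51
```

```bash
python3 - <<'E'
from h import *
s=snap('wrist','w30.png');np.savez('w30.npz',**s); p=pose()[0]
c=ringfit(s,*proj(s,(p[0],p[1],p[2]+.033)),p[2]+.033,.013,.022,ch=s['frame'][...,0],pol=1);print(c)
d=c[0]-p[:2]; print(d); go(.5785-d[0],.1587-d[1],.0145,-0.5)
E
```

```text
(array([0.57870343, 0.15902746]), np.float64(0.01715727217822716), 49)
[-0.00090307  0.00138275]
d [-0.03 -0.03  0.42] turn 0.1 curyaw -0.4 tcp [0.5796 0.1576 0.0187] q6 0.09 t 41.0 F [ 0.8  0.2 -3.2] tilt [ 0.0135 -0.0012 -0.9999] gap 0.515
```

View pics/w30.png

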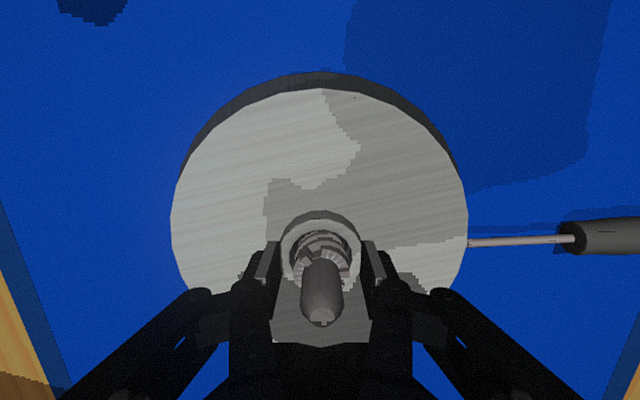

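Call:
drive_tool:
  deltas: [0,0,0.2,0,0,0,0.35,0,0,0,0.45,0,0,0,0.5,0]

```text
t: 41.4
tcp_pos: [0.5799, 0.1577, 0.0147]
tool_rot: [0.71, 0.704, 0.005, 0.005]
force: [-2.0, -1.5, 5.9]
finger_gap: 0.512
```

Call:
drive_tool:
  deltas: [0,0,0,0,0,0,0,0,0,0,0,0,0,0,0,0,0,0,-2,0,0,0,-6,0,0,0,-10,0,0,0,-14,0,0,0,-16,0,0,0,-16,0,0,0,-16,0,0,0,-16,0]
  hand: 6.5

```text
t: 42.6
tcp_pos: [0.5764, 0.1577, 0.1731]
tool_rot: [0.71, 0.704, 0.003, 0.004]
force: [-0.1, -0.0, -0.6]
finger_gap: 0.758
```

```bash
python3 - <<'E'
from h import *
s=snap('wrist','w31.png');np.savez('w31.npz',**s);
print(ringfit(s,*proj(s,(.5785,.1587,.0336)),.0336,.080,.097,ch=s['frame'][...,0],pol=-1))
print(ringfit(s,*proj(s,(.5785,.1587,.0476)),.0476,.013,.022,ch=s['frame'][...,0],pol=1))
P=[]
for r in (.035,.05,.065,.078):
    for a in np.arange(0,2*np.pi,.25):
        u,v=proj(s,(.5785+r*np.cos(a),.1587+r*np.sin(a),.0336)); 
        w=world(s,u,v)
        if abs(w[2]-.0336)<.006: P.append(w)
P=np.array(P); x=np.linalg.lstsq(np.c_[P[:,:2]-[.5785,.1587],np.ones(len(P))],P[:,2],rcond=None)[0]; print(x,len(P))
go(.45,.32,.15,0)
E
```

```text
(array([0.57928478, 0.15843989]), np.float64(0.08703807986146612), 69)
(array([0.57929448, 0.15821672]), np.float64(0.017289260391907008), 48)
[-2.73159815e-03  7.14603362e-05  3.32292487e-02] 103
d [ 16.14 -12.78   2.13] turn -0.4 curyaw -0.4 tcp [0.5764 0.1577 0.1728] q6 0.09 t 42.65 F [-0.9 -0.3 -0.1] tilt [ 0.0104 -0.0015 -0.9999] gap 0.757
```

View pics/w31.png

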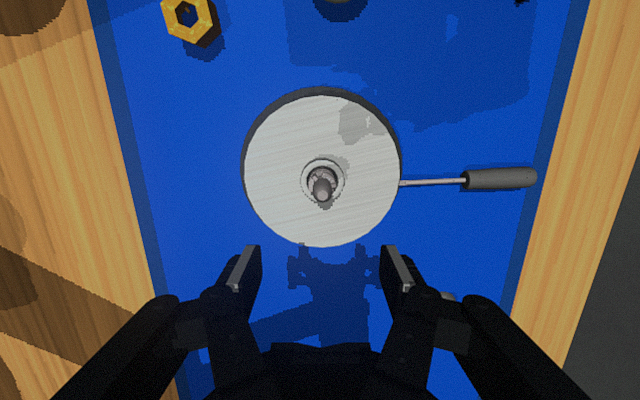

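The plate is level (z 33.2 mm, tilt <0.003) and centred within 1 mm. Next, the nut.

```bash
python3 - <<'E'
from h import *
go(.452,.27,.12,0)
E
```

```text
d [ 11.15 -12.57   5.14] turn -0.4 curyaw -0.4 tcp [0.5764 0.1577 0.1728] q6 0.09 t 42.65 F [-0.9 -0.3 -0.1] tilt [ 0.0104 -0.0015 -0.9999] gap 0.757
```

Call:
drive_tool:
  deltas: [11.2,-12.6,0,-0.4,11.2,-12.6,0,-0.4,11.2,-12.6,0,-0.4,11.2,-12.6,3,-0.4,11.2,-12.6,5,-0.4,11.2,-12.6,5,-0.4,11.2,-12.6,5,-0.4,11.2,-12.6,5,-0.4]

```text
t: 43.45
tcp_pos: [0.4529, 0.2704, 0.1218]
tool_rot: [0.708, 0.707, 0.004, 0.005]
force: [-0.1, -0.8, -0.2]
finger_gap: 0.758
```

```bash
python3 - <<'E'
from h import *
s=snap('wrist','w32.png');np.savez('w32.npz',**s);go(.452,.27,.12,0)
E
```

```text
d [-0.04 -0.11  0.21] turn -0.1 curyaw -0.1 tcp [0.4531 0.2704 0.1221] q6 0.33 t 43.5 F [-0.5  1.  -0.5] tilt [ 1.230e-02 -9.000e-04 -9.999e-01] gap 0.763
```

View pics/w32.png

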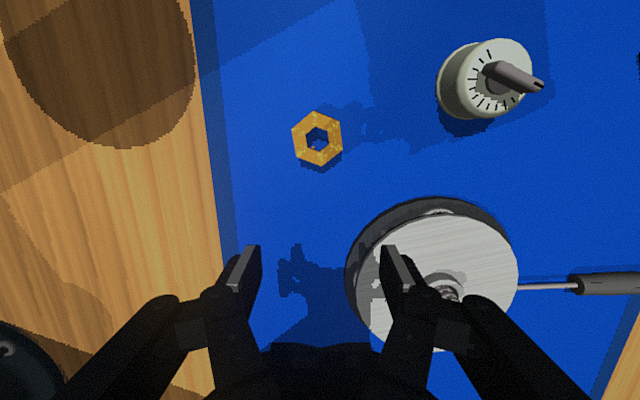

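```bash
cat >> h.py <<'E'
def hexfit(s,u,v,z,win=45,vmin=150):
    f=s['frame']; hsv=cv2.cvtColor(f,cv2.COLOR_RGB2HSV)
    m=((hsv[...,0]>12)&(hsv[...,0]<35)&(hsv[...,1]>120)&(hsv[...,2]>vmin))
    w=np.zeros_like(m); w[max(0,int(v)-win):int(v)+win,int(u)-win:int(u)+win]=1; m&=w
    cs,_=cv2.findContours(m.astype(np.uint8),cv2.RETR_EXTERNAL,cv2.CHAIN_APPROX_NONE); c=max(cs,key=cv2.contourArea)[:,0]
    W=np.array([world(s,a,b,z)[:2] for a,b in c]); 
    h=cv2.convexHull((W*1e4).astype(np.float32))[:,0]/1e4
    best=None
    for a in np.radians(np.arange(0,60,.5)):
        w=[];cen=np.zeros(2);A=[];B=[]
        for k in range(3):
            n=np.array([np.cos(a+k*np.pi/3),np.sin(a+k*np.pi/3)]); q=h@n; w.append(q.max()-q.min()); A.append(n);B.append((q.max()+q.min())/2)
        if best is None or sum(w)<best[0]: best=(sum(w),np.degrees(a),np.round(w,4),np.linalg.lstsq(np.array(A),np.array(B),rcond=None)[0])
    print('hex flat-normal deg',best[1],'widths',best[2],'ctr',best[3].round(4)); return best
E
python3 - <<'E'
from h import *
s=dict(np.load('w32.npz'));
for vm in (120,150,180): hexfit(s,317,138,.028,vmin=vm)
f=s['frame'][100:180,270:370,::-1]; cv2.imwrite('pics/c11.png',cv2.resize(f,None,fx=7,fy=7,interpolation=cv2.INTER_CUBIC))
E
```

```text
hex flat-normal deg 8.5 widths [0.043  0.0441 0.0436] ctr [0.4509 0.32  ]
hex flat-normal deg 9.0 widths [0.043  0.0435 0.0434] ctr [0.4509 0.32  ]
hex flat-normal deg 9.0 widths [0.0365 0.0429 0.0427] ctr [0.4489 0.3196]
```

View pics/c11.png

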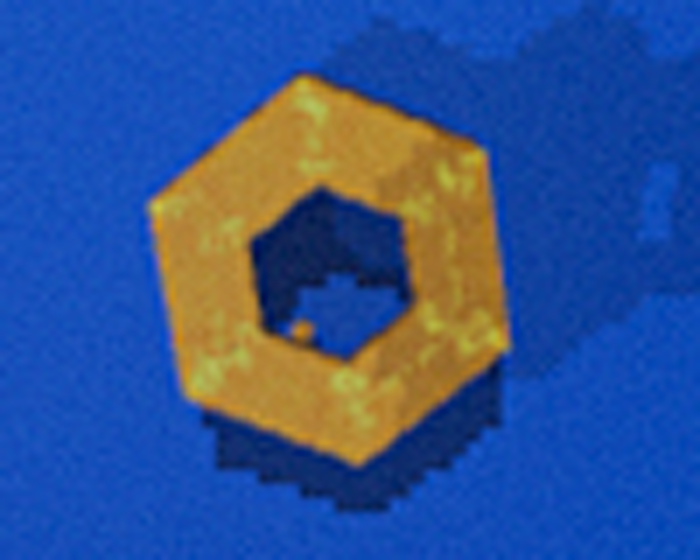

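The nut has flat normals at 9° (mod 60), its centre is at (0.451,0.320), and a tooth is visible. I'll grip it at yaw 9°.

```bash
python3 - <<'E'
from h import *
go(.4509,.3195,.03,9); go(.4509,.3195,-.0185,9)
E
```

```text
d [ 4.92 -0.34  9.2 ] turn -9.1 curyaw -0.1 tcp [0.4531 0.2704 0.1221] q6 0.33 t 43.5 F [-0.5  1.  -0.5] tilt [ 1.230e-02 -9.000e-04 -9.999e-01] gap 0.763
d [ 4.92 -0.4  14.05] turn -9.1 curyaw -0.1 tcp [0.4531 0.2704 0.1221] q6 0.33 t 43.5 F [-0.5  1.  -0.5] tilt [ 1.230e-02 -9.000e-04 -9.999e-01] gap 0.763
```

Call:
drive_tool:
  deltas: [4.9,-0.35,0,-4,4.9,-0.35,2,-9.1,4.9,-0.35,5,-9.1,4.9,-0.35,8,-9.1,4.9,-0.35,8,-9.1,4.9,-0.35,8,-9.1,4.9,-0.35,8,-9.1]
  hand: 6.2

```text
t: 44.2
tcp_pos: [0.4522, 0.3197, 0.0437]
tool_rot: [0.65, 0.76, 0.005, 0.006]
force: [0.6, -0.9, 0.9]
finger_gap: 0.725
```

```bash
python3 - <<'E'
from h import *
s=snap('wrist','w33.png');b=hexfit(s,*proj(s,(.451,.32,.028)),.028,win=60,vmin=120); go(.4509,.3195,-.0185,9)
E
```

```text
hex flat-normal deg 8.5 widths [0.0432 0.0439 0.0438] ctr [0.4507 0.3202]
d [ 0.   -0.22  6.23] turn -0.0 curyaw 9.0 tcp [0.4521 0.3198 0.0438] q6 0.27 t 44.25 F [ 0.4 -0.3  0.2] tilt [ 1.560e-02  5.000e-04 -9.999e-01] gap 0.724
```

View pics/w33.png

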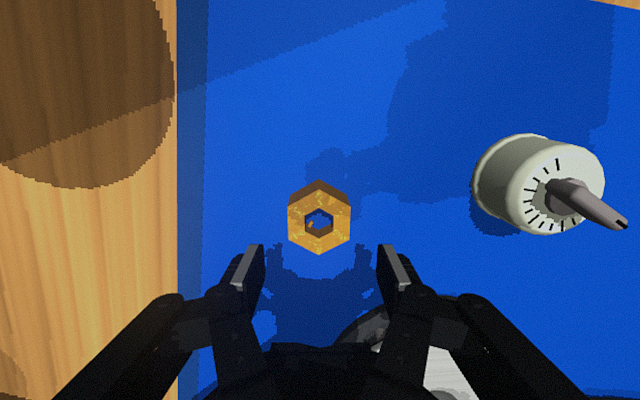

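Call:
drive_tool:
  deltas: [0,-0.2,2,0,0,-0.2,4,0,0,-0.2,5.5,0,0,-0.2,6.1,0,0,-0.2,6.2,0,0,-0.2,6.2,0,0,-0.2,6.2,0]

```text
t: 44.95
tcp_pos: [0.4517, 0.3198, -0.0175]
tool_rot: [0.65, 0.76, 0.006, 0.006]
force: [-0.0, 0.3, 0.2]
finger_gap: 0.725
```

Call:
drive_tool:
  deltas: [0,0,0,0,0,0,0,0,0,0,0,0,0,0,0,0,0,0,0,0,0,0,0,0,0,0,0,0]
  hand: 3.6
  squeeze: 60

```text
t: 45.65
tcp_pos: [0.4523, 0.3201, -0.0165]
tool_rot: [0.65, 0.76, 0.007, 0.006]
force: [-0.5, -0.6, 5.3]
finger_gap: 0.498
```

Call:
drive_tool:
  deltas: [0,0,-1,0,0,0,-4,0,0,0,-8,0,0,0,-12,0,0,0,-16,0,0,0,-16,0,0,0,-16,0,0,0,-16,0]

```text
t: 46.45
tcp_pos: [0.4479, 0.3192, 0.1424]
tool_rot: [0.65, 0.76, 0.005, 0.006]
force: [-0.4, 0.1, -1.6]
finger_gap: 0.5
```

```bash
python3 - <<'E'
from h import *
s=snap('wrist','w34.png'); p=pose()[0]; go(.5785,.158,.14,9)
for dz in (.0475,): b=hexfit(s,*proj(s,(p[0],p[1],p[2]+dz)),p[2]+dz,win=60,vmin=100); print(b[3]-p[:2])
print([ (world(s,u,v)-p)[2].round(4) for u,v in [(290,245),(350,245),(320,215),(300,270),(340,270)]])
E
```

```text
d [-17.95  10.39   0.38] turn -0.0 curyaw 9.0 tcp [0.4478 0.3191 0.1419] q6 0.27 t 46.5 F [-0.9  0.1 -1.7] tilt [ 1.480e-02  2.000e-04 -9.999e-01] gap 0.498
hex flat-normal deg 8.5 widths [0.0429 0.0431 0.043 ] ctr [0.4466 0.3211]
[-0.00122871  0.00199606]
[np.float64(0.0452), np.float64(0.0437), np.float64(0.031), np.float64(0.0436), np.float64(0.0402)]
```

View pics/w34.png

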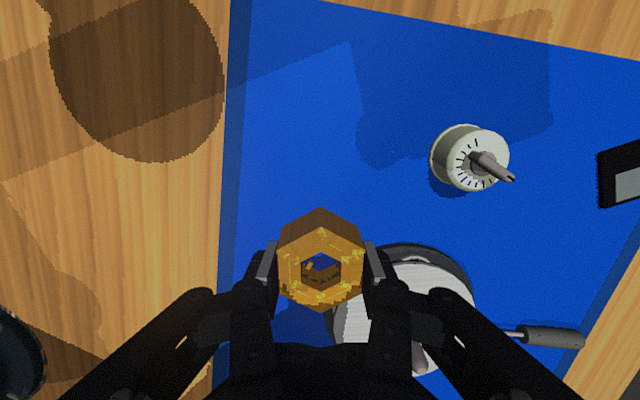

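Call:
drive_tool:
  deltas: [-18,10.4,0,0,-18,10.4,0,0,-18,10.4,0,0,-18,10.4,0,0,-18,10.4,0,0,-18,10.4,0,0,-18,10.4,0,0,-18,10.4,2,0,-18,10.4,3.5,0,-18,10.4,3.5,0,-18,10.4,3.5,0]

```text
t: 47.6
tcp_pos: [0.5778, 0.1589, 0.1085]
tool_rot: [0.649, 0.761, 0.004, 0.005]
force: [0.4, -0.8, -1.8]
finger_gap: 0.498
```

```bash
python3 - <<'E'
from h import *
s=snap('wrist','w35.png'); np.savez('w35.npz',**s); p=pose()[0]; 
dz=.0445
b=hexfit(s,*proj(s,(p[0],p[1],p[2]+dz)),p[2]+dz,win=60,vmin=100); d=b[3]-p[:2]; print(d)
go(.5786-d[0],.1588-d[1],.06,9)
a=cv2.resize(s['frame'][180:330,240:400,::-1],None,fx=4,fy=4,interpolation=cv2.INTER_CUBIC); cv2.imwrite('pics/c12.png',a)
E
```

```text
hex flat-normal deg 9.0 widths [0.0436 0.0436 0.0436] ctr [0.5769 0.1597]
[-0.00175279  0.00101344]
d [-0.11  0.08  4.92] turn 0.1 curyaw 9.1 tcp [0.5787 0.1587 0.1092] q6 -0.08 t 47.65 F [-0.1  0.2 -1.5] tilt [ 1.480e-02  4.000e-04 -9.999e-01] gap 0.502
```

View pics/c12.png

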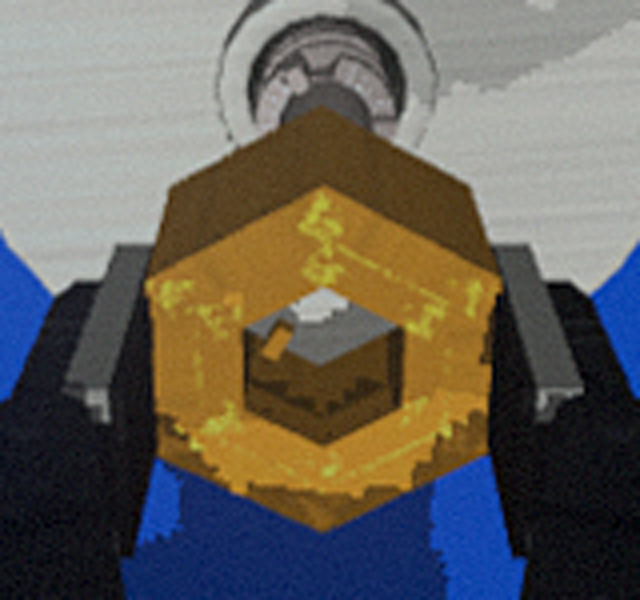

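Call:
drive_tool:
  deltas: [-0.1,0.08,1.5,0,-0.1,0.08,3,0,-0.1,0.08,3.3,0,-0.1,0.08,3.3,0,-0.1,0.08,3.3,0,-0.1,0.08,3.3,0]

```text
t: 48.25
tcp_pos: [0.5808, 0.1579, 0.0769]
tool_rot: [0.649, 0.761, 0.005, 0.006]
force: [-0.7, -0.1, -0.9]
finger_gap: 0.499
```

```bash
python3 - <<'E'
from h import *
p=pose()[0];s=snap('wrist','w36.png'); np.savez('w36.npz',**s);  
dz=.0445
b=hexfit(s,*proj(s,(p[0],p[1],p[2]+dz)),p[2]+dz,win=60,vmin=100); d=b[3]-p[:2]; print(d)
go(.5785-d[0],.1588-d[1],.05,9)
a=cv2.resize(s['frame'][180:330,240:400,::-1],None,fx=4,fy=4,interpolation=cv2.INTER_CUBIC); cv2.imwrite('pics/c13.png',a)
E
```

```text
hex flat-normal deg 8.5 widths [0.0433 0.044  0.0437] ctr [0.5795 0.1583]
[-0.00128462  0.00036119]
d [ 0.07 -0.12  2.69] turn 0.1 curyaw 9.1 tcp [0.5807 0.1579 0.0769] q6 -0.08 t 48.3 F [-1.1 -0.  -1.4] tilt [ 1.630e-02  5.000e-04 -9.999e-01] gap 0.496
```

View pics/c13.png

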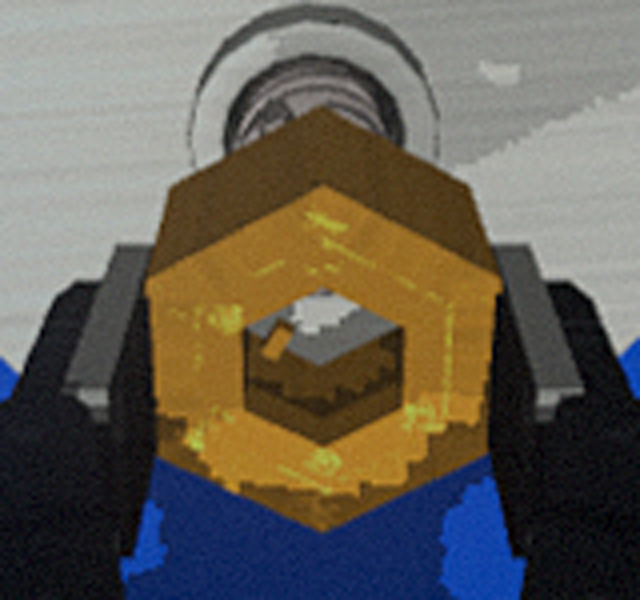

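Call:
drive_tool:
  deltas: [0.07,-0.12,0.3,0,0.07,-0.12,0.6,0,0.07,-0.12,0.9,0,0.07,-0.12,1.2,0,0.07,-0.12,1.2,0]

```text
t: 48.8
tcp_pos: [0.5792, 0.1584, 0.0642]
tool_rot: [0.649, 0.761, 0.005, 0.006]
force: [0.3, -0.8, -1.2]
finger_gap: 0.5
```

```bash
python3 - <<'E'
from h import *
p=pose()[0];s=snap('wrist','w37.png'); np.savez('w37.npz',**s);  
dz=.0445
b=hexfit(s,*proj(s,(p[0],p[1],p[2]+dz)),p[2]+dz,win=60,vmin=100); d=b[3]-p[:2]; print(d)
go(.5785-d[0],.1588-d[1],.05,9)
a=cv2.resize(s['frame'][180:330,240:400,::-1],None,fx=4,fy=4,interpolation=cv2.INTER_CUBIC); cv2.imwrite('pics/c14.png',a)
E
```

```text
hex flat-normal deg 8.5 widths [0.0433 0.044  0.0437] ctr [0.5779 0.1587]
[-0.00121408  0.00034878]
d [0.01 0.01 1.45] turn 0.1 curyaw 9.1 tcp [0.5794 0.1584 0.0645] q6 -0.08 t 48.85 F [ 0.5  0.2 -1.8] tilt [ 1.550e-02  4.000e-04 -9.999e-01] gap 0.5
```

View pics/c14.png

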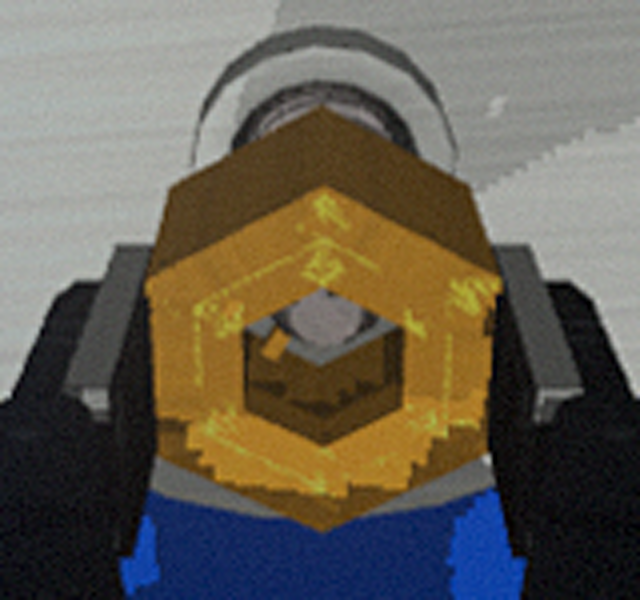

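```bash
python3 - <<'E'
from h import *
s=dict(np.load('w37.npz')); print(world(s,320.5,259.5,.0954), world(s,320.5,259.5))
E
```

```text
[0.5786351  0.15759391 0.0954    ] [0.57867224 0.15739645 0.09506781]
```

Call:
drive_tool:
  deltas: [-0.04,0.03,0.3,0,-0.04,0.03,0.6,0,-0.04,0.03,0.9,0,-0.04,0.03,1.0,0,-0.04,0.03,1.0,0]

```text
t: 49.35
tcp_pos: [0.5797, 0.158, 0.0542]
tool_rot: [0.649, 0.761, 0.005, 0.006]
force: [-1.2, 0.0, -1.9]
finger_gap: 0.498
```

Call:
drive_tool:
  deltas: [0,0,0.2,0,0,0,0.4,0,0,0,0.6,0,0,0,0.7,0,0,0,0.7,0]

```text
t: 49.85
tcp_pos: [0.58, 0.1581, 0.0501]
tool_rot: [0.649, 0.761, 0.005, 0.006]
force: [-5.1, -1.0, 15.2]
finger_gap: 0.496
```

```bash
python3 - <<'E'
from h import *
go(.5796,.158,.0475,9)
s=snap('wrist','w38.png'); np.savez('w38.npz',**s)
a=cv2.resize(s['frame'][180:330,240:400,::-1],None,fx=4,fy=4,interpolation=cv2.INTER_CUBIC); cv2.imwrite('pics/c15.png',a)
E
```

```text
d [ 0.   -0.04  0.26] turn 0.1 curyaw 9.1 tcp [0.58   0.1581 0.0501] q6 -0.08 t 49.85 F [-5.1 -1.  15.2] tilt [ 1.600e-02  3.000e-04 -9.999e-01] gap 0.496
```

View pics/c15.png

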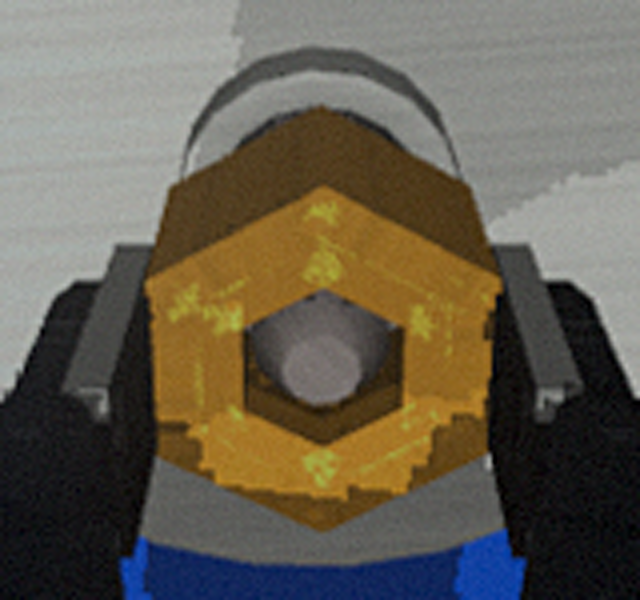

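Call:
drive_tool:
  deltas: [0,-0.08,0,0,0,-0.08,0.1,0,0,-0.08,0.1,0]

```text
t: 50.2
tcp_pos: [0.5798, 0.158, 0.0503]
tool_rot: [0.649, 0.761, 0.006, 0.007]
force: [-2.2, -0.4, 8.9]
finger_gap: 0.5
```

Call:
drive_tool:
  deltas: [0,-0.02,0.05,-6,0,-0.02,0.1,-12,0,-0.02,0.1,-18,0,-0.02,0.1,-24,0,-0.02,0.1,-30,0,-0.02,0.1,-30,0,-0.02,0.1,-30]

```text
t: 50.9
tcp_pos: [0.5794, 0.1579, 0.0487]
tool_rot: [0.431, 0.902, 0.004, 0.007]
force: [0.7, 0.2, -1.6]
finger_gap: 0.498
```

```bash
python3 - <<'E'
from h import *
go(.5796,.158,.0475,39); print(pose()[2]['ft_torque'].round(2))
s=snap('wrist','w39.png'); np.savez('w39.npz',**s)
a=cv2.resize(s['frame'][180:330,240:400,::-1],None,fx=4,fy=4,interpolation=cv2.INTER_CUBIC); cv2.imwrite('pics/c16.png',a)
p=pose()[0]; hexfit(s,320,262,p[2]+.0445,win=60,vmin=100)
E
```

```text
d [-0.01  0.02  0.12] turn -0.0 curyaw 39.0 tcp [0.5794 0.1579 0.0487] q6 -0.6 t 50.9 F [ 0.7  0.2 -1.6] tilt [ 1.680e-02  4.000e-04 -9.999e-01] gap 0.498
[ 0.    0.01 -0.02]
hex flat-normal deg 39.0 widths [0.0438 0.0442 0.0315] ctr [0.5741 0.1597]
```

View pics/c16.png

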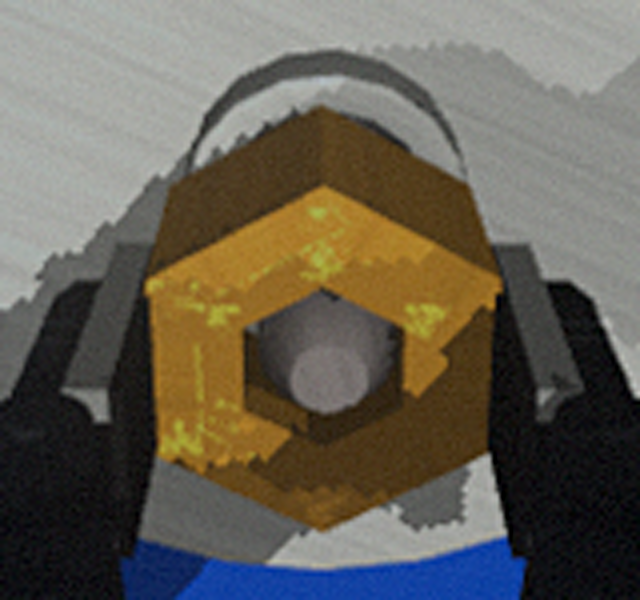

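Call:
drive_tool:
  deltas: [0,0,0.15,0,0,0,0.3,0,0,0,0.3,0]

```text
t: 51.25
tcp_pos: [0.5797, 0.158, 0.0469]
tool_rot: [0.431, 0.902, 0.004, 0.008]
force: [-2.5, -0.6, 5.8]
finger_gap: 0.498
```

Call:
drive_tool:
  deltas: [0,-0.02,0.1,-5,0,-0.02,0.15,-10,0,-0.02,0.15,-15,0,-0.02,0.15,-20,0,-0.02,0.15,-20]

```text
t: 51.75
tcp_pos: [0.5809, 0.1583, 0.0469]
tool_rot: [0.267, 0.964, 0.003, 0.01]
force: [-0.5, 1.2, 5.7]
finger_gap: 0.5
```

Call:
drive_tool:
  deltas: [0.08,0,0.1,-5,0.08,0,0.15,-10,0.08,0,0.15,-15,0.08,0,0.15,-20,0.08,0,0.15,-20]

```text
t: 52.25
tcp_pos: [0.5809, 0.1593, 0.0469]
tool_rot: [0.096, 0.995, 0.002, 0.011]
force: [-1.2, 0.8, 7.3]
finger_gap: 0.506
```

```bash
python3 - <<'E'
from h import *
go(.5796,.158,.0475,79); print(pose()[2]['ft_torque'].round(2))
s=snap('wrist','w40.png'); np.savez('w40.npz',**s)
a=cv2.resize(s['frame'][180:330,240:400,::-1],None,fx=4,fy=4,interpolation=cv2.INTER_CUBIC); cv2.imwrite('pics/c17.png',a)
E
```

```text
d [ 0.1  -0.15 -0.07] turn 0.0 curyaw 79.0 tcp [0.5809 0.1593 0.0469] q6 -1.3 t 52.25 F [-1.2  0.8  7.3] tilt [ 0.0225  0.002  -0.9997] gap 0.506
[0.2  0.31 0.01]
```

View pics/c17.png

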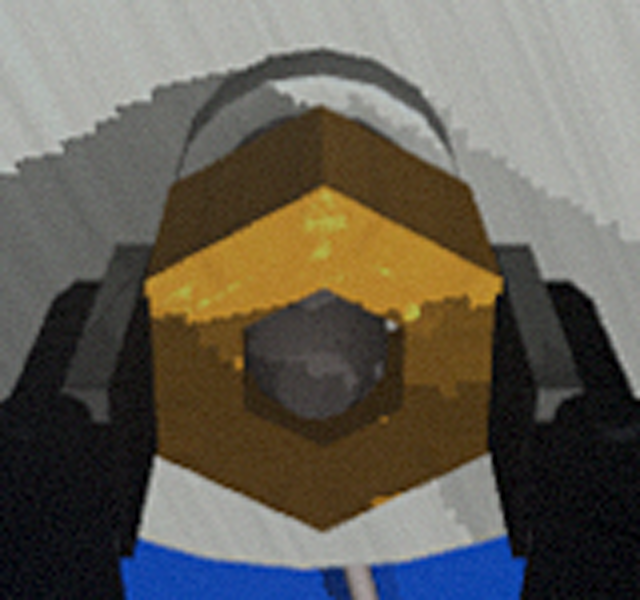

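Call:
drive_tool:
  deltas: [0.05,-0.05,0.1,-5,0.05,-0.05,0.15,-10,0.05,-0.05,0.15,-15,0.05,-0.05,0.15,-15]

```text
t: 52.7
tcp_pos: [0.5809, 0.1593, 0.0466]
tool_rot: [-0.035, 0.999, 0.001, 0.012]
force: [-1.1, 0.1, 5.1]
finger_gap: 0.499
```

Call:
drive_tool:
  deltas: [0.05,-0.05,0.15,-3,0.05,-0.05,0.2,-6,0.05,-0.05,0.2,-9,0.05,-0.05,0.2,-9]

```text
t: 53.1
tcp_pos: [0.5804, 0.1588, 0.0444]
tool_rot: [-0.113, 0.994, -0.0, 0.012]
force: [0.1, -0.7, -1.9]
finger_gap: 0.5
```

It dropped in, so I'll let it sink to the bottom of the groove.

Call:
drive_tool:
  deltas: [0,0,0.15,-1,0,0,0.3,-1,0,0,0.4,-1,0,0,0.5,-1,0,0,0.5,-1]

```text
t: 53.6
tcp_pos: [0.5805, 0.1587, 0.0402]
tool_rot: [-0.121, 0.993, -0.0, 0.012]
force: [-1.8, 0.1, 4.6]
finger_gap: 0.5
```

```bash
python3 - <<'E'
from h import *
go(.5796,.158,.0405,103); print(pose()[2]['ft_torque'].round(2))
E
```

```text
d [ 0.11 -0.05 -0.03] turn 0.9 curyaw 103.9 tcp [0.5805 0.1587 0.0402] q6 -1.73 t 53.6 F [-1.8  0.1  4.6] tilt [ 0.0241  0.0025 -0.9997] gap 0.5
[-0.05  0.29 -0.01]
```

Call:
drive_tool:
  deltas: [0,0,0.05,7,0,0,0.08,14,0,0,0.12,21,0,0,0.16,28,0,0,0.2,35,0,0,0.25,42,0,0,0.25,42]

```text
t: 54.3
tcp_pos: [0.5807, 0.1587, 0.0377]
tool_rot: [0.243, 0.97, 0.004, 0.012]
force: [-0.0, 1.1, -0.8]
finger_gap: 0.497
```

```bash
python3 - <<'E'
from h import *
go(.5796,.158,.0405,62); print(pose()[2]['ft_torque'].round(2))
s=snap('wrist','w41.png'); np.savez('w41.npz',**s)
a=cv2.resize(s['frame'][180:330,240:400,::-1],None,fx=4,fy=4,interpolation=cv2.INTER_CUBIC); cv2.imwrite('pics/c18.png',a)
E
```

```text
d [ 0.06 -0.12 -0.29] turn -0.1 curyaw 61.9 tcp [0.5807 0.1587 0.0377] q6 -1.0 t 54.3 F [-0.   1.1 -0.8] tilt [ 0.0244  0.0026 -0.9997] gap 0.497
[0.04 0.08 0.04]
```

View pics/c18.png

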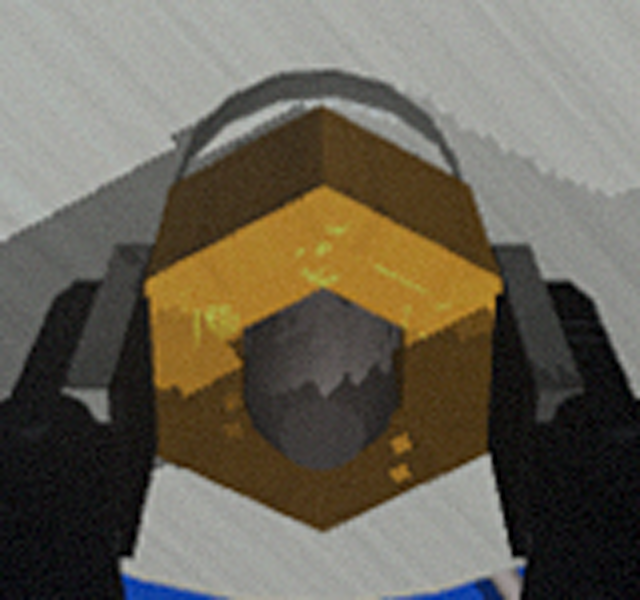

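Threading well: z fell 2.5 mm over 42°. I'll carry on clockwise.

Call:
drive_tool:
  deltas: [0,0,0.05,7,0,0,0.1,14,0,0,0.15,21,0,0,0.2,28,0,0,0.25,35,0,0,0.3,42,0,0,0.34,49,0,0,0.34,49]

```text
t: 55.15
tcp_pos: [0.5808, 0.1587, 0.0343]
tool_rot: [0.621, 0.783, 0.008, 0.009]
force: [-0.3, -0.2, -0.6]
finger_gap: 0.506
```

Call:
drive_tool:
  deltas: [0,0,0.05,7,0,0,0.1,14,0,0,0.15,21,0,0,0.2,28,0,0,0.25,35,0,0,0.25,35]

```text
t: 55.75
tcp_pos: [0.5806, 0.1585, 0.032]
tool_rot: [0.827, 0.562, 0.01, 0.006]
force: [-0.4, -0.9, 1.0]
finger_gap: 0.499
```

```bash
python3 - <<'E'
from h import *
go(.5796,.158,.0311,-22); print(pose()[2]['ft_torque'].round(2))
E
```

```text
d [-0.09 -0.08  0.09] turn 0.4 curyaw -21.6 tcp [0.5806 0.1585 0.032 ] q6 0.46 t 55.75 F [-0.4 -0.9  1. ] tilt [ 0.0238  0.0022 -0.9997] gap 0.499
[-0.19  0.24 -0.03]
```

Call:
drive_tool:
  deltas: [0,0,0.04,5,0,0,0.08,10,0,0,0.1,15,0,0,0.1,18,0,0,0.1,18]

```text
t: 56.25
tcp_pos: [0.5806, 0.1581, 0.0313]
tool_rot: [0.904, 0.428, 0.011, 0.004]
force: [-1.0, -2.0, 2.9]
finger_gap: 0.494
```

```bash
python3 - <<'E'
from h import *
go(.5796,.158,.0311,-39.6); print(pose()[2]['ft_torque'].round(2))
E
```

```text
d [-0.07 -0.07  0.02] turn 0.3 curyaw -39.3 tcp [0.5806 0.1581 0.0313] q6 0.77 t 56.25 F [-1.  -2.   2.9] tilt [ 0.0236  0.0015 -0.9997] gap 0.494
[-0.54  0.26 -0.  ]
```

Call:
drive_tool:
  deltas: [0,0,0.03,4,0,0,0.05,8,0,0,0.05,8]

```text
t: 56.55
tcp_pos: [0.5805, 0.158, 0.0313]
tool_rot: [0.931, 0.366, 0.011, 0.004]
force: [-1.0, -1.6, 5.0]
finger_gap: 0.498
```

```bash
python3 - <<'E'
from h import *
go(.5796,.158,.0311,-47.6); print(pose()[2]['ft_torque'].round(2))
E
```

```text
d [-0.06 -0.06  0.02] turn 0.5 curyaw -47.1 tcp [0.5805 0.158  0.0313] q6 0.9 t 56.55 F [-1.  -1.6  5. ] tilt [ 0.0235  0.0012 -0.9997] gap 0.498
[-0.45  0.36 -0.02]
```

Call:
drive_tool:
  deltas: [0,0,0,0,0,0,0,0,0,0,0,0,0,0,0,0,0,0,-2,0,0,0,-5,0,0,0,-9,0,0,0,-12,0,0,0,-12,0,0,0,-12,0,0,0,-12,0]
  hand: 6.5

```text
t: 57.65
tcp_pos: [0.5765, 0.1577, 0.1499]
tool_rot: [0.931, 0.366, 0.01, 0.003]
force: [-0.5, 0.5, -0.4]
finger_gap: 0.76
```

```bash
python3 - <<'E'
from h import *
s=snap('wrist','w42.png'); np.savez('w42.npz',**s)
u,v=proj(s,(.5785,.1587,.0756)); print(u,v)
b=hexfit(s,u,v,.0756,win=60,vmin=100)
c=b[3]; Z=[]
for k in np.arange(0,2*np.pi,.3): Z.append(world(s,*proj(s,(c[0]+.0155*np.cos(k),c[1]+.0155*np.sin(k),.0756)))[2])
print(np.round(Z,4),np.median(Z)); go(.6,.38,.15,0)
P=[]
for r in (.05,.065,.08):
    for a in np.arange(0,2*np.pi,.25):
        w=world(s,*proj(s,(.5785+r*np.cos(a),.1587+r*np.sin(a),.0336)))
        if abs(w[2]-.0336)<.006: P.append(w)
P=np.array(P); print(np.linalg.lstsq(np.c_[P[:,:2]-[.5785,.1587],np.ones(len(P))],P[:,2],rcond=None)[0],len(P))
E
```

```text
319.6497531464127 196.04795438752316
hex flat-normal deg 13.0 widths [0.0439 0.0444 0.0437] ctr [0.58   0.1581]
[0.0756 0.0757 0.0743 0.0748 0.0747 0.0752 0.0762 0.076  0.0751 0.0747
 0.0755 0.0753 0.0748 0.0753 0.0757 0.0743 0.0746 0.0759 0.0759 0.0741
 0.0763] 0.07532282505210408
d [ 16.87 -14.66   0.03] turn -47.1 curyaw -47.1 tcp [0.5763 0.1577 0.1496] q6 0.9 t 57.7 F [ 0.3  0.1 -0.3] tilt [ 2.000e-02  9.000e-04 -9.998e-01] gap 0.763
[-0.00132416  0.00144978  0.03309694] 78
```

View pics/w42.png

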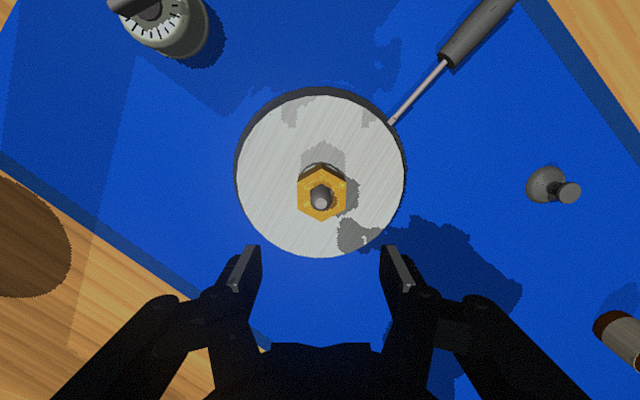

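The nut is seated: its top measures 75.3 mm against 75.6 nominal, and the plate is level. Next, the timer key.

```bash
python3 - <<'E'
from h import *
s=dict(np.load('w42.npz')); 
go(.645,.36,.15,65)
E
```

```text
d [ 18.81 -10.13   0.12] turn 67.9 curyaw -47.1 tcp [0.5763 0.1577 0.1496] q6 0.9 t 57.7 F [ 0.3  0.1 -0.3] tilt [ 2.000e-02  9.000e-04 -9.998e-01] gap 0.763
```

Call:
drive_tool:
  deltas: [18.8,-10.1,-1,-112,18.8,-10.1,-1,-112,18.8,-10.1,-1,-112,18.8,-10.1,-1,-112,18.8,-10.1,-1,-112,18.8,-10.1,-1,-112,18.8,-10.1,-1,-112,18.8,-10.1,-1,-112,18.8,-10.1,-1,-112,18.8,-10.1,-1,-112,18.8,-10.1,-1,-112,18.8,-10.1,-1,-112]
  hand: 4.5

```text
t: 58.9
tcp_pos: [0.644, 0.3593, 0.1586]
tool_rot: [0.289, 0.957, 0.002, 0.008]
force: [-0.5, 0.3, -0.5]
finger_gap: 0.527
```

```bash
python3 - <<'E'
from h import *
go(.645,.36,.15,65); s=snap('wrist','w43.png'); np.savez('w43.npz',**s)
E
```

```text
d [-0.03  0.11  0.86] turn -8.6 curyaw 56.4 tcp [0.644  0.3593 0.1586] q6 -0.62 t 58.9 F [-0.5  0.3 -0.5] tilt [ 1.640e-02 -2.000e-04 -9.999e-01] gap 0.527
```

View pics/w43.png

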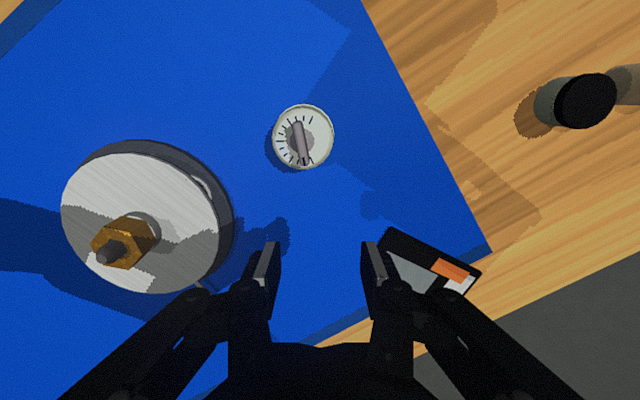

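Key at (301,142). I'll measure its top face from the depth.

```bash
cat >> h.py <<'E'
def keyfit(s,u,v,win=40,zc=.0625):
    V,U=np.mgrid[max(0,int(v)-win):int(v)+win,int(u)-win:int(u)+win]; D=s['depth'][V,U]
    C=np.stack([(U-s['cx'])/s['fx']*D,(V-s['cy'])/s['fy']*D,D],-1); W=(C-s['t'])@s['R']
    m=(W[...,2]>.067)&(W[...,2]<.08); P=W[m][:,:2]
    h=(W[...,2]>.040)&(W[...,2]<.049); 
    r=cv2.minAreaRect((P*1e4).astype(np.float32)); 
    c=P.mean(0); w,e=np.linalg.eigh(np.cov((P-c).T)); 
    ang=np.degrees(np.arctan2(e[1,1],e[0,1]))%180
    print('n',m.sum(),'top ctr',c.round(4),'rect',np.round(np.array(r[0])/1e4,4),np.round(np.array(r[1])/1e4,4),'wing dir',ang.round(1),'z',np.median(W[m][:,2]).round(4),'jaw',(ang+90)%180)
    Q=W[h][:,:2]; q=cv2.minEnclosingCircle((Q*1e4).astype(np.float32)); print('housing',np.array(q[0])/1e4,q[1]/1e4)
E
python3 - <<'E'
from h import *
s=dict(np.load('w43.npz')); keyfit(s,301,142)
f=s['frame'][95:185,255:345,::-1]; cv2.imwrite('pics/c19.png',cv2.resize(f,None,fx=6,fy=6,interpolation=cv2.INTER_CUBIC))
E
```

```text
n 443 top ctr [0.5963 0.3703] rect [0.5969 0.3698] [0.0091 0.04  ] wing dir 157.3 z 0.0716 jaw 67.34450354307688
housing [0.59664941 0.36988201] 0.03045854187011719
```

View pics/c19.png

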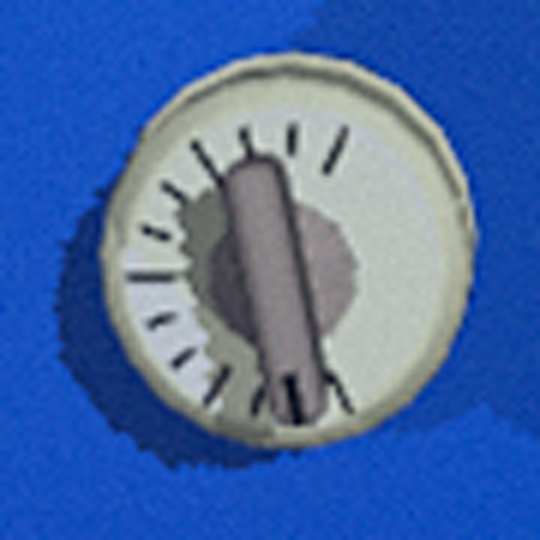

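```bash
python3 - <<'E'
from h import *
go(.5976,.3704,.08,67); go(.5976,.3704,.03,67)
E
```

```text
d [ 4.59 -1.69  7.79] turn -10.4 curyaw 56.6 tcp [0.644  0.3593 0.1586] q6 -0.63 t 58.95 F [ 0.7  0.4 -0.3] tilt [ 1.650e-02 -2.000e-04 -9.999e-01] gap 0.525
d [ 4.66 -1.74 12.78] turn -10.4 curyaw 56.6 tcp [0.644  0.3593 0.1586] q6 -0.63 t 58.95 F [ 0.7  0.4 -0.3] tilt [ 1.650e-02 -2.000e-04 -9.999e-01] gap 0.525
```

Call:
drive_tool:
  deltas: [4.6,-1.7,0,-5,4.6,-1.7,2,-10.4,4.6,-1.7,5,-10.4,4.6,-1.7,7.8,-10.4,4.6,-1.7,7.8,-10.4,4.6,-1.7,7.8,-10.4,4.6,-1.7,7.8,-10.4]

```text
t: 59.65
tcp_pos: [0.5986, 0.3708, 0.081]
tool_rot: [0.199, 0.98, 0.002, 0.009]
force: [0.2, 0.4, 0.6]
finger_gap: 0.526
```

```bash
python3 - <<'E'
from h import *
s=snap('wrist','w44.png'); keyfit(s,*proj(s,(.597,.370,.073)),win=50);go(.5976,.3704,.03,67)
E
```

```text
n 679 top ctr [0.5951 0.3702] rect [0.5963 0.3695] [0.0086 0.04  ] wing dir 157.1 z 0.0716 jaw 67.07902794778718
housing [0.5966084  0.36961697] 0.030478012084960936
d [ 0.18 -0.13  5.14] turn 0.0 curyaw 67.0 tcp [0.5988 0.3709 0.0814] q6 -0.77 t 59.7 F [ 0.2 -0.1  0.2] tilt [ 0.0193  0.001  -0.9998] gap 0.528
```

View pics/w44.png

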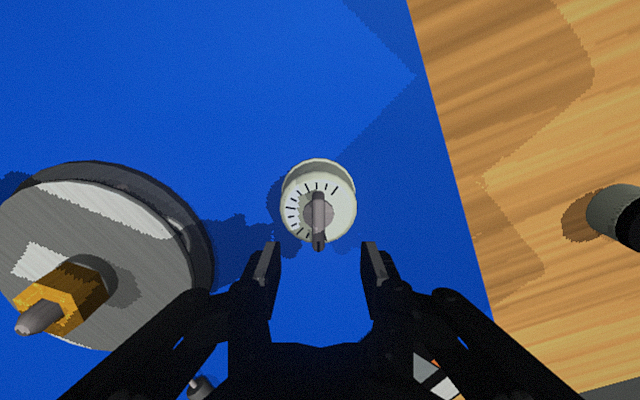

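Aligned. I'll descend and close on the wing.

Call:
drive_tool:
  deltas: [0.2,-0.1,1.5,0,0.2,-0.1,3,0,0.2,-0.1,4.5,0,0.2,-0.1,5,0,0.2,-0.1,5,0,0.2,-0.1,5,0]

```text
t: 60.3
tcp_pos: [0.5977, 0.3708, 0.0311]
tool_rot: [0.199, 0.98, 0.002, 0.009]
force: [0.5, 1.4, 0.1]
finger_gap: 0.53
```

Call:
drive_tool:
  deltas: [0,0,0,0,0,0,0,0,0,0,0,0,0,0,0,0,0,0,0,0,0,0,0,0,0,0,0,0,0,0,0,0]
  hand: 0.3
  squeeze: 60

```text
t: 61.1
tcp_pos: [0.5976, 0.37, 0.032]
tool_rot: [0.199, 0.98, 0.002, 0.009]
force: [-1.5, -3.8, 5.5]
finger_gap: 0.081
```

```bash
python3 - <<'E'
from h import *
s=snap('wrist','w45.png'); go(.5976,.3704,.03,67); print(pose()[2]['ft_torque'].round(2))
E
```

```text
d [0.02 0.04 0.2 ] turn 0.0 curyaw 67.0 tcp [0.5976 0.37   0.032 ] q6 -0.76 t 61.15 F [-1.  -3.8  5.7] tilt [ 1.900e-02 -4.000e-04 -9.998e-01] gap 0.086
[-0.79  0.36  0.02]
```

View pics/w45.png

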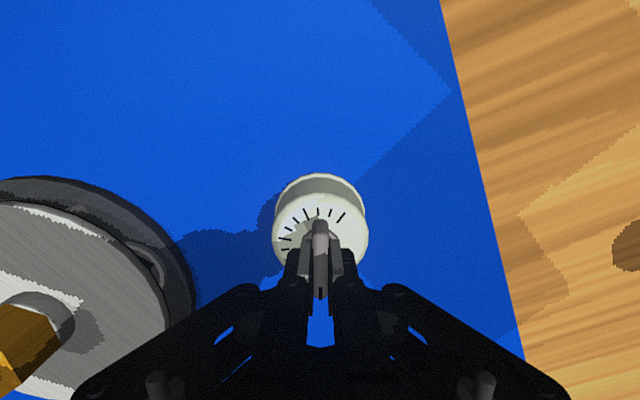

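Call:
drive_tool:
  deltas: [0,-0.05,0,6,0,-0.05,0,14,0,-0.05,0,22,0,-0.05,0,30,0,-0.05,0,38,0,-0.05,0,46,0,-0.05,0,54,0,-0.05,0,60,0,-0.05,0,60]

```text
t: 62.05
tcp_pos: [0.5979, 0.37, 0.032]
tool_rot: [0.662, 0.749, 0.007, 0.007]
force: [0.1, -0.3, 0.5]
finger_gap: 0.084
```

```bash
python3 - <<'E'
from h import *
s=snap('wrist','w46.png'); go(.5976,.3704,.03,7); print(pose()[2]['ft_torque'].round(2))
E
```

```text
d [ 0.04 -0.02  0.2 ] turn 0.1 curyaw 7.1 tcp [0.5978 0.37   0.032 ] q6 0.28 t 62.1 F [0.5 0.4 0.3] tilt [ 2.000e-02  6.000e-04 -9.998e-01] gap 0.087
[-0.25  0.03 -0.14]
```

View pics/w46.png

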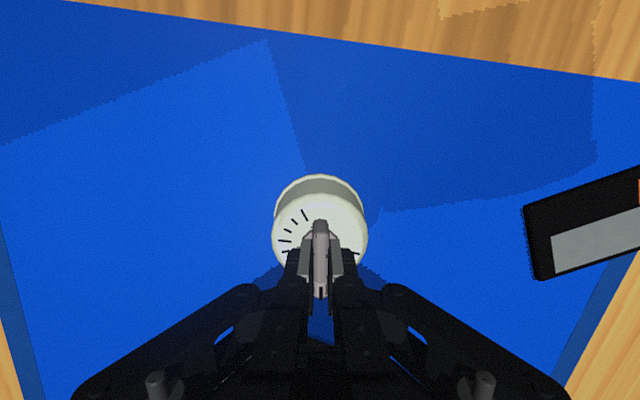

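The key turns with the gripper, so I'll keep winding.

Call:
drive_tool:
  deltas: [0,0,0,6,0,0,0,14,0,0,0,22,0,0,0,30,0,0,0,38,0,0,0,46,0,0,0,54,0,0,0,62,0,0,0,70,0,0,0,70]

```text
t: 63.1
tcp_pos: [0.598, 0.3698, 0.032]
tool_rot: [0.972, 0.235, 0.01, 0.002]
force: [1.3, -1.1, 0.9]
finger_gap: 0.084
```

Call:
drive_tool:
  deltas: [0,0,0,6,0,0,0,14,0,0,0,22,0,0,0,30,0,0,0,38,0,0,0,46,0,0,0,54,0,0,0,54]

```text
t: 63.9
tcp_pos: [0.5981, 0.3696, 0.032]
tool_rot: [0.973, -0.23, 0.01, -0.002]
force: [2.1, -1.8, 0.7]
finger_gap: 0.086
```

```bash
python3 - <<'E'
from h import *
go(.5976,.3704,.03,7); print(pose()[2]['ft_torque'].round(2))
E
```

```text
d [-0.09 -0.04  0.2 ] turn 56.4 curyaw -116.6 tcp [0.5981 0.3696 0.032 ] q6 2.44 t 63.9 F [ 2.1 -1.8  0.7] tilt [ 1.980e-02  4.000e-04 -9.998e-01] gap 0.086
[-0.22  0.3   0.01]
```

Call:
drive_tool:
  deltas: [0,0,0,0,0,0,0,0,0,0,0,0,0,0,0,0,0,0,-2,0,0,0,-5,0,0,0,-5,-8,0,0,-5,-16,0,0,-5,-24,0,0,-5,-32,0,0,-5,-40,0,0,-5,-40]
  hand: 4.5

```text
t: 65.1
tcp_pos: [0.597, 0.3698, 0.082]
tool_rot: [0.993, 0.117, 0.01, 0.001]
force: [0.2, 0.2, -0.9]
finger_gap: 0.527
```

Call:
drive_tool:
  deltas: [0,0,0,-90,0,0,0,-90,0,0,0,-90,0,0,0,-90,0,0,0,-90,0,0,0,-90,0,0,0,-90,0,0,0,-90,0,0,0,-90,0,0,0,-90,0,0,0,-90,0,0,0,-90]

```text
t: 66.3
tcp_pos: [0.597, 0.3699, 0.082]
tool_rot: [0.62, 0.784, 0.006, 0.008]
force: [-0.1, 0.4, 0.1]
finger_gap: 0.529
```

```bash
python3 - <<'E'
from h import *
go(.598,.3698,.032,63.4)
s=snap('wrist','w47.png'); np.savez('w47.npz',**s); keyfit(s,*proj(s,(.597,.370,.073)),win=50)
E
```

```text
d [-0.01  0.    5.  ] turn -50.1 curyaw 13.3 tcp [0.597  0.3699 0.082 ] q6 0.17 t 66.3 F [-0.1  0.4  0.1] tilt [ 1.980e-02  7.000e-04 -9.998e-01] gap 0.529
n 709 top ctr [0.5964 0.3712] rect [0.5968 0.3699] [0.0094 0.0393] wing dir 153.5 z 0.0716 jaw 63.52636077606326
housing [0.59702798 0.36999265] 0.0303876708984375
```

View pics/w47.png

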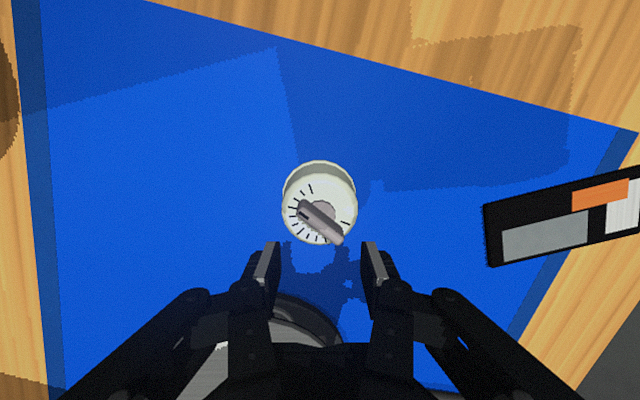

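The key held at 3.2 rad (wing at 153.5°, index mark reversed). I'll regrasp at yaw 63.5°.

Call:
drive_tool:
  deltas: [0,0,0,-8,0,0,0,-16,0,0,0,-24,0,0,0,-32,0,0,0,-40,0,0,0,-48,0,0,0,-50.1,0,0,1.5,-50.1,0,0,3.5,-50.1,0,0,5,-50.1,0,0,5,-50.1,0,0,5,-50.1]

```text
t: 67.55
tcp_pos: [0.5976, 0.3697, 0.0311]
tool_rot: [0.231, 0.973, 0.002, 0.009]
force: [-0.0, -0.2, 0.0]
finger_gap: 0.528
```

Call:
drive_tool:
  deltas: [0,0,0,0,0,0,0,0,0,0,0,0,0,0,0,0,0,0,0,0,0,0,0,0,0,0,0,0,0,0,0,0]
  hand: 0.3

```text
t: 68.35
tcp_pos: [0.5981, 0.3697, 0.0322]
tool_rot: [0.231, 0.973, 0.002, 0.01]
force: [-1.2, -1.0, 5.6]
finger_gap: 0.083
```

Call:
drive_tool:
  deltas: [0,0,0,6,0,0,0,14,0,0,0,22,0,0,0,30,0,0,0,36,0,0,0,40,0,0,0,40]

```text
t: 69.05
tcp_pos: [0.5981, 0.3695, 0.0324]
tool_rot: [0.546, 0.838, 0.005, 0.009]
force: [0.2, -1.2, 2.9]
finger_gap: 0.089
```

```bash
python3 - <<'E'
from h import *
go(.598,.3698,.032,23.4); print(pose()[2]['ft_torque'].round(2))
E
```

```text
d [0.03 0.   0.04] turn 0.4 curyaw 23.8 tcp [0.5981 0.3695 0.0324] q6 -0.01 t 69.05 F [ 0.2 -1.2  2.9] tilt [ 0.0208 -0.002  -0.9998] gap 0.089
[-0.22  0.15  2.17]
```

Call:
drive_tool:
  deltas: [0,0,0,0,0,0,0,0,0,0,0,0,0,0,0,0,0,0,0,0,0,0,-2,0,0,0,-5,0,0,0,-5,0,0,0,-5,0]
  hand: 4.5

```text
t: 69.95
tcp_pos: [0.5976, 0.3699, 0.0833]
tool_rot: [0.546, 0.838, 0.006, 0.01]
force: [0.4, -0.8, -0.2]
finger_gap: 0.529
```

```bash
python3 - <<'E'
from h import *
go(.598,.3698,.032,23.4)
s=snap('wrist','w48.png'); np.savez('w48.npz',**s); keyfit(s,*proj(s,(.597,.370,.073)),win=50)
f=s['frame'][150:270,240:400,::-1]; cv2.imwrite('pics/c20.png',cv2.resize(f,None,fx=5,fy=5,interpolation=cv2.INTER_CUBIC))
E
```

```text
d [ 0.03 -0.07  5.13] turn 0.4 curyaw 23.8 tcp [0.5976 0.3699 0.0833] q6 -0.01 t 69.95 F [ 0.4 -0.8 -0.2] tilt [ 0.0227 -0.0011 -0.9997] gap 0.529
n 669 top ctr [0.5962 0.3713] rect [0.5967 0.3702] [0.009  0.0392] wing dir 122.3 z 0.0716 jaw 32.34262335737964
housing [0.59686699 0.37021501] 0.0303697509765625
```

View pics/c20.png

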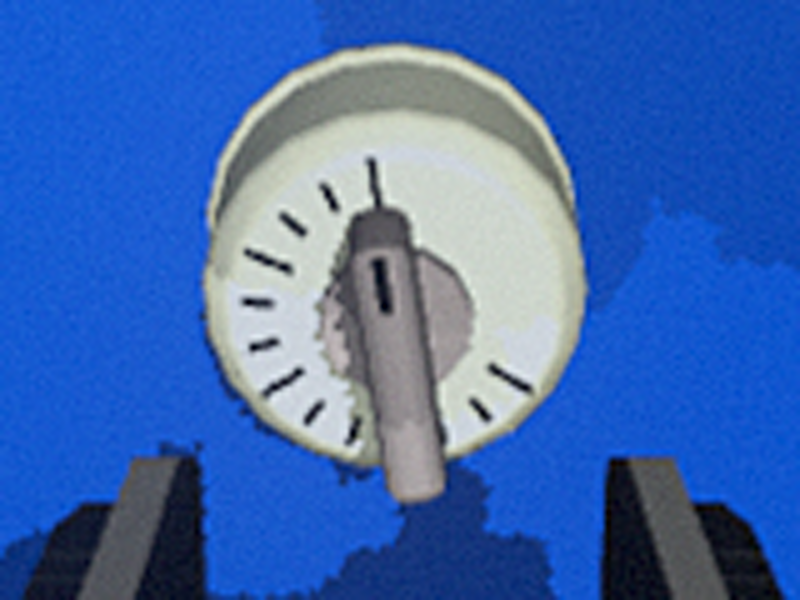

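```bash
python3 - <<'E'
from h import *
s=dict(np.load('w48.npz')); ax=np.array([.5968,.3700])
def an(s,u,v): d=world(s,u,v,.047)[:2]-ax; return np.degrees(np.arctan2(d[1],d[0])).round(1),np.hypot(*d).round(4)
for n,(x,y) in {'end':(372,160),'end2':(378,205),'start':(530,390),'start2':(492,366)}.items(): print(n,an(s,240+x/5,150+y/5))
# all ticks by dark mask on the dial
for nm in ('w48','w43'):
    s=dict(np.load(nm+'.npz')); g=s['frame'].max(2)
    R=[]
    for a in range(0,360,1):
        vals=[g[int(round(v)),int(round(u))] for u,v in [proj(s,(ax[0]+r*np.cos(np.radians(a)),ax[1]+r*np.sin(np.radians(a)),.047)) for r in (.024,.025,.026,.027)]]
        R.append(min(vals))
    R=np.array(R); print(nm,[(i,R[i]) for i in range(360) if R[i]<110 and R[i]==R[max(0,i-3):i+4].min()])
E
```

```text
end (np.float64(121.6), np.float64(0.0243))
end2 (np.float64(121.9), np.float64(0.0172))
start (np.float64(-9.2), np.float64(0.0256))
start2 (np.float64(-8.5), np.float64(0.0182))
w48 [(123, np.uint8(40)), (180, np.uint8(55)), (181, np.uint8(55)), (237, np.uint8(61)), (257, np.uint8(66)), (262, np.uint8(105)), (266, np.uint8(95)), (271, np.uint8(94)), (272, np.uint8(94)), (280, np.uint8(108)), (288, np.uint8(95)), (289, np.uint8(95)), (311, np.uint8(59)), (312, np.uint8(59)), (322, np.uint8(99)), (323, np.uint8(99)), (350, np.uint8(27)), (351, np.uint8(27))]
w43 [(121, np.uint8(96)), (122, np.uint8(96)), (123, np.uint8(96)), (181, np.uint8(44)), (182, np.uint8(44)), (238, np.uint8(75)), (239, np.uint8(75)), (258, np.uint8(99)), (293, np.uint8(74)), (294, np.uint8(74)), (301, np.uint8(96)), (302, np.uint8(96)), (306, np.uint8(95)), (314, np.uint8(92)), (315, np.uint8(92)), (316, np.uint8(92)), (317, np.uint8(92)), (329, np.uint8(32)), (330, np.uint8(32)), (331, np.uint8(32)), (349, np.uint8(63)), (350, np.uint8(63)), (351, np.uint8(63))]
```

The end tick lies at 122°, the start tick at 351° (a span of 229° = 4.0 rad), and the key is at 122.3°, so it is fully wound. I'll move clear and check everything.

Call:
drive_tool:
  deltas: [0,0,-5,0,0,0,-10,0,0,0,-12,0,0,0,-12,0,0,0,-12,0]

```text
t: 70.5
tcp_pos: [0.5933, 0.3692, 0.2005]
tool_rot: [0.546, 0.838, 0.004, 0.008]
force: [-0.3, 0.6, -1.3]
finger_gap: 0.524
```

```bash
python3 - <<'E'
from h import *
go(.66,.12,.2,90)
E
```

```text
d [-25.5   -3.94   0.25] turn -66.2 curyaw 23.8 tcp [0.5933 0.3692 0.2005] q6 -0.01 t 70.5 F [-0.3  0.6 -1.3] tilt [ 0.0179 -0.0032 -0.9998] gap 0.524
```

Call:
drive_tool:
  deltas: [-25.5,-4,0,-66,-25.5,-4,0,-66,-25.5,-4,0,-66,-25.5,-4,0,-66,-25.5,-4,0,-66,-25.5,-4,0,-66,-25.5,-4,0,-66,-25.5,-4,0,-66,-25.5,-4,0,-66,-25.5,-4,0,-66,-25.5,-4,0,-66,-25.5,-4,0,-66]

```text
t: 71.7
tcp_pos: [0.6591, 0.1201, 0.2018]
tool_rot: [0.002, 1.0, -0.002, 0.008]
force: [0.8, -0.5, 0.5]
finger_gap: 0.529
```

```bash
python3 - <<'E'
from h import *
s=snap('wrist','w49.png'); np.savez('w49.npz',**s); t=snap('scene','s4.png')
b=hexfit(s,*proj(s,(.579,.1587,.0756)),.0756,win=60,vmin=100); c=b[3]
Z=[world(s,*proj(s,(c[0]+.0155*np.cos(k),c[1]+.0155*np.sin(k),.0756)))[2] for k in np.arange(0,2*np.pi,.3)]; print(np.median(Z))
print(ringfit(s,*proj(s,(.5785,.1587,.0336)),.0336,.080,.097,ch=s['frame'][...,0],pol=-1))
P=[]
for r in (.04,.05,.065,.08):
    for a in np.arange(0,2*np.pi,.25):
        w=world(s,*proj(s,(.5785+r*np.cos(a),.1587+r*np.sin(a),.0336)))
        if abs(w[2]-.0336)<.006: P.append(w)
P=np.array(P); print(np.linalg.lstsq(np.c_[P[:,:2]-[.5785,.1587],np.ones(len(P))],P[:,2],rcond=None)[0],len(P))
keyfit(s,*proj(s,(.597,.370,.073)),win=40)
E
```

```text
hex flat-normal deg 12.5 widths [0.0437 0.0441 0.0439] ctr [0.5797 0.1575]
0.07513631212284205
(array([0.57934843, 0.15822478]), np.float64(0.08696203462354318), 68)
[-0.00102791 -0.00360387  0.03294409] 104
n 410 top ctr [0.5961 0.3679] rect [0.5967 0.3688] [0.0092 0.0398] wing dir 122.8 z 0.0714 jaw 32.78372589362817
housing [0.59646709 0.36852737] 0.03046929626464844
```

View pics/w49.png

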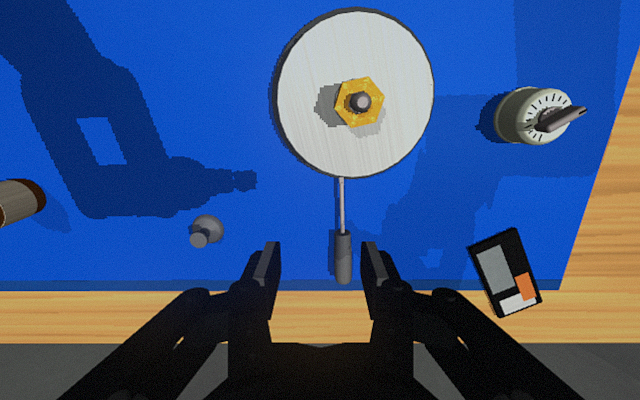

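View pics/s4.png

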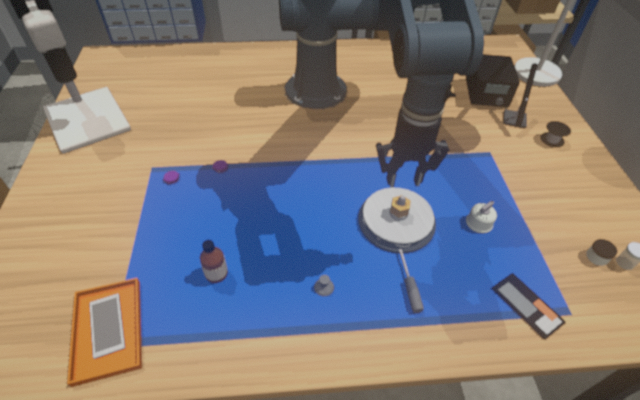

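```bash
python3 - <<'E'
from h import *
print(manip.sign_off())
E
```

```text
the job is handed in; nothing more can be done
None
```

I handed the job in at about 72 s of the 210 s allowed. All four watch heads are in the nests, the plate is on its stops, the nut is run down onto the hub and the timer is fully wound. Handing in gave no verdict, so the results below are my own last measurements.

| Item | Last measurement | Nominal or limit |
|---|---|---|
| Watch heads | tops 24.6–24.9 mm, slope 0.03 or less, off centre by at most about 1.8 mm | top 25 mm, limit 4.5 mm |
| Plate | disc top 32.9 mm, slope under 0.004, about 1 mm off the jig's centre | top 33.6 mm, limit 6 mm |
| Nut | top 42.2 mm above the plate disc | 42.0 mm |
| Key | wing at 122.3–122.8°, against the last dial tick at 122° | fully wound, 4.0 rad |

- **Watches:** I measured each one just after placing it and could not check them again once the plate covered them.
- **Nut start:** I backed it off about 95° until it dropped in (foot at 56.7 mm), then ran it down clockwise until it stopped sinking.
- **Bystanders:** the bottle, screwdriver and suction cup look untouched in the last pictures, and I left the purple look-alikes alone.

Some readings disagreed with the brief or with each other:
- **Finger tips:** they sat about 25 mm behind the reported TCP, so my first grip closed above the watch. I corrected for this from then on.
- **Tool tilt:** the tool drifted to about 0.02 rad from vertical. It did no visible harm.
- **Key start:** the key began at about 0.24 rad instead of 0, and the jaws slipped about 8° on it when it hit its stop.
- **Cameras:** the wrist and top views differed by 1–1.5 mm.

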